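Load the curing cabinet with post finials

TASK

Get the finials ready for curing: stand every finial lying on the bench upright on its spigot foot in the open drawer of the curing cabinet, and see that all of them stand steady by themselves before you gently push the drawer fully home, with none toppling. The flush vent plate on top of the cabinet must also be slid fully open. Leave the other things on the bench where they are.

Things in the scene. Friction and masses are not known exactly. Their poses are not given: they have to be found in the camera images.
- finial0: bare cast-aluminium post finial, 102 mm long: round spigot foot (22 mm diameter, flat end) to 18 mm, square shank 28 x 28 mm from 18 to 80 mm, then a pointed cone. Origin: on its axis, 50 mm from the flat foot face; x axis from foot to point; y, z square to the shank's flats. 0.15 kg, balances about there. Starts lying on a flat, point to the robot's right and somewhat towards it. Tips over beyond 12 degrees. May be absent.
- finial1: another finial, the same as finial0; may be absent
- finial2: another finial, the same as finial0; may be absent
- finial3: another finial, the same as finial0; may be absent
- finial4: another finial, the same as finial0; may be absent
- cabinet: grey lamp-curing cabinet fixed to the table, 145 mm deep, 420 mm wide, 160 mm high, amber window in top and back, front open for its drawer. Origin: on the table under the middle of its front face; x points into the cabinet (away from the robot, turned up to 6 degrees), y to the robot's left along its front, z up.
- tray (a joint): the cabinet's drawer, an open steel tray sliding along the cabinet's x: 0 = fully home, 0.165 m = fully open (towards the robot; it then stands wholly clear of the cabinet). Starts 145 to 165 mm open. Stiff with damping (about 1.2 N plus 35 N per m/s); a light spring catch gives some resistance (a few N) in the last 20 mm and then holds it home against its stop.
- tray_bar (a point): middle of the drawer's square steel pull bar, 12 x 12 mm and 120 mm long along the cabinet's y; it stands 55 mm in front of the drawer's front (so its centre is 55 mm in front of the cabinet's front when home), centre 26 mm above the table, on two 10 mm stems 50 mm to either side of its middle.
- vent_plate (a joint): flush sliding vent plate on the metal strip of the cabinet's top, without handle: 0 = shut, 0.070 m = fully open; grows along the cabinet's +y. Starts 0 to 18 mm. Sliding friction about 1.5 N: moved by pressing down on it and dragging.
- vent_pad (a point): middle of the vent plate's upper face, 164 mm above the table; the plate is ribbed aluminium, 46 mm (cabinet x) by 70 mm (cabinet y), standing 1 mm above the two rails beside it; it moves with the plate; 30 mm behind the cabinet's front.
- tape_roll: bystander: roll of blue tape lying flat, 90 mm across, 25 mm high; leave alone. Origin: middle of its underside.
- primer_tin: bystander: tin 74 mm across, 85 mm tall, upright; leave alone. Origin: middle of its underside.
- thinner_jar: bystander: jar 70 mm across, 120 mm tall, upright; leave alone. Origin: middle of its underside.
- weight_bar: bystander: dark steel paperweight bar 50 x 140 x 30 mm; leave alone. Origin: middle of its underside.
- tray_floor (a point): middle of the drawer's clear floor, on its upper surface, 16 mm above the table; axes as the cabinet's; moves with the drawer. Clear floor: 42 mm either way along the cabinet's x, 187 mm along y. Front panel 12 mm above the floor, side lips 10, a fence behind the clear floor 6, and the rear panel, 29 mm behind that, 34 mm. The point lies 50 mm behind the drawer's front face. Headroom in the cabinet 136 mm above the floor.
- tray_front (a point): middle of the drawer's outer front face, at the height of the drawer floor's upper surface; axes as the cabinet's; moves with the drawer.
Mind the look-alikes: they are no part of the job. Leave any green, purple or yellow look-alike of the finial2 alone.

How it is judged (in metres and radians):
On the way, in this order (a step that is already met when the one before it is completed fails the run):
1. all finials stand upright, let go and steady, in the drawer while it is still open (more than 100 mm) (value of joint tray above 0.1 m and angle between each of finial0, finial1, finial2, finial3, finial4's own x axis and vertical below 0.07 rad and x of finial0 in the frame of tray_front between 0.004 and 0.094 m and y of finial0 in the frame of tray_front between -0.19 and 0.19 m and z of finial0 in the frame of tray_front between 0.044 and 0.056 m and linear speed of each of finial0, finial1, finial2, finial3, finial4 below 0.03 m/s and angular speed of each of finial0, finial1, finial2, finial3, finial4 below 0.25 rad/s and contact force between the fingers and finial0 below 0.2 N and x of finial1 in the frame of tray_front between 0.004 and 0.094 m and y of finial1 in the frame of tray_front between -0.19 and 0.19 m and z of finial1 in the frame of tray_front between 0.044 and 0.056 m and contact force between the fingers and finial1 below 0.2 N and x of finial2 in the frame of tray_front between 0.004 and 0.094 m and y of finial2 in the frame of tray_front between -0.19 and 0.19 m and z of finial2 in the frame of tray_front between 0.044 and 0.056 m and contact force between the fingers and finial2 below 0.2 N and x of finial3 in the frame of tray_front between 0.004 and 0.094 m and y of finial3 in the frame of tray_front between -0.19 and 0.19 m and z of finial3 in the frame of tray_front between 0.044 and 0.056 m and contact force between the fingers and finial3 below 0.2 N and x of finial4 in the frame of tray_front between 0.004 and 0.094 m and y of finial4 in the frame of tray_front between -0.19 and 0.19 m and z of finial4 in the frame of tray_front between 0.044 and 0.056 m and contact force between the fingers and finial4 below 0.2 N), for 0.4 s.
2. the drawer is home (within 3 mm) with all finials upright in it (value of joint tray below 0.003 m and angle between each of finial0, finial1, finial2, finial3, finial4's own x axis and vertical below 0.07 rad and x of finial0 in the frame of tray_front between 0.004 and 0.094 m and y of finial0 in the frame of tray_front between -0.19 and 0.19 m and z of finial0 in the frame of tray_front between 0.044 and 0.056 m and x of finial1 in the frame of tray_front between 0.004 and 0.094 m and y of finial1 in the frame of tray_front between -0.19 and 0.19 m and z of finial1 in the frame of tray_front between 0.044 and 0.056 m and x of finial2 in the frame of tray_front between 0.004 and 0.094 m and y of finial2 in the frame of tray_front between -0.19 and 0.19 m and z of finial2 in the frame of tray_front between 0.044 and 0.056 m and x of finial3 in the frame of tray_front between 0.004 and 0.094 m and y of finial3 in the frame of tray_front between -0.19 and 0.19 m and z of finial3 in the frame of tray_front between 0.044 and 0.056 m and x of finial4 in the frame of tray_front between 0.004 and 0.094 m and y of finial4 in the frame of tray_front between -0.19 and 0.19 m and z of finial4 in the frame of tray_front between 0.044 and 0.056 m), for 0.3 s.
At the end, for the whole second after the job is handed in: All finials that are present stand upright (within 4 degrees) on their feet in the drawer, at rest and let go; the drawer is home within 3 mm; the vent plate is open to at least 63 of its 70 mm (all of step 2 and value of joint vent_plate above 0.063 m and linear speed of each of finial0, finial1, finial2, finial3, finial4 below 0.03 m/s and angular speed of each of finial0, finial1, finial2, finial3, finial4 below 0.25 rad/s and contact force between the fingers and finial0 below 0.2 N and contact force between the fingers and finial1 below 0.2 N and contact force between the fingers and finial2 below 0.2 N and contact force between the fingers and finial3 below 0.2 N and contact force between the fingers and finial4 below 0.2 N); the robot touches nothing.
It fails at once if the drawer is slammed (faster than 0.3 m/s inwards) (velocity of joint tray below -0.3 m/s).
It fails at once if the tin, jar, tape roll or weight bar is shoved more than 6 cm (distance of any of tape_roll, primer_tin, thinner_jar, weight_bar from where it was at the start of the episode above 0.06 m).
It fails at once if the tin or the jar is knocked over (angle between any of primer_tin, thinner_jar's own z axis and vertical above 0.7 rad).
Of finial0, finial1, finial2, finial3, finial4 only 3 to 4 are there at a start; the rules pass over those that are not, and their reading is None.
At some moment in a run one of finial0, finial1, finial2, finial3, finial4 may be knocked a few centimetres aside while the robot is not near it.
Once in a run the grip may slacken for a moment while it holds something.
It also fails if it takes over 210 s, if anything falls off the work surface, if the arm or the gripper's body presses on something with over 40 N, if the wrist force passes 120 N, or if a joint passes its speed limit or range.

ROBOT

A 6-joint arm with a two-finger parallel gripper is mounted at the origin on the work surface. World frame = base frame: x ahead of the robot, y to its left, z up, the work surface at z = 0. Lengths are in m, angles in degrees, forces in N, time in s.
With the tool pointing down it reaches from about 0.4 to 0.825 m from the base axis. Payload 7 kg.
Tool frame: the origin (TCP) lies at the very end of the fingers, on their centre line; the grasp point (between the pads) lies 19 mm behind it; z points along the fingers, y is the line along which they close (so a half turn about z gives the same grasp; the last joint's range is limited). The gripper opens to 88 mm and grips with 3 to 60 N. Pads are 19 mm wide; open, the fingers measure 130 mm over their backs; the gripper's body (78 mm by 193 mm) begins 47 mm behind the grasp point.
Start: joints at [-60.842, 20.546, 0.682, 0, -70.136, -16.507], TCP at [0.148, -0.659, 0.227] pointing down, gripper open.
Joint ranges: [-176.03, 176.03], [-82.01, 121.73], [-58.28, 71.71], [-173.87, 95.51], [-174.79, -0.11], [-173.66, 173.66]. Speed limits (degrees/s): [136.94, 136.94, 172.46, 180, 180, 180].

INTERFACE

Orientations are given as [roll, pitch, yaw] about the fixed x, y, z axes, in that order (R = Rz(yaw) Ry(pitch) Rx(roll)).
In Python, from plant import ctrl gives the robot as it stands.
- The arm moves only by the tool carry_out, never from a script. Its argument "deltas" is a list that holds one entry, the list of rows, each a list of 5 numbers: the shift along the tool's x, y, z scaled (see below), then the turn about the tool's z scaled (see below), then the opening, from -1 (shut) to 1 (fully open). A call has 1 to 5 rows; each row is the pose to reach, as a shift and turn from the pose commanded when the call began, along the tool's axes at that moment, turning the shorter way round; what a row does not reach only later rows make up. The controller multiplies each number of a shift by 20 cm and each number of a turn by 2 pi rad. A row lasts 1/10 s, in which the tool goes at most 50 mm and 8.59 degrees, less where a joint would pass 70% of its speed; a pose out of reach is approached as far as the arm can. A call with a number of a shift or a turn outside -1 to 1 is refused whole. A call with a gripper value outside its range is refused whole. The fingers move at their own pace and stop on an object; the grip force is fixed at half the most. Time passes only in rows, so rows that repeat a pose let the fingers close. It gives the time, the measured TCP pose, the force, the opening and the grip force at its end, in the units of the state.
- ctrl.get_obs(): the state, without advancing time (a new reading comes with each control period).
- ctrl.snapshot(name): name is "side" or "top"; returns a dict with "color" (420x560x3 uint8, red, green, blue), "camera_matrix" (3x3 intrinsics, pixels), "R" (3x3) and "t" (3): a world point X has camera coordinates R X + t. Camera axes: x right, y down, z forward; pixel columns grow to the right and rows downward; lengths in m; the calibration is good to about 2 mm. A picture is of the moment at which its call begins. There is no depth.
- ctrl.close_job(): hands the job in; it is judged then, once.
Trained networks look in a picture, given as the dict that the camera call returned (one of the last four; its "shot" number tells which), for a name from the list of things; names that differ only in an ending like _2 or _b are one class to them, and where a whole thing is asked for, a point or a joint stands for the part that bears it (a point fixed in the world has none). Each returns a list of dicts, best first, with "p" (0 to 1); they miss things now and then, are a little off and sometimes report something else, mostly with a low value. They report only what shows in the picture. A call takes as long as a camera call. They do not tell look-alikes from the thing itself.
- ctrl.search_frame(picture, name): "centre" ([column, row] in pixels, amid what is visible of it).
- ctrl.silhouettes(picture, name): "mask" (420x560 bool, what is visible of it) and "centre" ([column, row] in pixels, amid what is visible of it).
- ctrl.spot_point(picture, name): "centre" ([column, row] in pixels: a listed point, or the origin of a listed thing).
The state is a dict: "clock": time; "joint_pos": joint angles; "qvel": joint speeds; "tau": joint torques, N m; "tool_pos": TCP position; "orientation": TCP orientation; "force": force on the tool from outside, world axes, zero at the start; "moment": the same for the moment, N m; "opening": finger opening in m; "gripper_force": force on a finger pad.
Only numpy, scipy, OpenCV 4.12 (cv2) and the standard library are available. Lean on these libraries where they do the work, as an engineer would, in place of code of your own. Each camera call takes 0.05 s, during which the arm holds its last target. There are 200 camera calls.

## Working session

There is one attempt and no reset: what is moved stays moved. The work goes in short steps, Python scripts to look and compute and a tool call to move; the robot and the scene stay as the last step left them, time stands still between calls to the robot, and variables do not carry over. Pictures are saved under pics/ and viewed, at most 14 in all, crops included, and the job is handed in when it is done.

Besides the shell and the picture viewer there is one more tool, called after "Request:" as a command line: name --argument value ..., lists and objects as JSON in quotes. carry_out: Moves the arm, as the interface text tells. Its arguments: {"type":"object","properties":{"deltas":{"type":"array"}},"required":["deltas"]}

```bash
ls; mkdir -p pics; python3 - <<'E'
from plant import ctrl
import cv2,numpy as np
print(ctrl.get_obs())
for n in ("side","top"):
    p=ctrl.snapshot(n); cv2.imwrite(f"pics/{n}0.png",p["color"][:,:,::-1]); print(n,p["camera_matrix"].tolist(),p["R"].tolist(),p["t"].tolist())
    for k in ("finial0","vent_pad","tray_bar","tray_floor","tray_front","cabinet","primer_tin","thinner_jar","tape_roll","weight_bar"):
        print(k,[(np.round(d["centre"]).tolist(),round(d["p"],2)) for d in ctrl.spot_point(p,k)])
E
```

```text
pics
{'clock': 0.0, 'joint_pos': array([-6.08430318e+01,  2.05919190e+01,  6.33981628e-01, -2.20652467e-02,
       -7.01371802e+01, -1.65070545e+01]), 'qvel': array([-0.0190596 , -0.00527747, -0.0084504 ,  0.07245791,  0.05647422,
       -0.0289781 ]), 'tau': array([-8.01509232e-04, -5.82721961e+01,  2.93053329e+01,  6.99730217e+00,
        6.93382550e-03, -2.18655096e-04]), 'tool_pos': array([ 0.14769451, -0.65812882,  0.2256127 ]), 'orientation': array([ 1.79902908e+02, -7.14117727e-03, -1.67357595e+02]), 'force': array([-0.29322377,  0.46402531, -0.05165606]), 'moment': array([-0.0131302 , -0.0230145 ,  0.01472366]), 'gripper_force': 0.0, 'opening': 0.08777223509206322}
side [[423.64207007009855, 0.0, 284.9726936714639], [0.0, 423.64207007009855, 214.3530199499236], [0.0, 0.0, 1.0]] [[-0.7989318543939594, -0.6009301653266431, -0.02430696268813917], [-0.2851042672988584, 0.41401075741083926, -0.8644713121417532], [0.5295502325583573, -0.6837236496923276, -0.5020941366405239]] [0.4307727798431647, 0.23727827688430497, 1.1541226212023743]
finial0 [([341.0, 197.0], 0.74), ([358.0, 205
[... 593 characters left out ...]
939871032, -0.15295232569691766], [0.152679515033624, 0.012432487397838423, -0.9881975505667884]] [0.018386889043878155, 0.49950091632792526, 1.1869449699592607]
finial0 [([352.0, 230.0], 0.78), ([295.0, 248.0], 0.7), ([424.0, 194.0], 0.69), ([403.0, 293.0], 0.69), ([380.0, 181.0], 0.66), ([411.0, 232.0], 0.62)]
vent_pad [([250.0, 138.0], 0.64)]
tray_bar [([238.0, 239.0], 0.7)]
tray_floor [([239.0, 202.0], 0.84), ([244.0, 165.0], 0.66)]
tray_front [([242.0, 217.0], 0.92), ([365.0, 128.0], 0.21)]
cabinet [([243.0, 165.0], 0.77)]
primer_tin [([464.0, 241.0], 0.97)]
thinner_jar [([117.0, 240.0], 0.86)]
tape_roll [([164.0, 256.0], 0.57)]
weight_bar [([367.0, 127.0], 0.62), ([243.0, 217.0], 0.5)]
```

View pics/top0.png

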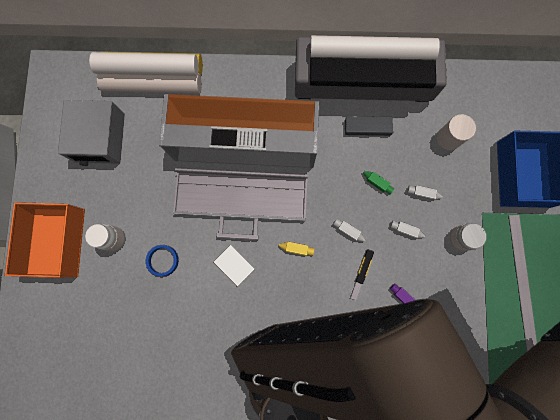

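View pics/side0.png

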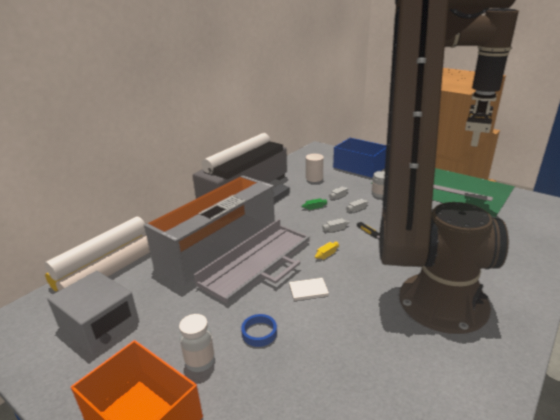

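The top view shows three bare finials, at (348,230), (407,230) and (424,192). The green (378,181), yellow (296,248) and purple (403,294) ones are look-alikes. A fourth may be hidden under the arm. The drawer is open at (240,195), its pull bar is at (238,238), and the vent plate at (251,138) is nearly shut.

```bash
cat > h.py <<'E'
from plant import ctrl
import cv2,numpy as np
def proj(p,X): 
    c=p["R"]@np.asarray(X,float)+p["t"]; u=p["camera_matrix"]@c; return u[:2]/u[2]
def back(p,uv,z):
    uv=np.atleast_2d(uv); d=(p["R"].T@np.linalg.inv(p["camera_matrix"])@np.c_[uv,np.ones(len(uv))].T).T
    o=-p["R"].T@p["t"]; return o+d*((z-o[2])/d[:,2])[:,None]
def finials(p,z=.014):
    out=[]
    sp=[d["centre"] for d in ctrl.spot_point(p,"finial0")]
    for d in ctrl.silhouettes(p,"finial0"):
        m=d["mask"]; r,c=np.nonzero(m); 
        if len(r)<20: continue
        px=p["color"][m].astype(int); sat=np.median(px.max(1)-px.min(1))
        w=back(p,np.c_[c,r],z)[:,:2]; mu=w.mean(0); a=np.linalg.svd(w-mu,full_matrices=False)[2][0]
        s=(w-mu)@a; lo,hi=np.percentile(s,[1,99]); mid=mu+a*(lo+hi)/2
        t=(w-mu)@np.array([-a[1],a[0]])
        wid=lambda q: np.std(t[q])
        if wid(s<lo+.02)<wid(s>hi-.02): a=-a
        # cone end: mass lies nearer the wide end than mid
        S=min(sp,key=lambda q:np.hypot(*(q-d["centre"]))) if sp else d["centre"]
        out.append(dict(px=np.round(d["centre"]).astype(int).tolist(),p=round(d["p"],2),sat=int(sat),mid=mid.round(4).tolist(),sp=back(p,S,z)[0,:2].round(4).tolist(),yaw=round(float(np.degrees(np.arctan2(a[1],a[0]))),1),skew=round(float((mu-mid)@a),4),L=round(float(hi-lo),3)))
    return out
E
python3 - <<'E'
from h import *
p=ctrl.snapshot("top"); s=ctrl.snapshot("side")
for f in finials(p): print(f)
for k,z in (("tray_bar",.026),("tray_floor",.016),("tray_front",.016),("cabinet",0),("vent_pad",.164)):
    print(k,back(p,ctrl.spot_point(p,k)[0]["centre"],z)[0].round(4),[back(s,d["centre"],z)[0].round(4) for d in ctrl.spot_point(s,k)[:1]])
for k,z in (("primer_tin",0),("thinner_jar",0),("tape_roll",0),("weight_bar",0)):
    print(k,back(p,ctrl.spot_point(p,k)[0]["centre"],z)[0].round(3))
# cabinet edges
im=p["color"][80:260,150:440]; cv2.imwrite("pics/c1.png",cv2.resize(im[...,::-1],None,fx=2.7,fy=2.7,interpolation=cv2.INTER_CUBIC))
E
```

```text
Traceback (most recent call last):
  File "h.py", line 21, in finials
    S=min(sp,key=lambda q:np.hypot(*(q-d["centre"]))) if sp else d["centre"]
      ~~~^^^^^^^^^^^^^^^^^^^^^^^^^^^^^^^^^^^^^^^^^^^^
  File "h.py", line 21, in <lambda>
    S=min(sp,key=lambda q:np.hypot(*(q-d["centre"]))) if sp else d["centre"]
                                     ~^~~~~~~~~~~~
TypeError: unsupported operand type(s) for -: 'list' and 'list'
```

```bash
sed -i 's/(q-d\["centre"\])/np.subtract(q,d["centre"])/' h.py
python3 - <<'E'
from h import *
p=ctrl.snapshot("top"); s=ctrl.snapshot("side")
for f in finials(p): print(f)
for k,z in (("tray_bar",.026),("tray_floor",.016),("tray_front",.016),("cabinet",0),("vent_pad",.164)):
    print(k,back(p,ctrl.spot_point(p,k)[0]["centre"],z)[0].round(4),[back(s,d["centre"],z)[0].round(4) for d in ctrl.spot_point(s,k)[:1]])
for k,z in (("primer_tin",0),("thinner_jar",0),("tape_roll",0),("weight_bar",0)):
    print(k,back(p,ctrl.spot_point(p,k)[0]["centre"],z)[0].round(3))
im=p["color"][80:260,150:440]; cv2.imwrite("pics/c1.png",cv2.resize(im[...,::-1],None,fx=2.7,fy=2.7,interpolation=cv2.INTER_CUBIC))
E
```

```text
{'px': [352, 229], 'p': 0.89, 'sat': 7, 'mid': [0.4362, -0.156], 'sp': [0.4382, -0.1645], 'yaw': -122.2, 'skew': -0.001, 'L': 0.095}
{'px': [408, 231], 'p': 0.86, 'sat': 7, 'mid': [0.441, -0.3257], 'sp': [0.4367, -0.3331], 'yaw': -109.2, 'skew': -0.0018, 'L': 0.096}
{'px': [379, 183], 'p': 0.82, 'sat': 74, 'mid': [0.5823, -0.2427], 'sp': [0.5878, -0.2456], 'yaw': 55.4, 'skew': -0.001, 'L': 0.095}
{'px': [421, 193], 'p': 0.69, 'sat': 7, 'mid': [0.5529, -0.3751], 'sp': [0.5524, -0.3794], 'yaw': -100.8, 'skew': -0.0006, 'L': 0.093}
{'px': [402, 291], 'p': 0.57, 'sat': 76, 'mid': [0.258, -0.3048], 'sp': [0.2481, -0.3161], 'yaw': 52.7, 'skew': -0.0014, 'L': 0.059}
{'px': [297, 246], 'p': 0.55, 'sat': 142, 'mid': [0.3794, -0.0063], 'sp': [0.3771, -0.0031], 'yaw': 80.1, 'skew': -0.0012, 'L': 0.094}
tray_bar [0.3981 0.1655 0.026 ] [array([0.4089, 0.1642, 0.026 ])]
tray_floor [0.5107 0.1696 0.016 ] [array([0.5101, 0.1687, 0.016 ])]
tray_front [0.4666 0.1665 0.016 ] [array([0.4728, 0.1549, 0.016 ])]
cabinet [0.6309 0.1513 0.    ] []
vent_pad [0.6602 0.1272 0.164 ] [array([0.6588, 0.1316, 0.164 ])]
primer_tin [ 0.426 -0.493  0.   ]
thinner_jar [0.397 0.532 0.   ]
tape_roll [0.338 0.38  0.   ]
weight_bar [ 0.753 -0.206  0.   ]
```

View pics/c1.png

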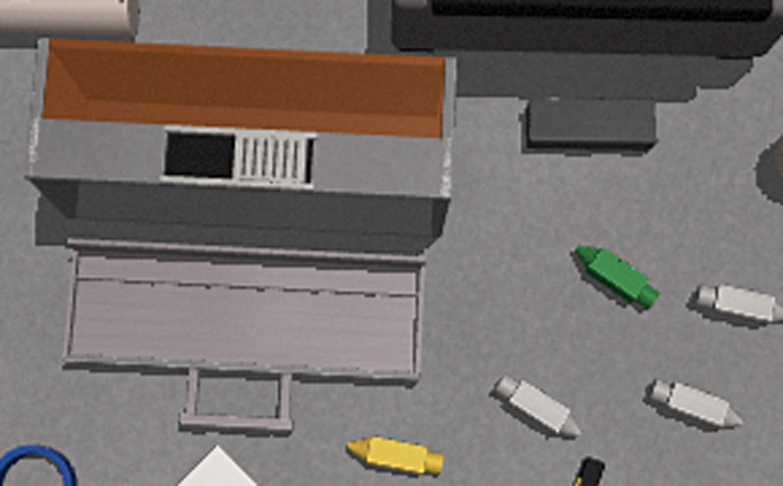

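The crop shows the three bare finials with their points to the lower right; green and yellow are the look-alikes. The cabinet's front top edge runs from image (160,146) to (316,153). The tool can't tilt, so I'll grip each finial nearer its point. Then I'll lower the overhanging point onto the cabinet's front top edge, which swings the foot down.

```bash
cat >> h.py <<'E'
def pose():
    o=ctrl.get_obs(); return np.r_[o["tool_pos"],o["orientation"][2]]
def plan(*wps,start=None):
    """waypoints (x,y,z,yaw): print per-call scaled shift and turn"""
    c=np.array(pose() if start is None else start,float)
    for w in wps:
        w=np.array(w,float); dy=(w[3]-c[3]+180)%360-180; d=w[:3]-c[:3]
        n=int(max(np.ceil(np.linalg.norm(d)/.22),np.ceil(abs(dy)/40),1))
        for i in range(n):
            y=np.radians(c[3]); s=d/n
            v=np.array([s[0]*np.cos(y)+s[1]*np.sin(y), s[0]*np.sin(y)-s[1]*np.cos(y), -s[2]])/.2
            print(np.r_[v,-dy/n/360].round(4).tolist()); c[:3]+=s; c[3]+=dy/n
        print("->",c.round(3).tolist())
E
python3 - <<'E'
from h import *
p=ctrl.snapshot("top")
a,b=back(p,[[160.4,145.9],[315.6,153]],.16); print(a,b,np.linalg.norm(a-b)); y=(a-b)/np.linalg.norm(a-b); print("psi",np.degrees(np.arctan2(-y[0],y[1])),"mid",(a+b)/2)
a,b=back(p,[[150+63/2.7,80+360/2.7],[150+417/2.7,80+378/2.7]],.028); print("tray front",a,b,(a+b)/2)
f=lambda x,y:[150+x/2.7,80+y/2.7]
for q in (((500,385),(580,435)),((652,390),(740,423)),((697,295),(797,312))):
    w=back(p,[f(*q[0]),f(*q[1])],.014); d=w[1]-w[0]; print(w[0],w[1],w.mean(0),np.degrees(np.arctan2(d[1],d[0])),np.linalg.norm(d))
E
```

```text
[0.63214796 0.36367682 0.16      ] [ 0.62275465 -0.04801751  0.16      ] 0.4118014806815854
psi -1.3070474580773501 mid [0.6274513  0.15782965 0.16      ]
tray front [0.46982806 0.35370304 0.028     ] [ 0.46016164 -0.02675503  0.028     ] [0.46499485 0.163474   0.028     ]
[ 0.45656495 -0.11694049  0.014     ] [ 0.40487457 -0.20303804  0.014     ] [ 0.43071976 -0.15998927  0.014     ] -120.97933669469963 0.10042251751304787
[ 0.45537111 -0.28057741  0.014     ] [ 0.4222208  -0.37429712  0.014     ] [ 0.43879595 -0.32743726  0.014     ] -109.47958016666107 0.09940989784311942
[ 0.56088502 -0.33075709  0.014     ] [ 0.54477425 -0.43890924  0.014     ] [ 0.55282964 -0.38483317  0.014     ] -98.47269967764609 0.10934553597494982
```

```bash
python3 - <<'E'
from h import *
plan((.4275,-.1685,.15,-121.5))
E
```

```text
[-0.6338, 0.6949, 0.1276, -0.0425]
[-0.7945, 0.5033, 0.1276, -0.0425]
[-0.8991, 0.2761, 0.1276, -0.0425]
-> [0.428, -0.169, 0.15, -121.5]
```

Request:
carry_out --deltas '[[[-0.634,0.695,0.128,-0.0425,0.4],[-0.634,0.695,0.128,-0.0425,0.4],[-0.634,0.695,0.128,-0.0425,0.4],[-0.634,0.695,0.128,-0.0425,0.4],[-0.634,0.695,0.128,-0.0425,0.4]]]'

```text
clock: 2.75
tool_pos: [0.2425, -0.4917, 0.201]
orientation: [180.0, 0.1, -151.9]
force: [-0.2, -0.4, 0.3]
opening: 0.0617
gripper_force: 0.0
```

Request:
carry_out --deltas '[[[-0.795,0.503,0.128,-0.0425,0.4],[-0.795,0.503,0.128,-0.0425,0.4],[-0.795,0.503,0.128,-0.0425,0.4],[-0.795,0.503,0.128,-0.0425,0.4],[-0.795,0.503,0.128,-0.0425,0.4]]]'

```text
clock: 3.25
tool_pos: [0.336, -0.3291, 0.1753]
orientation: [-180.0, 0.0, -136.5]
force: [-0.0, 0.2, 0.8]
opening: 0.0613
gripper_force: 0.0
```

Request:
carry_out --deltas '[[[-0.899,0.276,0.128,-0.0425,0.4],[-0.899,0.276,0.128,-0.0425,0.4],[-0.899,0.276,0.128,-0.0425,0.4],[-0.899,0.276,0.128,-0.0425,0.4],[-0.899,0.276,0.128,-0.0425,0.4]]]'

```text
clock: 3.75
tool_pos: [0.4298, -0.1661, 0.1497]
orientation: [-180.0, 0.0, -121.2]
force: [-0.0, 0.6, 0.2]
opening: 0.0615
gripper_force: 0.0
```

```bash
python3 - <<'E'
from h import *
print(pose())
for n in("top","side"):
    p=ctrl.snapshot(n); cv2.imwrite(f"pics/{n}1.png",p["color"][...,::-1])
    for f in finials(p): print(f)
E
```

```text
[   0.42976486   -0.16607865    0.14967508 -121.23033729]
{'px': [405, 298], 'p': 0.92, 'sat': 81, 'mid': [0.2475, -0.3166], 'sp': [0.2559, -0.3168], 'yaw': 48.4, 'skew': -0.0006, 'L': 0.096}
{'px': [373, 176], 'p': 0.43, 'sat': 81, 'mid': [0.6001, -0.2234], 'sp': [0.5742, -0.2452], 'yaw': -102.1, 'skew': -0.0012, 'L': 0.041}
{'px': [400, 218], 'p': 0.74, 'sat': 43, 'mid': [0.2607, -0.3079], 'sp': [0.2428, -0.3251], 'yaw': -87.3, 'skew': -0.0043, 'L': 0.081}
{'px': [314, 202], 'p': 0.67, 'sat': 52, 'mid': [0.5824, -0.2431], 'sp': [0.5659, -0.2297], 'yaw': 71.6, 'skew': 0.0001, 'L': 0.091}
{'px': [329, 247], 'p': 0.6, 'sat': 107, 'mid': [0.3814, -0.0076], 'sp': [0.3746, -0.0218], 'yaw': 90.8, 'skew': 0.0006, 'L': 0.103}
{'px': [335, 227], 'p': 0.5, 'sat': 8, 'mid': [0.4362, -0.1538], 'sp': [0.4272, -0.1484], 'yaw': 74.6, 'skew': -0.0001, 'L': 0.1}
```

View pics/top1.png

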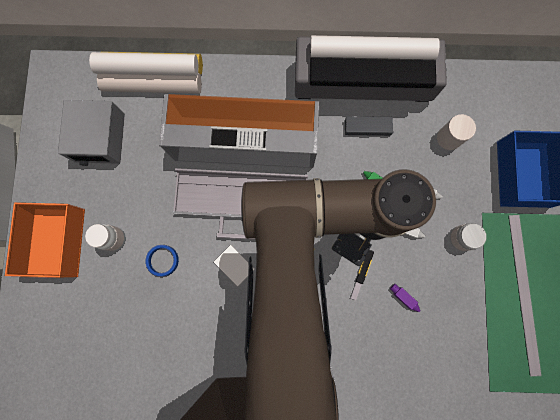

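The top view shows the area the arm hid at first: only purple (405,298) is there. So three finials are present: A (335,227 in the side view), B and C. I'm descending on A.

Request:
carry_out --deltas '[[[0,0,0.3,0,0.4],[0,0,0.5,0,0.4],[0,0,0.65,0,0.4],[0,0,0.72,0,0.4],[0,0,0.72,0,0.4]]]'

```text
clock: 4.55
tool_pos: [0.4255, -0.1694, 0.0039]
orientation: [179.8, -0.1, -121.6]
force: [-0.0, -0.4, 0.4]
opening: 0.0613
gripper_force: 0.0
```

Request:
carry_out --deltas '[[[0,0,0,0,-1],[0,0,0,0,-1],[0,0,0,0,-1],[0,0,0,0,-1],[0,0,0,0,-1]]]'

```text
clock: 5.05
tool_pos: [0.4281, -0.1684, 0.0064]
orientation: [-179.9, 0.0, -121.4]
force: [-1.5, 1.3, 6.1]
opening: 0.0278
gripper_force: 30.0
```

```bash
python3 - <<'E'
from h import *
print(pose()); s=ctrl.snapshot("side")
for f in finials(s): print(f)
y=s["color"][150:290,250:440]; cv2.imwrite("pics/s2.png",cv2.resize(y[...,::-1],None,fx=4,fy=4,interpolation=cv2.INTER_CUBIC))
E
```

```text
[ 4.28054816e-01 -1.68398349e-01  6.42712058e-03 -1.21439954e+02]
{'px': [328, 251], 'p': 0.8, 'sat': 104, 'mid': [0.3797, -0.0071], 'sp': [0.3797, -0.0094], 'yaw': 90.0, 'skew': 0.0007, 'L': 0.108}
{'px': [316, 203], 'p': 0.67, 'sat': 48, 'mid': [0.5848, -0.2319], 'sp': [0.5883, -0.2372], 'yaw': 81.4, 'skew': -0.0007, 'L': 0.073}
{'px': [331, 226], 'p': 0.58, 'sat': 9, 'mid': [0.4447, -0.1431], 'sp': [0.4343, -0.163], 'yaw': -79.5, 'skew': -0.0033, 'L': 0.071}
{'px': [227, 203], 'p': 0.49, 'sat': 13, 'mid': [0.8611, -0.0601], 'sp': [0.5883, -0.2372], 'yaw': -87.9, 'skew': -0.0008, 'L': 0.093}
{'px': [361, 201], 'p': 0.4, 'sat': 12, 'mid': [0.4395, -0.3481], 'sp': [0.4375, -0.3206], 'yaw': -65.6, 'skew': 0.0011, 'L': 0.063}
```

View pics/s2.png

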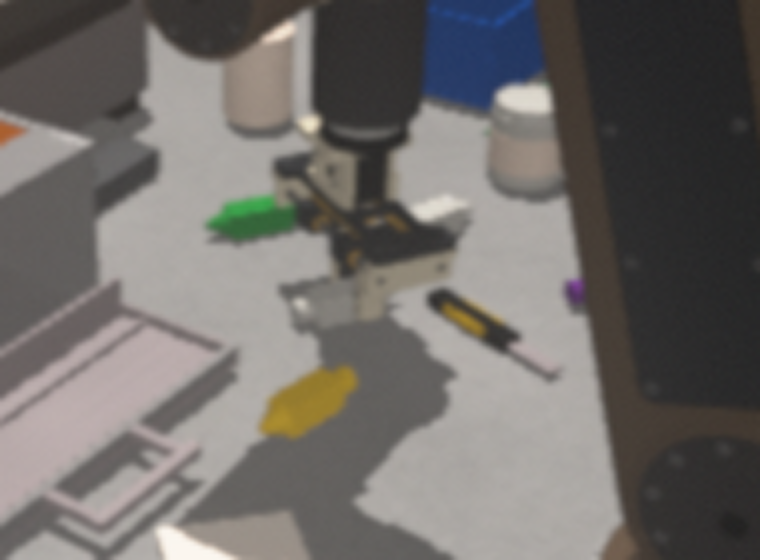

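Finial A is gripped (opening 27.8 mm, 30 N), and its foot end can be seen beside the jaws at crop (320,305). Next I lift it and swing it to the cabinet edge.

```bash
cat >> h.py <<'E'
PSI=-1.3; C0=np.array([.6275,.158])
def cab(u,v): 
    a=np.radians(PSI); return C0+u*np.array([np.cos(a),np.sin(a)])+v*np.array([-np.sin(a),np.cos(a)])
def tocab(p): 
    a=np.radians(PSI); d=np.asarray(p)[:2]-C0; return np.array([d@[np.cos(a),np.sin(a)],d@[-np.sin(a),np.cos(a)]])
E
python3 - <<'E'
from h import *
c=pose()
plan((c[0],c[1],.21,c[3]),(*cab(-.03,-.12),.19,PSI))
E
```

```text
[-0.0, 0.0, -1.018, -0.0]
-> [0.428, -0.168, 0.21, -121.422]
[-0.3296, -0.0429, 0.025, -0.0834]
[-0.2639, -0.2021, 0.025, -0.0834]
[-0.1273, -0.307, 0.025, -0.0834]
[0.0434, -0.3295, 0.025, -0.0834]
-> [0.595, 0.039, 0.19, -1.3]
```

Request:
carry_out --deltas '[[[0,0,-0.15,0,-1],[0,0,-0.4,0,-1],[0,0,-0.65,0,-1],[0,0,-0.9,0,-1],[0,0,-1.0,0,-1]]]'

```text
clock: 5.7
tool_pos: [0.4292, -0.1686, 0.2108]
orientation: [-179.6, 0.2, -121.4]
force: [1.0, 0.4, -1.5]
opening: 0.0275
gripper_force: 30.0
```

Request:
carry_out --deltas '[[[-0.08,-0.01,0,-0.02,-1],[-0.16,-0.02,0,-0.04,-1],[-0.24,-0.03,0.01,-0.06,-1],[-0.33,-0.043,0.02,-0.0834,-1],[-0.33,-0.043,0.025,-0.0834,-1]]]'

```text
clock: 6.2
tool_pos: [0.47, -0.1154, 0.2003]
orientation: [180.0, 0.0, -91.1]
force: [-0.2, -0.5, -1.5]
opening: 0.0279
gripper_force: 30.0
```

Request:
carry_out --deltas '[[[-0.065,-0.05,0,-0.02,-1],[-0.13,-0.1,0,-0.04,-1],[-0.195,-0.15,0.01,-0.06,-1],[-0.264,-0.202,0.02,-0.0834,-1],[-0.264,-0.202,0.025,-0.0834,-1]]]'

```text
clock: 6.7
tool_pos: [0.5115, -0.0639, 0.1952]
orientation: [180.0, 0.0, -61.2]
force: [-0.7, -0.2, -1.0]
opening: 0.0277
gripper_force: 30.0
```

Request:
carry_out --deltas '[[[-0.03,-0.075,0,-0.02,-1],[-0.06,-0.15,0,-0.04,-1],[-0.09,-0.23,0.01,-0.06,-1],[-0.127,-0.307,0.02,-0.0834,-1],[-0.127,-0.307,0.025,-0.0834,-1]]]'

```text
clock: 7.2
tool_pos: [0.553, -0.0125, 0.1902]
orientation: [180.0, 0.0, -31.3]
force: [-0.8, -0.6, -1.5]
opening: 0.0278
gripper_force: 30.0
```

Request:
carry_out --deltas '[[[0.01,-0.08,0,-0.02,-1],[0.02,-0.16,0,-0.04,-1],[0.03,-0.24,0.01,-0.06,-1],[0.043,-0.33,0.02,-0.0834,-1],[0.043,-0.33,0.025,-0.0834,-1]]]'

```text
clock: 7.7
tool_pos: [0.5947, 0.0391, 0.1852]
orientation: [180.0, 0.0, -1.4]
force: [-0.2, 0.2, -1.7]
opening: 0.0278
gripper_force: 30.0
```

```bash
python3 - <<'E'
from h import *
c=pose(); print(c,tocab(c)); s=ctrl.snapshot("side")
y=s["color"][110:290,180:420]; cv2.imwrite("pics/s3.png",cv2.resize(y[...,::-1],None,fx=3.3,fy=3.3,interpolation=cv2.INTER_CUBIC))
print(ctrl.get_obs()["opening"])
plan((*cab(-.018,-.12),.167,PSI))
E
```

```text
[ 0.59471982  0.03914011  0.185172   -1.3704971 ] [-0.03007513 -0.11957299]
0.027756567591152304
[0.0644, -0.0016, 0.0899, -0.0009]
-> [0.607, 0.038, 0.167, -1.3]
```

View pics/s3.png

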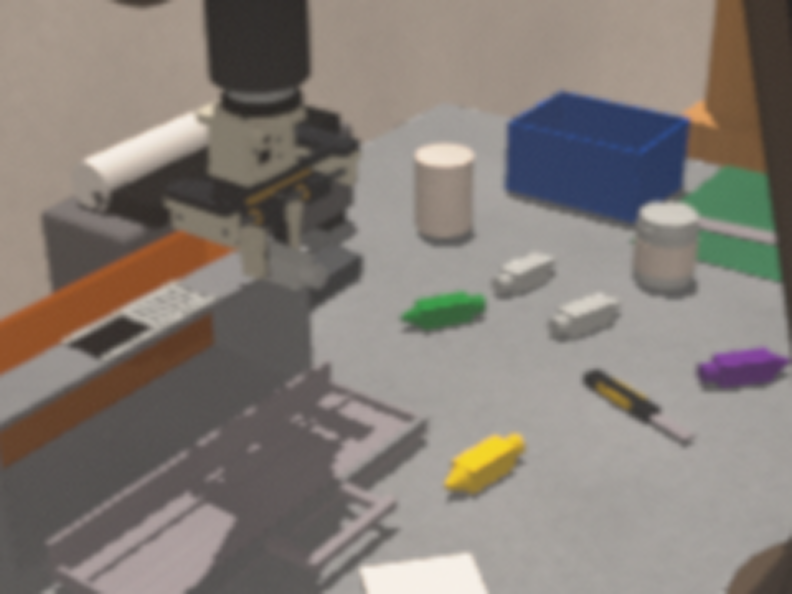

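The finial is held level with its point over the cabinet top and its foot towards the robot, at crop (290,270). Next I lower it against the front edge.

Request:
carry_out --deltas '[[[0.06,0,0.02,0,-1],[0.06,0,0.06,0,-1],[0.06,0,0.09,0,-1],[0.06,0,0.1,0,-1],[0.06,0,0.1,0,-1]]]'

```text
clock: 8.25
tool_pos: [0.6057, 0.0379, 0.1655]
orientation: [180.0, 0.1, -1.4]
force: [-2.6, -0.4, -1.5]
opening: 0.0281
gripper_force: 30.0
```

Request:
carry_out --deltas '[[[0,0,0.02,0,-1],[0,0,0.04,0,-1],[0,0,0.055,0,-1],[0,0,0.055,0,-1]]]'

```text
clock: 8.65
tool_pos: [0.6057, 0.0378, 0.1576]
orientation: [180.0, -0.0, -1.3]
force: [-11.5, -1.2, 19.7]
opening: 0.0278
gripper_force: 30.0
```

```bash
python3 - <<'E'
from h import *
c=pose(); print(c,tocab(c)); s=ctrl.snapshot("side")
y=s["color"][160:250,220:340]; cv2.imwrite("pics/s4.png",cv2.resize(y[...,::-1],None,fx=6,fy=6,interpolation=cv2.INTER_CUBIC))
E
```

```text
[ 0.60571175  0.03782918  0.15757869 -1.33780973] [-0.01905628 -0.12063421]
```

View pics/s4.png

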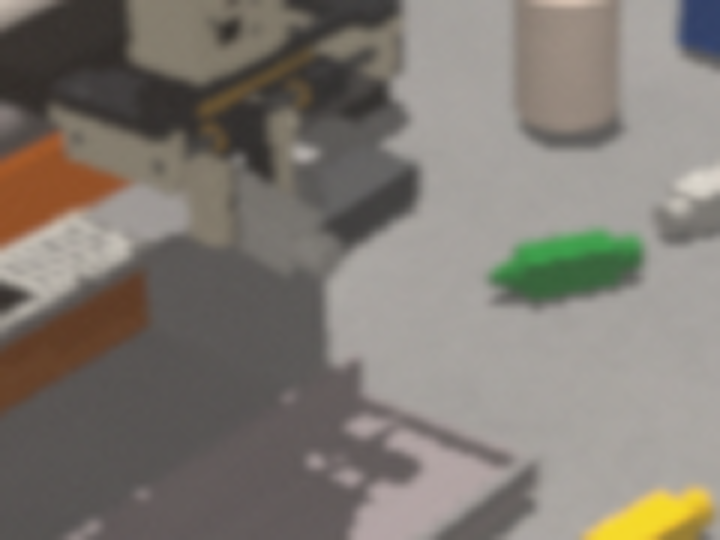

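Finial A is tilting, foot down, at crop (290,235), with a contact force of about 20 N. I'm continuing the descent.

Request:
carry_out --deltas '[[[0,0,0.015,0,-1],[0,0,0.03,0,-1],[0,0,0.045,0,-1],[0,0,0.045,0,-1]]]'

```text
clock: 9.1
tool_pos: [0.6063, 0.0379, 0.1487]
orientation: [180.0, -0.1, -1.3]
force: [-10.3, -1.1, 17.9]
opening: 0.0278
gripper_force: 30.0
```

```bash
python3 - <<'E'
from h import *
c=pose(); o=ctrl.get_obs(); print(c,tocab(c),o["force"],o["moment"])
E
```

```text
[ 0.6062886   0.03791094  0.14874398 -1.33558406] [-0.01848144 -0.12053938] [-10.31040793  -1.10647412  17.90070585] [-0.48928288  3.485665   -0.01107639]
```

Request:
carry_out --deltas '[[[0,0,0.015,0,-1],[0,0,0.03,0,-1],[0,0,0.03,0,-1]]]'

```text
clock: 9.4
tool_pos: [0.6063, 0.0381, 0.1423]
orientation: [180.0, -0.1, -1.3]
force: [-9.1, -0.8, 15.0]
opening: 0.0281
gripper_force: 30.0
```

Request:
carry_out --deltas '[[[0.008,0,0,0,-1],[0.016,0,0,0,-1],[0.022,0,0,0,-1],[0.022,0,0,0,-1]]]'

```text
clock: 9.8
tool_pos: [0.6072, 0.0379, 0.1411]
orientation: [180.0, 0.3, -1.4]
force: [-20.8, 2.2, 18.4]
opening: 0.0278
gripper_force: 30.0
```

```bash
python3 - <<'E'
from h import *
c=pose(); print(c,tocab(c)); s=ctrl.snapshot("side")
y=s["color"][160:250,220:340]; cv2.imwrite("pics/s5.png",cv2.resize(y[...,::-1],None,fx=6,fy=6,interpolation=cv2.INTER_CUBIC))
E
```

```text
[ 0.60716093  0.03791167  0.14107124 -1.37924792] [-0.01760935 -0.12051886]
```

View pics/s5.png

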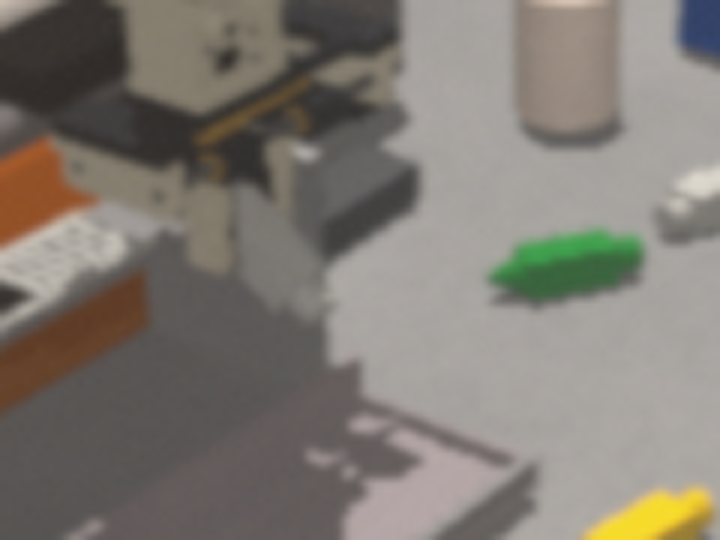

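Finial A is now about 60° up at crop (285,260), and pushing further only builds force. I'll finish the swing inside the drawer: lower the foot behind the 12 mm front panel and pull towards the robot, so the panel stops the foot and the finial stands up.

```bash
python3 - <<'E'
from h import *
c=pose()
plan((*cab(-.05,-.118),.145,PSI),(*cab(-.1,.10),.145,PSI),(*cab(-.1,.10),.0765,PSI),start=[*c[:2],.1411,PSI])
E
```

```text
[-0.1621, -0.0124, -0.0195, -0.0]
-> [0.575, 0.041, 0.145, -1.3]
[-0.125, -0.545, -0.0, -0.0]
[-0.125, -0.545, -0.0, -0.0]
-> [0.53, 0.26, 0.145, -1.3]
[0.0, -0.0, 0.3425, -0.0]
-> [0.53, 0.26, 0.076, -1.3]
```

Request:
carry_out --deltas '[[[-0.05,0,0,0,-1],[-0.1,0,0,0,-1],[-0.15,-0.005,-0.01,0,-1],[-0.18,-0.01,-0.02,0,-1],[-0.18,-0.01,-0.02,0,-1]]]'

```text
clock: 10.35
tool_pos: [0.5744, 0.0415, 0.1443]
orientation: [-180.0, -0.0, -1.3]
force: [0.2, 0.7, -1.8]
opening: 0.0278
gripper_force: 30.0
```

Request:
carry_out --deltas '[[[-0.03,-0.12,0,0,-1],[-0.06,-0.26,0,0,-1],[-0.09,-0.4,0,0,-1],[-0.125,-0.545,0,0,-1],[-0.125,-0.545,0,0,-1]]]'

```text
clock: 10.85
tool_pos: [0.5526, 0.1537, 0.1439]
orientation: [-180.0, -0.0, -1.2]
force: [-0.4, -0.4, -2.1]
opening: 0.028
gripper_force: 30.0
```

Request:
carry_out --deltas '[[[-0.03,-0.14,0,0,-1],[-0.06,-0.28,0,0,-1],[-0.09,-0.42,0,0,-1],[-0.125,-0.545,0,0,-1],[-0.125,-0.545,0,0,-1]]]'

```text
clock: 11.35
tool_pos: [0.5301, 0.2629, 0.1437]
orientation: [-180.0, -0.0, -1.2]
force: [-0.0, -1.2, -0.9]
opening: 0.0276
gripper_force: 30.0
```

```bash
python3 - <<'E'
from h import *
c=pose(); print(c,tocab(c),ctrl.get_obs()["force"]); s=ctrl.snapshot("side")
# tilt estimate: mask
best=None
for d in ctrl.silhouettes(s,"finial0"):
    r,cc=np.nonzero(d["mask"]); print(d["centre"],d["p"],len(r),cc.min(),cc.max(),r.min(),r.max())
x,y=map(int,proj(s,c[:3])); print(x,y)
cv2.imwrite("pics/s6.png",cv2.resize(s["color"][y-50:y+60,x-65:x+65,::-1],None,fx=5,fy=5,interpolation=cv2.INTER_CUBIC))
E
```

```text
[ 0.53011775  0.26285957  0.14365377 -1.21643081] [-0.09973617  0.10262323] [-0.03775732 -1.17332495 -0.87544427]
[224.1, 251.2] 0.75 9793 144 308 176 302
[315.2, 202.7] 0.61 179 302 325 199 209
[235.4, 241.8] 0.58 329 227 247 227 255
[337.5, 195.6] 0.55 170 328 346 186 199
[356.4, 206.2] 0.52 188 346 366 199 211
[402.2, 219.2] 0.52 259 390 416 215 227
[329.1, 247.7] 0.51 253 315 338 242 258
229 239
```

View pics/s6.png

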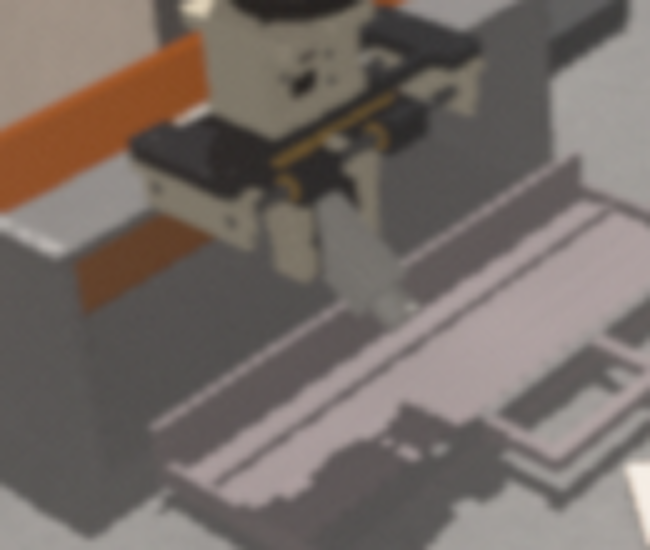

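```bash
python3 - <<'E'
from h import *
c=pose(); s=ctrl.snapshot("side"); a=np.radians(PSI); cx=np.array([np.cos(a),np.sin(a),0])
P=c[:3]+[0,0,.008]
for L in (.058,.062,.066):
  print(L,[(t,proj(s,P-L*(np.cos(np.radians(t))*cx+np.sin(np.radians(t))*np.array([0,0,1]))).round(1).tolist()) for t in (40,50,60,70,80)])
E
```

```text
0.058 [(40, [242.7, 253.4]), (50, [241.0, 254.6]), (60, [239.0, 255.3]), (70, [236.8, 255.4]), (80, [234.4, 255.0])]
0.062 [(40, [243.6, 254.6]), (50, [241.8, 255.8]), (60, [239.7, 256.5]), (70, [237.3, 256.7]), (80, [234.7, 256.2])]
0.066 [(40, [244.5, 255.7]), (50, [242.5, 257.1]), (60, [240.3, 257.8]), (70, [237.7, 257.9]), (80, [235.0, 257.4])]
```

Finial A is only about 45° up: its axis runs from crop (340,225) to the foot at (400,310). I'll turn it half round so the foot faces the cabinet, then press the spigot's side against the front header's lower edge while rising. That gives a longer lever and needs less force.

Request:
carry_out --deltas '[[[0,0,-0.04,0.02,-1],[0,0,-0.08,0.04,-1],[0,0,-0.12,0.06,-1],[0,0,-0.15,0.08,-1],[0,0,-0.15,0.1,-1]]]'

```text
clock: 12.0
tool_pos: [0.5309, 0.2594, 0.1748]
orientation: [-179.9, -0.0, -37.7]
force: [0.3, -0.3, -1.1]
opening: 0.0276
gripper_force: 30.0
```

Request:
carry_out --deltas '[[[0,0,0,0.02,-1],[0,0,0,0.04,-1],[0,0,0,0.06,-1],[0,0,0,0.08,-1],[0,0,0,0.1,-1]]]'

```text
clock: 12.5
tool_pos: [0.5304, 0.2591, 0.1738]
orientation: [180.0, -0.0, -73.7]
force: [0.3, 0.6, -1.8]
opening: 0.0276
gripper_force: 30.0
```

Request:
carry_out --deltas '[[[0,0,0,0.02,-1],[0,0,0,0.04,-1],[0,0,0,0.06,-1],[0,0,0,0.08,-1],[0,0,0,0.1,-1]]]'

```text
clock: 13.0
tool_pos: [0.5304, 0.259, 0.1738]
orientation: [180.0, -0.0, -109.7]
force: [-0.2, -0.5, -1.8]
opening: 0.0278
gripper_force: 30.0
```

Request:
carry_out --deltas '[[[0,0,0,0.02,-1],[0,0,0,0.04,-1],[0,0,0,0.06,-1],[0,0,0,0.08,-1],[0,0,0,0.1,-1]]]'

```text
clock: 13.5
tool_pos: [0.5304, 0.2591, 0.1738]
orientation: [-180.0, -0.0, -145.7]
force: [0.4, -0.5, -1.1]
opening: 0.0278
gripper_force: 30.0
```

Request:
carry_out --deltas '[[[0,0,0,0.02,-1],[0,0,0,0.04,-1],[0,0,0,0.06,-1],[0,0,0,0.08,-1],[0,0,0,0.1,-1]]]'

```text
clock: 14.0
tool_pos: [0.5304, 0.2591, 0.1738]
orientation: [-180.0, -0.0, 178.3]
force: [1.3, -0.1, -1.5]
opening: 0.0278
gripper_force: 30.0
```

```bash
python3 - <<'E'
from h import *
c=pose(); print(c,tocab(c),ctrl.get_obs()["force"]); Y=178.7
v=tocab(c)[1]
plan((*cab(-.064,v),.1737,Y),(*cab(-.0453,v),.1737,Y),(*cab(-.036,v),.1844,Y),(*cab(-.0243,v),.1923,Y),(*cab(-.011,v),.197,Y))
s=ctrl.snapshot("side"); x,y=map(int,proj(s,c[:3])); print(x,y)
cv2.imwrite("pics/s7.png",cv2.resize(s["color"][y-50:y+60,x-65:x+65,::-1],None,fx=5,fy=5,interpolation=cv2.INTER_CUBIC))
E
```

```text
[5.30392763e-01 2.59069141e-01 1.73767704e-01 1.78270061e+02] [-0.09937523  0.09884002] [ 1.29748443 -0.14325835 -1.47172708]
[-0.1769, 0.0013, 0.0003, -0.0012]
-> [0.566, 0.258, 0.174, 178.7]
[-0.0935, 0.0, -0.0, -0.0]
-> [0.584, 0.258, 0.174, 178.7]
[-0.0465, -0.0, -0.0535, -0.0]
-> [0.594, 0.258, 0.184, 178.7]
[-0.0585, -0.0, -0.0395, -0.0]
-> [0.605, 0.257, 0.192, 178.7]
[-0.0665, 0.0, -0.0235, -0.0]
-> [0.619, 0.257, 0.197, 178.7]
229 229
```

View pics/s7.png

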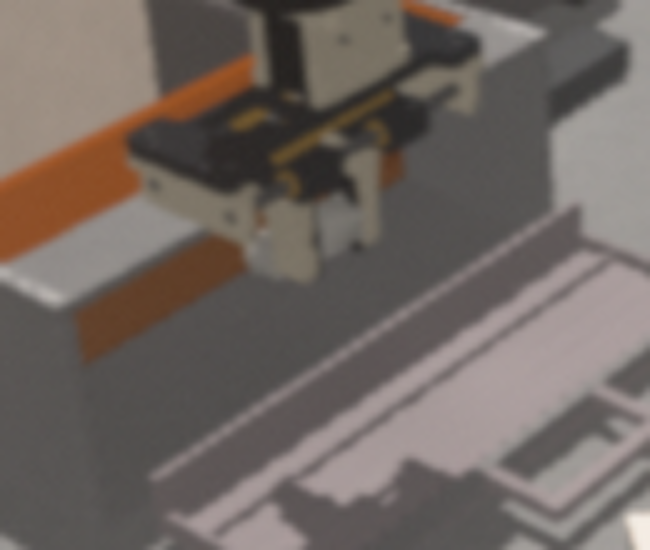

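The foot now points to the cabinet, visible behind the left finger at crop (260,255). I'm moving in.

Request:
carry_out --deltas '[[[-0.05,0,0,0,-1],[-0.1,0,0,0,-1],[-0.15,0,0,0,-1],[-0.177,0,0,-0.001,-1],[-0.177,0,0,-0.001,-1]]]'

```text
clock: 14.55
tool_pos: [0.5663, 0.2592, 0.1732]
orientation: [-180.0, -0.0, 179.0]
force: [-0.2, 0.1, -1.1]
opening: 0.0274
gripper_force: 30.0
```

Request:
carry_out --deltas '[[[-0.025,0,0,0,-1],[-0.05,0,0,0,-1],[-0.075,0,0,0,-1],[-0.093,0,0,0,-1]]]'

```text
clock: 14.95
tool_pos: [0.5756, 0.2587, 0.1736]
orientation: [-179.9, -0.8, 179.1]
force: [-43.3, 5.3, 24.5]
opening: 0.0277
gripper_force: 30.0
```

Request:
carry_out --deltas '[[[-0.012,0,-0.014,0,-1],[-0.024,0,-0.028,0,-1],[-0.036,0,-0.042,0,-1],[-0.046,0,-0.053,0,-1]]]'

```text
clock: 15.35
tool_pos: [0.5884, 0.2588, 0.1833]
orientation: [-179.9, -0.5, 179.1]
force: [-15.5, 3.1, 2.2]
opening: 0.028
gripper_force: 30.0
```

```bash
python3 - <<'E'
from h import *
c=pose(); print(c,tocab(c),ctrl.get_obs()["force"]); 
s=ctrl.snapshot("side"); x,y=map(int,proj(s,c[:3])); print(x,y)
cv2.imwrite("pics/s8.png",cv2.resize(s["color"][y-50:y+60,x-65:x+65,::-1],None,fx=5,fy=5,interpolation=cv2.INTER_CUBIC))
E
```

```text
[  0.58839189   0.25883933   0.18330629 179.05230021] [-0.04138582  0.09992612] [-15.47620673   3.05592466   2.19288602]
214 220
```

View pics/s8.png

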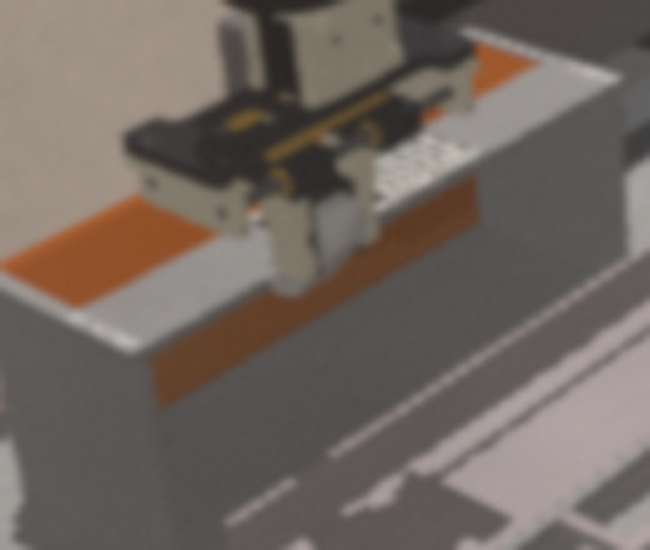

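Request:
carry_out --deltas '[[[-0.015,0,-0.01,0,-1],[-0.03,0,-0.02,0,-1],[-0.045,0,-0.03,0,-1],[-0.058,0,-0.04,0,-1]]]'

```text
clock: 15.8
tool_pos: [0.601, 0.2583, 0.1915]
orientation: [-179.9, -0.4, 179.0]
force: [-11.8, 0.6, 3.1]
opening: 0.0279
gripper_force: 30.0
```

```bash
python3 - <<'E'
from h import *
c=pose(); print(c,tocab(c),ctrl.get_obs()["force"]); 
s=ctrl.snapshot("side"); x,y=map(int,proj(s,c[:3])); print(x,y)
t=ctrl.snapshot("top"); X,Y=map(int,proj(t,c[:3]))
a=cv2.resize(s["color"][y-45:y+45,x-45:x+45,::-1],(400,400),interpolation=cv2.INTER_CUBIC)
b=cv2.resize(t["color"][Y-45:Y+45,X-45:X+45,::-1],(400,400),interpolation=cv2.INTER_CUBIC)
cv2.imwrite("pics/s9.png",np.hstack([a,b]))
E
```

```text
[  0.60103175   0.2583178    0.19150302 179.04013332] [-0.02873738  0.09969149] [-11.78924473   0.61148065   3.09269023]
211 216
```

View pics/s9.png

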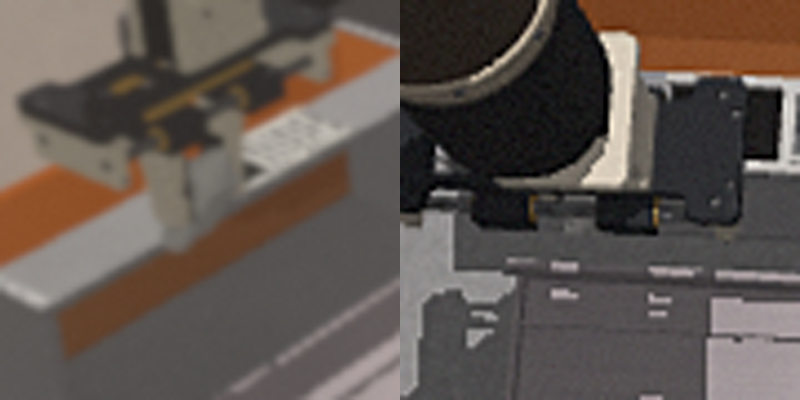

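The finial is still pressed on the header at left panel (210,190), and the force stays near 12 N, which fits it rotating. I'll make the final push, then back away and look.

Request:
carry_out --deltas '[[[-0.017,0,-0.006,0,-1],[-0.034,0,-0.012,0,-1],[-0.05,0,-0.018,0,-1],[-0.066,0,-0.024,0,-1],[-0.08,0,-0.024,0,-1]]]'

```text
clock: 16.4
tool_pos: [0.6182, 0.2581, 0.1976]
orientation: [-179.9, -0.3, 179.1]
force: [-12.2, 0.1, 9.5]
opening: 0.0279
gripper_force: 30.0
```

Request:
carry_out --deltas '[[[0.05,0,0,0,-1],[0.15,0,0,0,-1],[0.3,0,0,0,-1],[0.45,0,0,0,-1],[0.52,0,0,0,-1]]]'

```text
clock: 16.9
tool_pos: [0.5148, 0.2602, 0.1974]
orientation: [180.0, 0.0, 179.1]
force: [1.3, 0.3, -1.5]
opening: 0.0278
gripper_force: 30.0
```

```bash
python3 - <<'E'
from h import *
c=pose(); print(c,tocab(c),ctrl.get_obs()["force"]); 
s=ctrl.snapshot("side"); x,y=map(int,proj(s,c[:3])); print(x,y)
a=cv2.resize(s["color"][y-45:y+45,x-50:x+50,::-1],None,fx=6,fy=6,interpolation=cv2.INTER_CUBIC)
cv2.imwrite("pics/s10.png",a)
a=np.radians(PSI); cx=np.array([np.cos(a),np.sin(a),0]); P=c[:3]+[0,0,.008]
print([(t,((proj(s,P-.062*(-np.cos(np.radians(t))*cx+np.sin(np.radians(t))*np.array([0,0,1])))-[x-50,y-45])*6).round().tolist()) for t in (40,60,80,90,100)])
E
```

```text
[  0.51478659   0.26018479   0.19742529 179.05698927] [-0.1150027   0.09960132] [ 1.26309867  0.31232481 -1.46449967]
232 224
[(40, [238.0, 300.0]), (60, [266.0, 336.0]), (80, [298.0, 363.0]), (90, [315.0, 372.0]), (100, [331.0, 378.0])]
```

View pics/s10.png

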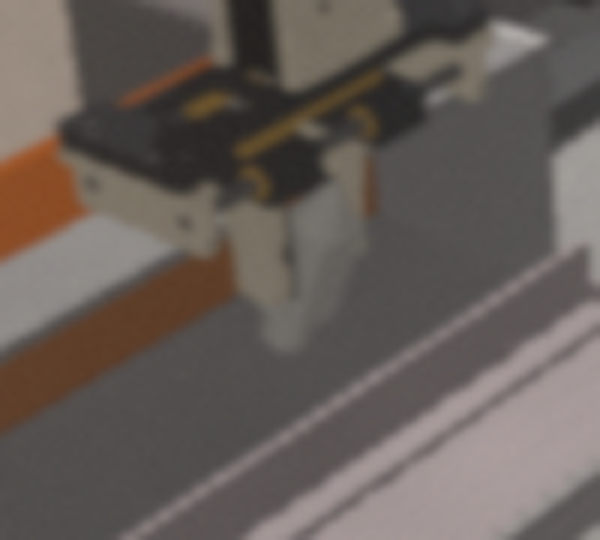

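Finial A is now about 72° up, with its foot at crop (285,345). One more push on the header, about 15 mm further, should bring it vertical.

Request:
carry_out --deltas '[[[-0.12,0,0,0,-1],[-0.25,0,0,0,-1],[-0.35,0,0,0,-1],[-0.43,0,0,0,-1],[-0.48,0,0,0,-1]]]'

```text
clock: 17.45
tool_pos: [0.6142, 0.2586, 0.1967]
orientation: [-180.0, 0.0, 179.0]
force: [0.5, 0.1, -1.1]
opening: 0.0276
gripper_force: 30.0
```

Request:
carry_out --deltas '[[[-0.03,0,0,0,-1],[-0.055,0,-0.003,0,-1],[-0.08,0,-0.006,0,-1],[-0.105,0,-0.009,0,-1],[-0.13,0,-0.012,0,-1]]]'

```text
clock: 17.95
tool_pos: [0.6367, 0.2581, 0.2002]
orientation: [-180.0, -0.2, 179.0]
force: [-9.7, 0.1, 6.8]
opening: 0.0278
gripper_force: 30.0
```

Request:
carry_out --deltas '[[[0.05,0,0,0,-1],[0.2,0,0,0,-1],[0.4,0,0,0,-1],[0.6,0,0,0,-1],[0.63,0,0,0,-1]]]'

```text
clock: 18.45
tool_pos: [0.509, 0.2599, 0.2]
orientation: [180.0, -0.0, 179.1]
force: [1.1, 0.8, -1.8]
opening: 0.0277
gripper_force: 30.0
```

```bash
cat >> h.py <<'E'
def look(name,th=(60,70,80,90,100),L=.062,sgn=-1):
    """side crop; print predicted foot pixel (crop px) for tilts, bias-corrected; also blob of finial below fingers"""
    c=pose(); o=ctrl.get_obs(); print(c.round(4),tocab(c).round(4),o["force"].round(1),o["opening"])
    s=ctrl.snapshot("side"); x,y=map(int,proj(s,c[:3]))
    cv2.imwrite(name,cv2.resize(s["color"][y-45:y+45,x-50:x+50,::-1],None,fx=6,fy=6,interpolation=cv2.INTER_CUBIC))
    a=np.radians(PSI); cx=np.array([np.cos(a),np.sin(a),0]); P=c[:3]+[0,0,.008]
    print([(t,((proj(s,P-L*(sgn*np.cos(np.radians(t))*cx+np.sin(np.radians(t))*np.array([0,0,1])))-[x-50,y-45]+[1,-4])*6).round().tolist()) for t in th])
E
python3 -c "
from h import *
look('pics/s11.png')"
```

```text
[  0.509    0.2599   0.2    179.0822] [-0.1208  0.0992] [ 1.1  0.8 -1.8] 0.027719203646610138
[(60, [268.0, 311.0]), (70, [284.0, 326.0]), (80, [301.0, 338.0]), (90, [318.0, 348.0]), (100, [335.0, 354.0])]
```

View pics/s11.png

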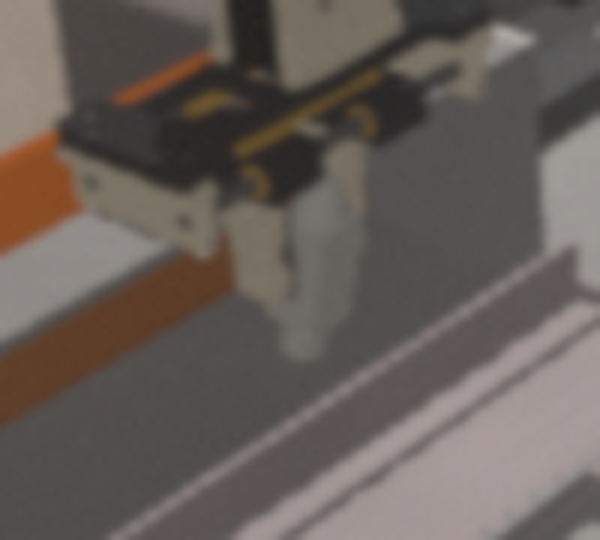

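Finial A is now about 82° up: the axis runs from crop (325,210) to the foot at (303,350). That was my last permitted picture, so I continue with numbers only. One more short push, then I measure the tilt from the mask.

Request:
carry_out --deltas '[[[-0.15,0,0,0,-1],[-0.3,0,0,0,-1],[-0.45,0,0,0,-1],[-0.57,0,0,0,-1],[-0.6,0,0,0,-1]]]'

```text
clock: 19.0
tool_pos: [0.6342, 0.258, 0.1991]
orientation: [-180.0, -0.1, 178.9]
force: [-10.0, 0.5, 7.2]
opening: 0.0279
gripper_force: 30.0
```

Request:
carry_out --deltas '[[[-0.02,0,0,0,-1],[-0.04,0,0,0,-1],[-0.06,0,0,0,-1],[-0.08,0,0,0,-1],[-0.09,0,0,0,-1]]]'

```text
clock: 19.5
tool_pos: [0.6511, 0.258, 0.1999]
orientation: [-180.0, 0.0, 179.0]
force: [-3.6, 0.2, 5.8]
opening: 0.0278
gripper_force: 30.0
```

Request:
carry_out --deltas '[[[0.05,0,0,0,-1],[0.2,0,0,0,-1],[0.4,0,0,0,-1],[0.6,0,0,0,-1],[0.69,0,0,0,-1]]]'

```text
clock: 20.0
tool_pos: [0.5098, 0.2599, 0.1992]
orientation: [180.0, -0.0, 179.0]
force: [1.6, -0.0, -0.8]
opening: 0.0279
gripper_force: 30.0
```

```bash
cat >> h.py <<'E'
def tilt(cam="side",dbg=False):
    """image-plane mask stats of held finial vs. model of finial at several angles"""
    c=pose(); s=ctrl.snapshot(cam); q=proj(s,c[:3])
    ds=[d for d in ctrl.silhouettes(s,"finial0") if d["mask"].sum()<1500]
    ds=sorted(ds,key=lambda d:np.hypot(*np.subtract(d["centre"],q)))
    if not ds: print("none"); return
    m=ds[0]["mask"]; r,cc=np.nonzero(m); mu=np.array([cc.mean(),r.mean()]); w=np.c_[cc,r]-mu
    a=np.linalg.svd(w,full_matrices=False)[2][0]; a=a*np.sign(a[1])
    up=proj(s,c[:3]+[0,0,.03])-proj(s,c[:3]-[0,0,.03])
    print(cam,"mask",len(r),mu.round(1),"tcp",q.round(1),"axis ang",np.degrees(np.arctan2(a[0],a[1])).round(1),"vertical",np.degrees(np.arctan2(-up[0],-up[1])).round(1),"rows",r.min(),r.max(),"bottom col",cc[r>=r.max()-1].mean().round(1))
E
python3 -c "
from h import *
c=pose();print(c,tocab(c)); tilt(); tilt()
s=ctrl.snapshot('side'); a=np.radians(PSI); cx=np.array([np.cos(a),np.sin(a),0]);P=c[:3]
for t in (70,80,90,100):
  d=-np.cos(np.radians(t))*cx+np.sin(np.radians(t))*np.array([0,0,1]); e=proj(s,P-.03*d)-proj(s,P+.02*d); print(t,np.degrees(np.arctan2(e[0],e[1])))
"
```

```text
[  0.50983981   0.259872     0.19918755 179.02747594] [-0.11994111  0.09917639]
side mask 316 [236.1 223.6] tcp [234.1 224.4] axis ang -6.0 vertical 5.7 rows 209 239 bottom col 234.5
side mask 279 [236.1 223.1] tcp [233.8 224.2] axis ang -4.1 vertical 5.7 rows 210 237 bottom col 234.7
70 -13.470030602052608
80 -3.036645105357514
90 5.6642532879678456
100 13.127547934811764
```

Request:
carry_out --deltas '[[[0,0,0,-0.02,-1],[0,0,0,-0.04,-1],[0,0,0,-0.06,-1],[0,0,0,-0.08,-1],[0,0,0,-0.1,-1]]]'

```text
clock: 20.75
tool_pos: [0.5137, 0.2603, 0.1989]
orientation: [-180.0, -0.0, -144.8]
force: [-0.3, -0.2, -1.3]
opening: 0.0278
gripper_force: 30.0
```

Request:
carry_out --deltas '[[[0,0,0,-0.02,-1],[0,0,0,-0.04,-1],[0,0,0,-0.06,-1],[0,0,0,-0.08,-1],[0,0,0,-0.1,-1]]]'

```text
clock: 21.25
tool_pos: [0.5138, 0.2603, 0.1989]
orientation: [180.0, -0.0, -108.8]
force: [0.7, 0.0, -1.1]
opening: 0.0278
gripper_force: 30.0
```

Request:
carry_out --deltas '[[[0,0,0,-0.02,-1],[0,0,0,-0.04,-1],[0,0,0,-0.06,-1],[0,0,0,-0.08,-1],[0,0,0,-0.1,-1]]]'

```text
clock: 21.75
tool_pos: [0.5137, 0.2603, 0.1989]
orientation: [180.0, -0.0, -72.8]
force: [-0.2, -0.3, -1.5]
opening: 0.0279
gripper_force: 30.0
```

Request:
carry_out --deltas '[[[0,0,0,-0.02,-1],[0,0,0,-0.04,-1],[0,0,0,-0.06,-1],[0,0,0,-0.08,-1],[0,0,0,-0.1,-1]]]'

```text
clock: 22.25
tool_pos: [0.5137, 0.2603, 0.1989]
orientation: [180.0, 0.0, -36.8]
force: [-0.6, 0.1, -1.2]
opening: 0.0278
gripper_force: 30.0
```

Request:
carry_out --deltas '[[[0,0,0,-0.02,-1],[0,0,0,-0.04,-1],[0,0,0,-0.06,-1],[0,0,0,-0.08,-1],[0,0,0,-0.1,-1]]]'

```text
clock: 22.75
tool_pos: [0.5137, 0.2602, 0.1989]
orientation: [180.0, 0.0, -0.8]
force: [-0.5, 0.3, -0.9]
opening: 0.0277
gripper_force: 30.0
```

Request:
carry_out --deltas '[[[0.03,0,0.15,0,-1],[0.03,0,0.3,0,-1],[0.03,0,0.45,0,-1],[0.03,0,0.54,0,-1],[0.03,0,0.56,0,-1]]]'

```text
clock: 23.25
tool_pos: [0.5183, 0.259, 0.0844]
orientation: [179.8, 0.2, -1.1]
force: [-0.9, -0.2, -1.3]
opening: 0.0277
gripper_force: 30.0
```

```bash
cat >> h.py <<'E'
def anglemap(cam,sgn,ths=(45,60,70,80,90,100)):
    c=pose(); s=ctrl.snapshot(cam); a=np.radians(PSI); cx=np.array([np.cos(a),np.sin(a),0]);P=c[:3]
    for t in ths:
        d=sgn*np.cos(np.radians(t))*cx+np.sin(np.radians(t))*np.array([0,0,1]); e=proj(s,P-.03*d)-proj(s,P+.02*d); print(t,np.degrees(np.arctan2(e[0],e[1])).round(1),end="; ")
    print()
E
python3 -c "
from h import *
c=pose();print(c,tocab(c)); tilt(); tilt(); anglemap('side',1)
"
```

```text
[ 0.51834177  0.25896375  0.08444136 -1.06771453] [-0.11142073  0.09846125]
side mask 193 [235.7 259.8] tcp [235.6 257.7] axis ang -3.5 vertical 5.8 rows 247 270 bottom col 235.7
side mask 177 [235.4 259.1] tcp [235.  257.1] axis ang -1.0 vertical 5.9 rows 247 270 bottom col 235.2
45 34.7; 60 26.2; 70 20.2; 80 13.5; 90 5.9; 100 -3.3;
```

With the half turn's bias taken out, the tilt comes to about 2° off vertical. I'm lowering to contact.

Request:
carry_out --deltas '[[[0,0,0.02,0,-1],[0,0,0.04,0,-1],[0,0,0.05,0,-1],[0,0,0.05,0,-1]]]'

```text
clock: 23.9
tool_pos: [0.5187, 0.2602, 0.0773]
orientation: [180.0, 0.0, -1.0]
force: [-0.7, -0.8, -0.6]
opening: 0.0281
gripper_force: 30.0
```

Request:
carry_out --deltas '[[[0,0,0.01,0,-1],[0,0,0.015,0,-1],[0,0,0.015,0,-1]]]'

```text
clock: 24.2
tool_pos: [0.5188, 0.2602, 0.0744]
orientation: [180.0, 0.0, -1.0]
force: [0.2, 0.2, -1.5]
opening: 0.0281
gripper_force: 30.0
```

Request:
carry_out --deltas '[[[0,0,0.01,0,-1],[0,0,0.015,0,-1],[0,0,0.015,0,-1]]]'

```text
clock: 24.5
tool_pos: [0.5188, 0.2602, 0.0713]
orientation: [180.0, 0.0, -1.0]
force: [-0.1, -0.1, -1.8]
opening: 0.0277
gripper_force: 30.0
```

Request:
carry_out --deltas '[[[0,0,0.01,0,-1],[0,0,0.015,0,-1],[0,0,0.015,0,-1]]]'

```text
clock: 24.8
tool_pos: [0.5188, 0.2602, 0.0684]
orientation: [180.0, 0.0, -1.0]
force: [-0.6, -1.2, -1.8]
opening: 0.0283
gripper_force: 30.0
```

Request:
carry_out --deltas '[[[0,0,0.01,0,-1],[0,0,0.01,0,-1]]]'

```text
clock: 25.0
tool_pos: [0.5187, 0.2602, 0.0663]
orientation: [180.0, 0.0, -1.0]
force: [-0.3, 0.1, -1.0]
opening: 0.0278
gripper_force: 30.0
```

Request:
carry_out --deltas '[[[0,0,0.01,0,-1],[0,0,0.015,0,-1],[0,0,0.015,0,-1]]]'

```text
clock: 25.3
tool_pos: [0.5188, 0.2602, 0.0633]
orientation: [180.0, 0.0, -1.0]
force: [0.9, -0.0, -1.6]
opening: 0.0278
gripper_force: 30.0
```

Request:
carry_out --deltas '[[[0,0,0.01,0,-1],[0,0,0.015,0,-1],[0,0,0.015,0,-1]]]'

```text
clock: 25.6
tool_pos: [0.5187, 0.2602, 0.0603]
orientation: [180.0, 0.0, -1.0]
force: [0.4, -0.0, -1.5]
opening: 0.0282
gripper_force: 30.0
```

```bash
python3 -c "
from h import *
tilt(); tilt('top')
s=ctrl.snapshot('side'); c=pose(); print([proj(s,c[:3]+[0,0,.008-L]).round(1).tolist() for L in (.04,.05,.06,.07)])
"
```

```text
side mask 177 [236.  267.6] tcp [235.9 264.7] axis ang -3.5 vertical 5.9 rows 255 278 bottom col 235.4
top mask 336 [297.3 248.2] tcp [204.2 195.5] axis ang 78.9 vertical 47.8 rows 242 255 bottom col 307.4
[[236.7, 273.4], [237.0, 276.1], [237.2, 278.8], [237.5, 281.5]]
```

Request:
carry_out --deltas '[[[0,0,0.01,0,-1],[0,0,0.015,0,-1],[0,0,0.015,0,-1]]]'

```text
clock: 26.15
tool_pos: [0.5188, 0.2602, 0.0573]
orientation: [180.0, 0.0, -1.0]
force: [-0.0, 0.6, -0.9]
opening: 0.0279
gripper_force: 30.0
```

Request:
carry_out --deltas '[[[0,0,0.01,0,-1],[0,0,0.015,0,-1],[0,0,0.015,0,-1]]]'

```text
clock: 26.45
tool_pos: [0.5197, 0.2604, 0.0557]
orientation: [-180.0, -0.1, -1.0]
force: [-0.4, -1.8, 7.2]
opening: 0.0277
gripper_force: 30.0
```

Request:
carry_out --deltas '[[[0,0,0.01,0,-1],[0,0,0.01,0,-1]]]'

```text
clock: 26.65
tool_pos: [0.5209, 0.2605, 0.0555]
orientation: [-180.0, -0.2, -0.9]
force: [0.2, -4.4, 17.9]
opening: 0.0276
gripper_force: 30.0
```

There is contact at TCP z 0.056, and 18 N pressed the foot flat. I'm releasing.

Request:
carry_out --deltas '[[[0,0,-0.01,0,-1],[0,0,-0.01,0,-0.1],[0,0,-0.01,0,0.1],[0,0,-0.01,0,0.1],[0,0,-0.01,0,0.1]]]'

```text
clock: 27.15
tool_pos: [0.5187, 0.2603, 0.0542]
orientation: [180.0, 0.0, -1.0]
force: [0.1, 0.2, 0.2]
opening: 0.0473
gripper_force: 0.0
```

Request:
carry_out --deltas '[[[0,0,-0.1,0,0.1],[0,0,-0.25,0,0.1],[0,0,-0.45,0,0.1],[0,0,-0.7,0,0.1],[0,0,-0.7,0,0.1]]]'

```text
clock: 27.65
tool_pos: [0.5221, 0.2625, 0.2018]
orientation: [-179.6, -0.5, -0.9]
force: [0.9, 0.7, -0.2]
opening: 0.0481
gripper_force: 0.0
```

```bash
cat >> h.py <<'E'
def scene():
    for cam in("side","top"):
        s=ctrl.snapshot(cam)
        for d in ctrl.silhouettes(s,"finial0"):
            r,c=np.nonzero(d["mask"]); px=s["color"][d["mask"]].astype(int)
            if len(r)>1500: continue
            w=np.c_[c,r]-[c.mean(),r.mean()]; a=np.linalg.svd(w,full_matrices=False)[2][0]; a*=np.sign(a[1])
            print(cam,np.round(d["centre"],1).tolist(),round(d["p"],2),len(r),"sat",int(np.median(px.max(1)-px.min(1))),"ang",np.degrees(np.arctan2(a[0],a[1])).round(1),"ext",c.min(),c.max(),r.min(),r.max())
E
python3 -c "
from h import *
c=pose(); print(c,tocab(c)); scene()
s=ctrl.snapshot('side');t=ctrl.snapshot('top')
for p in(s,t): print([proj(p,[.5205,.2605,z]).round(1).tolist() for z in (.016,.066,.118)])
for f in finials(t): print(f)
"
```

```text
[ 0.52210333  0.26248744  0.20182399 -0.92083339] [-0.10774008  0.10206937]
side [235.5, 264.8] 0.84 311 sat 8 ang -2.0 ext 230 243 251 279
side [403.7, 218.1] 0.69 215 sat 40 ang -82.3 ext 391 414 216 227
side [356.1, 203.4] 0.67 181 sat 9 ang -70.2 ext 345 366 199 211
side [315.0, 201.9] 0.6 188 sat 44 ang -78.9 ext 302 325 198 209
side [339.8, 195.2] 0.51 143 sat 9 ang -64.7 ext 329 346 187 198
side [328.2, 249.2] 0.5 261 sat 133 ang -58.6 ext 315 337 242 259
top [425.7, 192.7] 0.88 363 sat 8 ang 78.0 ext 407 442 186 200
top [296.6, 249.2] 0.86 275 sat 146 ang 79.4 ext 281 313 243 254
top [404.0, 294.7] 0.79 353 sat 79 ang 48.4 ext 390 419 284 311
top [207.5, 198.5] 0.64 47 sat 3 ang 81.7 ext 198 209 197 201
top [408.2, 234.1] 0.58 323 sat 8 ang 69.8 ext 390 424 221 237
top [376.8, 182.5] 0.57 358 sat 77 ang 56.7 ext 364 393 171 193
[[236.6, 276.7], [235.2, 262.9], [233.6, 248.0]]
[[207.1, 197.6], [203.8, 194.6], [200.0, 191.2]]
{'px': [409, 230], 'p': 0.85, 'sat': 7, 'mid': [0.4418, -0.3238], 'sp': [0.4361, -0.3308], 'yaw': -109.9, 'skew': -0.0008, 'L': 0.103}
{'px': [425, 191], 'p': 0.81, 'sat': 8, 'mid': [0.5533, -0.3766], 'sp': [0.5548, -0.3815], 'yaw': -102.5, 'skew': -0.0007, 'L': 0.095}
{'px': [404, 296], 'p': 0.67, 'sat': 79, 'mid': [0.2477, -0.3175], 'sp': [0.2489, -0.3153], 'yaw': -131.4, 'skew': -0.0009, 'L': 0.096}
{'px': [379, 181], 'p': 0.54, 'sat': 78, 'mid': [0.5808, -0.244], 'sp': [0.5822, -0.2497], 'yaw': 55.4, 'skew': -0.0013, 'L': 0.092}
{'px': [296, 248], 'p': 0.54, 'sat': 145, 'mid': [0.3798, -0.0058], 'sp': [0.3814, -0.0114], 'yaw': -99.2, 'skew': -0.0001, 'L': 0.092}
```

Finial A stands: its side mask is 28 rows tall and 13 wide, at (236,265). Next is B at (409,230) in the top view. It is bare grey (saturation 7), with its point to the right and towards the robot.

```bash
python3 - <<'E'
from h import *
plan((.435,-.339,.15,-109.7),(.435,-.339,.0065,-109.7))
print("--"); plan((.435,-.339,.205,-109.7),(*cab(-.035,-.12),.195,PSI),(*cab(-.016,-.12),.165,PSI),start=(.435,-.339,.0065,-109.7))
E
```

```text
[-0.1218, 1.0005, 0.0722, 0.1007]
[0.4932, 0.879, 0.0722, 0.1007]
[0.9174, 0.4175, 0.0722, 0.1007]
-> [0.435, -0.339, 0.15, -109.7]
[0.0, 0.0, 0.7175, -0.0]
-> [0.435, -0.339, 0.007, -109.7]
--
[-0.0, 0.0, -0.9925, -0.0]
-> [0.435, -0.339, 0.205, -109.7]
[-0.6798, -0.0306, 0.0167, -0.1004]
[-0.531, -0.4256, 0.0167, -0.1004]
[-0.1779, -0.6568, 0.0167, -0.1004]
-> [0.59, 0.039, 0.195, -1.3]
[0.095, -0.0, 0.15, -0.0]
-> [0.609, 0.038, 0.165, -1.3]
```

Request:
carry_out --deltas '[[[-0.122,1.0,0,0.1,0.4],[-0.122,1.0,0.072,0.1,0.4],[-0.122,1.0,0.072,0.1,0.4],[-0.122,1.0,0.072,0.1,0.4],[-0.122,1.0,0.072,0.1,0.4]]]'

```text
clock: 28.55
tool_pos: [0.4887, 0.0563, 0.179]
orientation: [179.8, 0.1, -37.5]
force: [0.0, -0.1, -0.8]
opening: 0.0614
gripper_force: 0.0
```

Request:
carry_out --deltas '[[[0.493,0.879,0.072,0.1,0.4],[0.493,0.879,0.072,0.1,0.4],[0.493,0.879,0.072,0.1,0.4],[0.493,0.879,0.072,0.1,0.4],[0.493,0.879,0.072,0.1,0.4]]]'

```text
clock: 29.05
tool_pos: [0.4622, -0.143, 0.1647]
orientation: [179.9, 0.0, -73.6]
force: [0.8, 0.2, 0.6]
opening: 0.0615
gripper_force: 0.0
```

Request:
carry_out --deltas '[[[0.917,0.418,0.072,0.102,0.4],[0.917,0.418,0.072,0.102,0.4],[0.917,0.418,0.072,0.102,0.4],[0.917,0.418,0.072,0.102,0.4],[0.917,0.418,0.072,0.102,0.4]]]'

```text
clock: 29.55
tool_pos: [0.4366, -0.3428, 0.1498]
orientation: [179.9, -0.0, -110.2]
force: [0.4, 0.8, -1.2]
opening: 0.0616
gripper_force: 0.0
```

```bash
python3 - <<'E'
from h import *
scene(); plan((.435,-.339,.0065,-109.7))
E
```

```text
side [315.4, 204.3] 0.72 148 sat 53 ang -83.2 ext 304 325 200 208
side [328.8, 247.8] 0.72 254 sat 99 ang -57.7 ext 315 338 242 258
side [357.1, 205.2] 0.7 211 sat 8 ang -71.3 ext 345 367 199 211
side [337.0, 195.6] 0.65 164 sat 9 ang -68.0 ext 328 346 187 198
side [216.7, 284.3] 0.65 355 sat 10 ang -73.7 ext 202 233 277 293
top [296.3, 247.8] 0.78 308 sat 90 ang 79.4 ext 279 313 242 254
top [184.3, 195.4] 0.54 338 sat 8 ang 74.4 ext 162 197 187 203
[0.0082, 0.012, 0.722, 0.0003]
-> [0.435, -0.339, 0.007, -109.7]
```

Finial A has been knocked over since: its mask now lies flat at side (217,284) and top (184,195), at the drawer's left end. I'll come back to it after B.

Request:
carry_out --deltas '[[[0.008,0.012,0.2,0,0.4],[0.008,0.012,0.4,0,0.4],[0.008,0.012,0.6,0,0.4],[0.008,0.012,0.72,0,0.4],[0.008,0.012,0.72,0,0.4]]]'

```text
clock: 30.25
tool_pos: [0.4332, -0.3372, 0.0044]
orientation: [179.6, 0.0, -109.5]
force: [-0.2, 0.1, -0.3]
opening: 0.0613
gripper_force: 0.0
```

Request:
carry_out --deltas '[[[0,0,0,0,-1],[0,0,0,0,-1],[0,0,0,0,-1],[0,0,0,0,-1],[0,0,0,0,-1]]]'

```text
clock: 30.75
tool_pos: [0.4356, -0.3398, 0.0084]
orientation: [-179.9, -0.0, -109.7]
force: [-1.0, 2.2, 6.6]
opening: 0.0277
gripper_force: 30.0
```

Request:
carry_out --deltas '[[[0,0,-0.15,0,-1],[0,0,-0.4,0,-1],[0,0,-0.65,0,-1],[0,0,-0.9,0,-1],[0,0,-0.99,0,-1]]]'

```text
clock: 31.25
tool_pos: [0.4365, -0.3407, 0.2113]
orientation: [-179.5, -0.1, -109.7]
force: [0.9, -0.5, -2.2]
opening: 0.0276
gripper_force: 30.0
```

```bash
python3 - <<'E'
from h import *
print(pose()); plan((*cab(-.035,-.12),.195,PSI))
for n in ("side","top"):
    t=ctrl.snapshot(n)
    for f in finials(t,.03): print(f)
E
```

```text
[   0.43653683   -0.34068982    0.21134251 -109.69082155]
[-0.6816, -0.0274, 0.0272, -0.1004]
[-0.5344, -0.424, 0.0272, -0.1004]
[-0.1816, -0.6575, 0.0272, -0.1004]
-> [0.59, 0.039, 0.195, -1.3]
{'px': [217, 286], 'p': 0.72, 'sat': 10, 'mid': [0.5273, 0.3301], 'sp': [0.5235, 0.3297], 'yaw': -112.5, 'skew': -0.0004, 'L': 0.091}
{'px': [356, 155], 'p': 0.62, 'sat': 8, 'mid': [0.6631, -0.7306], 'sp': [0.5168, -0.3369], 'yaw': -75.7, 'skew': -0.0086, 'L': 0.157}
{'px': [338, 195], 'p': 0.61, 'sat': 9, 'mid': [0.5385, -0.3437], 'sp': [0.5168, -0.3369], 'yaw': -86.9, 'skew': -0.0014, 'L': 0.099}
{'px': [329, 251], 'p': 0.6, 'sat': 97, 'mid': [0.3681, 0.0116], 'sp': [0.3688, -0.0079], 'yaw': 89.9, 'skew': 0.0004, 'L': 0.102}
{'px': [316, 203], 'p': 0.58, 'sat': 45, 'mid': [0.5614, -0.2188], 'sp': [0.5749, -0.2252], 'yaw': -112.2, 'skew': -0.0025, 'L': 0.088}
{'px': [227, 203], 'p': 0.54, 'sat': 13, 'mid': [0.8399, -0.0386], 'sp': [0.5235, 0.3297], 'yaw': -84.0, 'skew': -0.0014, 'L': 0.088}
{'px': [182, 195], 'p': 0.75, 'sat': 8, 'mid': [0.5229, 0.3377], 'sp': [0.5325, 0.3364], 'yaw': -103.5, 'skew': 0.0007, 'L': 0.097}
{'px': [296, 247], 'p': 0.6, 'sat': 90, 'mid': [0.3788, -0.0045], 'sp': [0.3792, -0.0053], 'yaw': 80.4, 'skew': -0.0008, 'L': 0.096}
```

Request:
carry_out --deltas '[[[-0.17,-0.007,0.01,-0.025,-1],[-0.34,-0.014,0.02,-0.05,-1],[-0.51,-0.02,0.02,-0.075,-1],[-0.68,-0.027,0.027,-0.1,-1],[-0.68,-0.027,0.027,-0.1,-1]]]'

```text
clock: 32.05
tool_pos: [0.4863, -0.2105, 0.1982]
orientation: [179.9, 0.1, -73.3]
force: [0.7, -0.5, -1.8]
opening: 0.0275
gripper_force: 30.0
```

Request:
carry_out --deltas '[[[-0.13,-0.1,0.01,-0.025,-1],[-0.26,-0.21,0.02,-0.05,-1],[-0.4,-0.32,0.02,-0.075,-1],[-0.535,-0.424,0.027,-0.1,-1],[-0.535,-0.424,0.027,-0.1,-1]]]'

```text
clock: 32.55
tool_pos: [0.5378, -0.0843, 0.1928]
orientation: [179.9, 0.1, -37.3]
force: [0.4, -0.4, -1.6]
opening: 0.028
gripper_force: 30.0
```

Request:
carry_out --deltas '[[[-0.05,-0.16,0.01,-0.025,-1],[-0.09,-0.33,0.02,-0.05,-1],[-0.14,-0.5,0.02,-0.075,-1],[-0.182,-0.657,0.027,-0.1,-1],[-0.182,-0.657,0.027,-0.101,-1]]]'

```text
clock: 33.05
tool_pos: [0.5895, 0.0415, 0.1871]
orientation: [179.9, 0.1, -1.0]
force: [-1.2, -1.2, -1.3]
opening: 0.0277
gripper_force: 30.0
```

```bash
python3 - <<'E'
from h import *
c=pose();print(c,tocab(c)); plan((*cab(-.0155,-.12),.168,PSI))
E
```

```text
[ 0.58950163  0.04152894  0.18713472 -0.98563525] [-0.03534617 -0.11730316]
[0.0992, 0.014, 0.0957, 0.0009]
-> [0.609, 0.038, 0.168, -1.3]
```

Request:
carry_out --deltas '[[[0.03,0,0.02,0,-1],[0.06,0,0.05,0,-1],[0.1,0,0.08,0,-1],[0.1,0,0.095,0,-1],[0.1,0,0.095,0,-1]]]'

```text
clock: 33.55
tool_pos: [0.6085, 0.0382, 0.1691]
orientation: [180.0, 0.1, -1.4]
force: [-0.6, -0.2, -1.1]
opening: 0.0279
gripper_force: 30.0
```

Request:
carry_out --deltas '[[[0,0,0.012,0,-1],[0,0,0.024,0,-1],[0,0,0.036,0,-1],[0,0,0.048,0,-1],[0,0,0.06,0,-1]]]'

```text
clock: 34.05
tool_pos: [0.6088, 0.0384, 0.163]
orientation: [180.0, -0.2, -1.3]
force: [-13.8, 0.6, 27.7]
opening: 0.028
gripper_force: 30.0
```

Request:
carry_out --deltas '[[[0,0,0.012,0,-1],[0,0,0.024,0,-1],[0,0,0.036,0,-1],[0,0,0.048,0,-1],[0,0,0.06,0,-1]]]'

```text
clock: 34.55
tool_pos: [0.6095, 0.0383, 0.151]
orientation: [180.0, -0.3, -1.3]
force: [-9.8, -1.6, 24.6]
opening: 0.0275
gripper_force: 30.0
```

```bash
python3 - <<'E'
from h import *
c=pose();print(c,tocab(c)); tilt(); anglemap("side",1,(0,20,40,60,80,90))
E
```

```text
[ 0.60954202  0.0383346   0.15096972 -1.29001286] [-0.01523847 -0.12004202]
side mask 232 [264.9 200.2] tcp [259.4 198.6] axis ang 38.5 vertical 3.5 rows 189 210 bottom col 270.9
0 70.0; 20 52.3; 40 38.2; 60 25.1; 80 11.4; 90 3.5;
```

Request:
carry_out --deltas '[[[0.005,0,0.012,0,-1],[0.01,0,0.024,0,-1],[0.015,0,0.03,0,-1],[0.02,0,0.03,0,-1],[0.025,0,0.03,0,-1]]]'

```text
clock: 35.2
tool_pos: [0.6118, 0.0382, 0.1435]
orientation: [180.0, 0.1, -1.3]
force: [-19.0, 2.2, 24.2]
opening: 0.0276
gripper_force: 30.0
```

```bash
python3 - <<'E'
from h import *
c=pose();print(c,tocab(c)); tilt(); anglemap("side",1,(40,50,60,80,90))
E
```

```text
[ 0.61177501  0.03822046  0.14350547 -1.33168228] [-0.01300346 -0.12010546]
side mask 233 [264.3 201.8] tcp [259.  200.4] axis ang 29.7 vertical 3.6 rows 190 213 bottom col 270.0
40 38.2; 50 31.6; 60 25.2; 80 11.4; 90 3.6;
```

Request:
carry_out --deltas '[[[0.007,0,0,0,-1],[0.014,0,0,0,-1],[0.021,0,0.005,0,-1],[0.028,0,0.01,0,-1],[0.028,0,0.01,0,-1]]]'

```text
clock: 35.85
tool_pos: [0.614, 0.0381, 0.1407]
orientation: [179.9, 0.4, -1.4]
force: [-28.9, 5.0, 28.4]
opening: 0.0274
gripper_force: 35.8
```

```bash
python3 - <<'E'
from h import *
c=pose();print(c,tocab(c)); tilt(); anglemap("side",1,(40,50,60,80,90))
E
```

```text
[ 0.61398762  0.03807348  0.14066982 -1.37092241] [-0.01078809 -0.12020221]
side mask 228 [264.1 202.5] tcp [258.6 201. ] axis ang 31.2 vertical 3.6 rows 191 214 bottom col 269.4
40 38.1; 50 31.6; 60 25.2; 80 11.4; 90 3.6;
```

Request:
carry_out --deltas '[[[-0.1,0,0,0,-1],[-0.22,0,-0.03,0,-1],[-0.34,0,-0.07,0,-1],[-0.46,0,-0.12,0,-1],[-0.475,0,-0.12,0,-1]]]'

```text
clock: 36.5
tool_pos: [0.5228, 0.0409, 0.164]
orientation: [-179.9, -0.1, -1.3]
force: [0.4, 0.4, -0.7]
opening: 0.0279
gripper_force: 30.0
```

Request:
carry_out --deltas '[[[0,-0.12,0,0.02,-1],[0,-0.25,0,0.04,-1],[0,-0.4,0,0.06,-1],[0,-0.55,0,0.08,-1],[0,-0.6,0,0.1,-1]]]'

```text
clock: 37.0
tool_pos: [0.5278, 0.1633, 0.1623]
orientation: [-179.9, -0.0, -37.6]
force: [0.8, -0.3, -1.7]
opening: 0.0278
gripper_force: 30.0
```

Request:
carry_out --deltas '[[[0,0,0,0.02,-1],[0,0,0,0.04,-1],[0,0,0,0.06,-1],[0,0,0,0.08,-1],[0,0,0,0.1,-1]]]'

```text
clock: 37.5
tool_pos: [0.5275, 0.161, 0.1622]
orientation: [-180.0, 0.0, -73.7]
force: [-0.5, -0.0, -0.9]
opening: 0.0277
gripper_force: 30.0
```

Request:
carry_out --deltas '[[[0,0,0,0.02,-1],[0,0,0,0.04,-1],[0,0,0,0.06,-1],[0,0,0,0.08,-1],[0,0,0,0.1,-1]]]'

```text
clock: 38.0
tool_pos: [0.5275, 0.1609, 0.1622]
orientation: [-180.0, 0.0, -109.7]
force: [0.1, -0.3, -2.1]
opening: 0.0281
gripper_force: 30.0
```

Request:
carry_out --deltas '[[[0,0,0,0.02,-1],[0,0,0,0.04,-1],[0,0,0,0.06,-1],[0,0,0,0.08,-1],[0,0,0,0.1,-1]]]'

```text
clock: 38.5
tool_pos: [0.5275, 0.1609, 0.1622]
orientation: [180.0, 0.0, -145.7]
force: [0.3, 0.1, -1.6]
opening: 0.0279
gripper_force: 30.0
```

Request:
carry_out --deltas '[[[0,0,0,0.02,-1],[0,0,0,0.04,-1],[0,0,0,0.06,-1],[0,0,0,0.08,-1],[0,0,0,0.1,-1]]]'

```text
clock: 39.0
tool_pos: [0.5275, 0.1609, 0.1622]
orientation: [180.0, 0.0, 178.3]
force: [0.5, 0.3, -0.8]
opening: 0.0276
gripper_force: 30.0
```

```bash
python3 - <<'E'
from h import *
c=pose();print(c,tocab(c)); Y=178.7; v=tocab(c)[1]
plan((*cab(-.055,v),.164,Y),(*cab(-.0382,v),.164,Y),(*cab(-.0321,v),.1736,Y),(*cab(-.0239,v),.181,Y),(*cab(-.014,v),.186,Y))
tilt();anglemap("side",-1,(40,50,60,80,90))
E
```

```text
[5.27450063e-01 1.60922022e-01 1.62163915e-01 1.78341664e+02] [-0.10009048  0.0006514 ]
[-0.2254, 0.0014, -0.0092, -0.001]
-> [0.573, 0.16, 0.164, 178.7]
[-0.084, -0.0, -0.0, -0.0]
-> [0.589, 0.16, 0.164, 178.7]
[-0.0305, 0.0, -0.048, -0.0]
-> [0.595, 0.159, 0.174, 178.7]
[-0.041, 0.0, -0.037, -0.0]
-> [0.604, 0.159, 0.181, 178.7]
[-0.0495, 0.0, -0.025, -0.0]
-> [0.614, 0.159, 0.186, 178.7]
side mask 187 [314.2 203.8] tcp [253.8 218.9] axis ang -80.6 vertical 4.1 rows 199 209 bottom col 311.2
40 -58.8; 50 -42.9; 60 -28.3; 80 -5.0; 90 4.1;
```

Request:
carry_out --deltas '[[[-0.06,0,0,0,-1],[-0.12,0,0,0,-1],[-0.18,0,0,-0.001,-1],[-0.22,0,0,-0.001,-1],[-0.225,0,0,-0.001,-1]]]'

```text
clock: 39.65
tool_pos: [0.5734, 0.1596, 0.1616]
orientation: [-180.0, -0.0, 179.0]
force: [-0.3, -0.6, -1.7]
opening: 0.0278
gripper_force: 30.0
```

Request:
carry_out --deltas '[[[-0.02,0,0,0,-1],[-0.04,0,0,0,-1],[-0.06,0,0,0,-1],[-0.08,0,0,0,-1]]]'

```text
clock: 40.05
tool_pos: [0.5784, 0.1583, 0.1604]
orientation: [-179.8, -1.0, 179.0]
force: [-43.2, 7.0, 22.7]
opening: 0.0278
gripper_force: 30.0
```

Request:
carry_out --deltas '[[[-0.008,0,-0.015,0,-1],[-0.016,0,-0.03,0,-1],[-0.024,0,-0.045,0,-1],[-0.03,0,-0.055,0,-1]]]'

```text
clock: 40.45
tool_pos: [0.5895, 0.1587, 0.1709]
orientation: [-179.9, -0.5, 179.0]
force: [-9.7, 0.7, -5.0]
opening: 0.0277
gripper_force: 30.0
```

Request:
carry_out --deltas '[[[-0.01,0,-0.012,0,-1],[-0.02,0,-0.024,0,-1],[-0.03,0,-0.036,0,-1],[-0.04,0,-0.048,0,-1]]]'

```text
clock: 40.85
tool_pos: [0.598, 0.1584, 0.18]
orientation: [-179.9, -0.5, 179.0]
force: [-8.1, -0.4, -6.5]
opening: 0.0276
gripper_force: 30.0
```

Request:
carry_out --deltas '[[[-0.012,0,-0.008,0,-1],[-0.025,0,-0.016,0,-1],[-0.037,0,-0.024,0,-1],[-0.05,0,-0.03,0,-1]]]'

```text
clock: 41.25
tool_pos: [0.6079, 0.1582, 0.186]
orientation: [-179.9, -0.5, 179.0]
force: [-9.6, 1.1, -5.5]
opening: 0.0281
gripper_force: 30.0
```

```bash
python3 - <<'E'
from h import *
c=pose();print(c,tocab(c)); tilt();anglemap("side",-1,(40,50,60,80,90))
E
```

```text
[6.07924271e-01 1.58248047e-01 1.85993633e-01 1.78968745e+02] [-0.01957632 -0.00019614]
side mask 234 [233.4 204.6] tcp [233.6 203.9] axis ang -9.6 vertical 5.5 rows 191 217 bottom col 231.0
40 -54.9; 50 -38.9; 60 -24.8; 80 -2.9; 90 5.6;
```

Request:
carry_out --deltas '[[[-0.015,0,-0.005,0,-1],[-0.03,0,-0.008,0,-1],[-0.045,0,-0.01,0,-1],[-0.06,0,-0.01,0,-1],[-0.07,0,-0.01,0,-1]]]'

```text
clock: 41.9
tool_pos: [0.6225, 0.158, 0.1895]
orientation: [-179.9, -0.4, 179.0]
force: [-11.9, -0.1, 1.5]
opening: 0.0279
gripper_force: 30.0
```

```bash
python3 - <<'E'
from h import *
c=pose();print(c,tocab(c)); tilt();tilt();anglemap("side",-1,(60,70,80,90))
E
```

```text
[6.22523838e-01 1.58021133e-01 1.89546410e-01 1.78997356e+02] [-4.97536062e-03 -9.17683390e-05]
side mask 272 [231.6 203.3] tcp [230.  201.6] axis ang 2.4 vertical 5.8 rows 188 217 bottom col 232.0
side mask 258 [231.5 203.2] tcp [229.9 201.5] axis ang 2.1 vertical 5.8 rows 188 217 bottom col 232.0
60 -24.2; 70 -12.4; 80 -2.5; 90 5.8;
```

B reads about upright within a few degrees. I'll retreat and lower it at the drawer's middle.

Request:
carry_out --deltas '[[[0.08,0,0,0,-1],[0.2,0,0,0,-1],[0.35,0,0,0,-1],[0.5,0,0,0,-1],[0.55,0,0,0,-1]]]'

```text
clock: 42.65
tool_pos: [0.514, 0.1606, 0.1912]
orientation: [180.0, -0.0, 179.1]
force: [0.7, 0.1, -0.7]
opening: 0.0278
gripper_force: 30.0
```

Request:
carry_out --deltas '[[[0,0,0.12,0,-1],[0,0,0.27,0,-1],[0,0,0.42,0,-1],[0,0,0.52,0,-1],[0,0,0.53,0,-1]]]'

```text
clock: 43.15
tool_pos: [0.5151, 0.16, 0.0824]
orientation: [-179.9, -0.2, 179.0]
force: [-0.2, -0.5, -2.1]
opening: 0.0276
gripper_force: 30.0
```

```bash
python3 - <<'E'
from h import *
c=pose();print(c,tocab(c)); tilt();tilt();anglemap("side",-1,(60,70,80,90))
E
```

```text
[5.15051351e-01 1.59954391e-01 8.24200229e-02 1.79000781e+02] [-0.11246405 -0.00059727]
side mask 247 [260.8 245.4] tcp [258.8 242.7] axis ang -1.6 vertical 3.8 rows 232 258 bottom col 261.0
side mask 230 [260.1 244.7] tcp [258.2 242. ] axis ang -2.9 vertical 3.9 rows 231 257 bottom col 259.8
60 -30.4; 70 -16.9; 80 -5.6; 90 3.9;
```

Reads near vertical. I'm lowering in small steps until contact.

Request:
carry_out --deltas '[[[0,0,0.02,0,-1],[0,0,0.04,0,-1],[0,0,0.06,0,-1],[0,0,0.06,0,-1]]]'

```text
clock: 43.8
tool_pos: [0.5159, 0.1605, 0.0721]
orientation: [-180.0, -0.0, 179.0]
force: [-0.1, 0.1, -1.2]
opening: 0.0279
gripper_force: 30.0
```

Request:
carry_out --deltas '[[[0,0,0.01,0,-1],[0,0,0.02,0,-1],[0,0,0.02,0,-1]]]'

```text
clock: 44.1
tool_pos: [0.5161, 0.1607, 0.0684]
orientation: [-180.0, -0.0, 179.0]
force: [-0.1, -0.7, -1.6]
opening: 0.0277
gripper_force: 30.0
```

Request:
carry_out --deltas '[[[0,0,0.01,0,-1],[0,0,0.02,0,-1],[0,0,0.02,0,-1]]]'

```text
clock: 44.4
tool_pos: [0.5161, 0.1607, 0.0644]
orientation: [-180.0, -0.0, 179.0]
force: [-0.4, -0.0, -1.7]
opening: 0.0281
gripper_force: 30.0
```

Request:
carry_out --deltas '[[[0,0,0.01,0,-1],[0,0,0.015,0,-1],[0,0,0.015,0,-1]]]'

```text
clock: 44.7
tool_pos: [0.5173, 0.1609, 0.063]
orientation: [180.0, 0.1, 179.1]
force: [0.6, -1.5, 8.3]
opening: 0.0279
gripper_force: 30.0
```

Request:
carry_out --deltas '[[[0,0,0.01,0,-1],[0,0,0.01,0,-1],[0,0,0,0,-1]]]'

```text
clock: 45.0
tool_pos: [0.5176, 0.1611, 0.0632]
orientation: [179.9, 0.2, 179.0]
force: [0.5, -0.4, -2.3]
opening: 0.028
gripper_force: 30.0
```

Request:
carry_out --deltas '[[[0,0,-0.005,0,-0.3],[0,0,-0.005,0,-0.1],[0,0,-0.005,0,0.1],[0,0,-0.005,0,0.1],[0,0,-0.005,0,0.1]]]'

```text
clock: 45.5
tool_pos: [0.5161, 0.1608, 0.0625]
orientation: [-180.0, -0.0, 179.0]
force: [0.6, -0.4, -0.1]
opening: 0.0478
gripper_force: 0.0
```

Request:
carry_out --deltas '[[[0,0,-0.1,0,0.1],[0,0,-0.25,0,0.1],[0,0,-0.45,0,0.1],[0,0,-0.65,0,0.1],[0,0,-0.7,0,0.1]]]'

```text
clock: 46.0
tool_pos: [0.5182, 0.1617, 0.2075]
orientation: [179.8, 0.3, 179.0]
force: [0.2, 0.4, -0.1]
opening: 0.0483
gripper_force: 0.0
```

```bash
python3 - <<'E'
from h import *
c=pose(); print(c,tocab(c)); scene()
t=ctrl.snapshot("top")
for f in finials(t,.03): print(f)
E
```

```text
[5.18213136e-01 1.61731927e-01 2.07478381e-01 1.79044581e+02] [-0.1093434   0.00125154]
side [219.6, 285.5] 0.72 359 sat 9 ang -73.4 ext 201 233 276 292
side [261.2, 249.1] 0.67 268 sat 8 ang 3.3 ext 253 265 235 262
side [327.1, 247.3] 0.62 247 sat 136 ang -58.8 ext 315 337 242 258
side [405.1, 217.0] 0.58 259 sat 39 ang -83.6 ext 390 418 215 227
side [338.2, 195.8] 0.5 144 sat 9 ang -64.0 ext 329 346 187 198
side [315.3, 202.4] 0.46 167 sat 49 ang -81.0 ext 303 325 199 208
top [296.7, 244.8] 0.84 307 sat 146 ang 79.6 ext 280 313 242 254
top [404.7, 296.1] 0.82 357 sat 81 ang 46.9 ext 391 419 284 310
top [378.3, 183.3] 0.76 354 sat 79 ang 55.7 ext 364 393 171 193
top [424.1, 191.2] 0.64 346 sat 8 ang 77.2 ext 407 442 185 199
top [187.1, 197.6] 0.61 135 sat 8 ang 83.4 ext 175 196 193 201
top [238.9, 203.1] 0.53 116 sat 3 ang 57.4 ext 232 244 194 205
{'px': [299, 245], 'p': 0.88, 'sat': 146, 'mid': [0.3792, -0.0065], 'sp': [0.3837, -0.0121], 'yaw': 80.6, 'skew': -0.0013, 'L': 0.093}
{'px': [424, 194], 'p': 0.74, 'sat': 8, 'mid': [0.5514, -0.3715], 'sp': [0.5491, -0.3778], 'yaw': -101.9, 'skew': -0.0006, 'L': 0.096}
{'px': [403, 295], 'p': 0.74, 'sat': 81, 'mid': [0.248, -0.312], 'sp': [0.2546, -0.3094], 'yaw': -131.2, 'skew': -0.0005, 'L': 0.092}
{'px': [380, 182], 'p': 0.7, 'sat': 80, 'mid': [0.579, -0.2386], 'sp': [0.5816, -0.2416], 'yaw': 55.9, 'skew': -0.0008, 'L': 0.093}
{'px': [241, 202], 'p': 0.6, 'sat': 3, 'mid': [0.5132, 0.1717], 'sp': [0.5199, 0.3335], 'yaw': -126.8, 'skew': 0.0002, 'L': 0.037}
```

B stands upright (side angle 3.3° against vertical 3.8°). Next is C at top (424,192), bare grey (saturation 8).

```bash
python3 - <<'E'
from h import *
plan((.549,-.394,.15,-101.5))
print("--"); plan((*cab(-.035,-.12),.195,PSI),start=(.549,-.394,.2085,-101.5))
E
```

```text
[-0.0719, -0.9228, 0.0853, -0.0736]
[0.3474, -0.858, 0.0853, -0.0736]
[0.6937, -0.6128, 0.0853, -0.0736]
-> [0.549, -0.394, 0.15, 258.5]
--
[-0.7204, 0.0772, 0.0225, -0.0928]
[-0.644, -0.3321, 0.0225, -0.0928]
[-0.3548, -0.6318, 0.0225, -0.0928]
-> [0.59, 0.039, 0.195, -1.3]
```

Request:
carry_out --deltas '[[[-0.072,-0.923,0,-0.074,0.4],[-0.072,-0.923,0.085,-0.074,0.4],[-0.072,-0.923,0.085,-0.074,0.4],[-0.072,-0.923,0.085,-0.074,0.4],[-0.072,-0.923,0.085,-0.074,0.4]]]'

```text
clock: 46.85
tool_pos: [0.5259, -0.0285, 0.1836]
orientation: [180.0, -0.2, -154.5]
force: [0.2, 0.7, -0.7]
opening: 0.0615
gripper_force: 0.0
```

Request:
carry_out --deltas '[[[0.347,-0.858,0.085,-0.074,0.4],[0.347,-0.858,0.085,-0.074,0.4],[0.347,-0.858,0.085,-0.074,0.4],[0.347,-0.858,0.085,-0.074,0.4],[0.347,-0.858,0.085,-0.074,0.4]]]'

```text
clock: 47.35
tool_pos: [0.5382, -0.2128, 0.1665]
orientation: [179.8, -0.1, -127.8]
force: [-0.3, 0.0, -0.4]
opening: 0.0614
gripper_force: 0.0
```

Request:
carry_out --deltas '[[[0.694,-0.613,0.085,-0.074,0.4],[0.694,-0.613,0.085,-0.074,0.4],[0.694,-0.613,0.085,-0.074,0.4],[0.694,-0.613,0.085,-0.074,0.4],[0.694,-0.613,0.085,-0.074,0.4]]]'

```text
clock: 47.85
tool_pos: [0.5503, -0.3973, 0.1488]
orientation: [179.8, -0.0, -101.2]
force: [-0.9, 0.4, 0.1]
opening: 0.0616
gripper_force: 0.0
```

```bash
python3 - <<'E'
from h import *
scene(); plan((.549,-.394,.0065,-101.5))
t=ctrl.snapshot("side")
for f in finials(t): print(f)
E
```

```text
side [259.0, 248.8] 0.87 293 sat 9 ang 2.0 ext 253 265 235 263
side [215.7, 285.8] 0.8 342 sat 10 ang -73.3 ext 202 233 276 292
side [316.5, 206.5] 0.58 164 sat 51 ang -80.5 ext 303 326 199 208
side [327.7, 246.0] 0.51 222 sat 105 ang -59.1 ext 315 336 243 258
side [339.6, 197.5] 0.48 168 sat 8 ang -67.5 ext 328 347 187 198
top [296.9, 246.3] 0.83 314 sat 96 ang 79.5 ext 279 313 242 254
top [181.4, 195.0] 0.66 354 sat 6 ang 76.0 ext 161 195 187 202
top [242.5, 201.6] 0.6 163 sat 5 ang 73.2 ext 232 245 193 205
[0.0095, 0.0092, 0.7227, 0.0012]
-> [0.549, -0.394, 0.007, -101.5]
{'px': [315, 204], 'p': 0.74, 'sat': 47, 'mid': [0.5821, -0.2432], 'sp': [0.5776, -0.2426], 'yaw': 73.5, 'skew': 0.0003, 'L': 0.102}
{'px': [328, 248], 'p': 0.7, 'sat': 102, 'mid': [0.3799, -0.0073], 'sp': [0.3717, -0.0075], 'yaw': -88.0, 'skew': -0.0017, 'L': 0.105}
{'px': [261, 248], 'p': 0.65, 'sat': 9, 'mid': [0.5627, 0.1068], 'sp': [0.5687, 0.0999], 'yaw': -48.4, 'skew': -0.0028, 'L': 0.155}
{'px': [339, 195], 'p': 0.6, 'sat': 8, 'mid': [0.5548, -0.3766], 'sp': [0.5389, -0.3776], 'yaw': 93.8, 'skew': 0.0008, 'L': 0.101}
{'px': [216, 287], 'p': 0.6, 'sat': 11, 'mid': [0.5453, 0.3166], 'sp': [0.5368, 0.3198], 'yaw': -110.7, 'skew': -0.0007, 'L': 0.092}
```

B still stands. Now I pick C and carry it to the edge.

Request:
carry_out --deltas '[[[0.01,0,0.2,0,0.4],[0.01,0,0.4,0,0.4],[0.01,0,0.6,0,0.4],[0.01,0,0.715,0,0.4],[0.01,0,0.715,0,0.4]]]'

```text
clock: 48.7
tool_pos: [0.5488, -0.3935, 0.0053]
orientation: [179.7, 0.1, -101.0]
force: [-0.1, -0.1, 0.6]
opening: 0.0613
gripper_force: 0.0
```

Request:
carry_out --deltas '[[[0,0,0,0,-1],[0,0,0,0,-1],[0,0,0,0,-1],[0,0,0,0,-1],[0,0,0,0,-1]]]'

```text
clock: 49.2
tool_pos: [0.5508, -0.3957, 0.0098]
orientation: [-180.0, -0.0, -101.1]
force: [-1.5, 2.5, 7.1]
opening: 0.0277
gripper_force: 29.9
```

Request:
carry_out --deltas '[[[0,0,-0.15,0,-1],[0,0,-0.4,0,-1],[0,0,-0.65,0,-1],[0,0,-0.9,0,-1],[0,0,-0.99,0,-1]]]'

```text
clock: 49.7
tool_pos: [0.5527, -0.3968, 0.2136]
orientation: [-179.5, -0.2, -101.0]
force: [-0.0, -0.4, -0.8]
opening: 0.028
gripper_force: 29.9
```

Request:
carry_out --deltas '[[[-0.18,0.02,0.01,-0.023,-1],[-0.36,0.04,0.02,-0.046,-1],[-0.54,0.06,0.02,-0.07,-1],[-0.72,0.077,0.022,-0.093,-1],[-0.72,0.077,0.022,-0.093,-1]]]'

```text
clock: 50.2
tool_pos: [0.5636, -0.2477, 0.2027]
orientation: [-179.9, 0.0, -67.2]
force: [0.2, -0.2, -1.3]
opening: 0.0278
gripper_force: 29.9
```

Request:
carry_out --deltas '[[[-0.16,-0.08,0.01,-0.023,-1],[-0.32,-0.16,0.02,-0.046,-1],[-0.48,-0.25,0.02,-0.07,-1],[-0.644,-0.332,0.022,-0.093,-1],[-0.644,-0.332,0.022,-0.093,-1]]]'

```text
clock: 50.7
tool_pos: [0.576, -0.1038, 0.1981]
orientation: [-180.0, -0.0, -33.7]
force: [0.1, -0.3, -1.1]
opening: 0.0281
gripper_force: 29.9
```

Request:
carry_out --deltas '[[[-0.09,-0.16,0.01,-0.023,-1],[-0.18,-0.32,0.02,-0.046,-1],[-0.27,-0.48,0.02,-0.07,-1],[-0.355,-0.63,0.022,-0.093,-1],[-0.355,-0.63,0.022,-0.093,-1]]]'

```text
clock: 51.2
tool_pos: [0.5881, 0.0399, 0.1935]
orientation: [-180.0, -0.0, -0.3]
force: [-0.7, -0.7, -1.9]
opening: 0.0279
gripper_force: 29.9
```

```bash
python3 - <<'E'
from h import *
c=pose();print(c,tocab(c)); plan((*cab(-.0155,-.12),.168,PSI))
E
```

```text
[ 0.58806921  0.03993235  0.19346667 -0.30851431] [-0.036742   -0.11893184]
[0.1061, 0.0072, 0.1273, 0.0028]
-> [0.609, 0.038, 0.168, -1.3]
```

Request:
carry_out --deltas '[[[0.03,0,0.03,0.003,-1],[0.06,0,0.06,0.003,-1],[0.1,0,0.09,0.003,-1],[0.106,0,0.12,0.003,-1],[0.106,0,0.12,0.003,-1]]]'

```text
clock: 51.7
tool_pos: [0.6088, 0.0362, 0.1683]
orientation: [180.0, 0.1, -1.8]
force: [0.4, -0.2, -0.6]
opening: 0.0277
gripper_force: 29.9
```

Request:
carry_out --deltas '[[[0,0,0.012,0,-1],[0,0,0.024,0,-1],[0,0,0.036,0,-1],[0,0,0.048,0,-1],[0,0,0.06,0,-1]]]'

```text
clock: 52.2
tool_pos: [0.6088, 0.0364, 0.1618]
orientation: [180.0, -0.2, -1.7]
force: [-13.0, -0.5, 26.0]
opening: 0.0274
gripper_force: 30.0
```

Request:
carry_out --deltas '[[[0,0,0.012,0,-1],[0,0,0.024,0,-1],[0,0,0.036,0,-1],[0,0,0.048,0,-1],[0,0,0.06,0,-1]]]'

```text
clock: 52.7
tool_pos: [0.6092, 0.0364, 0.1495]
orientation: [180.0, -0.2, -1.7]
force: [-10.0, -1.2, 21.2]
opening: 0.0272
gripper_force: 30.0
```

Request:
carry_out --deltas '[[[0.005,0,0.012,0,-1],[0.01,0,0.024,0,-1],[0.015,0,0.03,0,-1],[0.02,0,0.03,0,-1],[0.025,0,0.03,0,-1]]]'

```text
clock: 53.2
tool_pos: [0.6108, 0.0363, 0.1413]
orientation: [180.0, 0.2, -1.7]
force: [-17.0, 2.0, 17.1]
opening: 0.0278
gripper_force: 30.0
```

```bash
python3 - <<'E'
from h import *
c=pose();print(c,tocab(c)); tilt(); anglemap("side",1,(40,50,60,80,90))
E
```

```text
[ 0.6107599   0.03629616  0.14126051 -1.72146428] [-0.01397465 -0.1220523 ]
side mask 267 [265.  204.8] tcp [259.7 200.9] axis ang 32.6 vertical 3.5 rows 192 216 bottom col 270.0
40 38.2; 50 31.6; 60 25.2; 80 11.4; 90 3.5;
```

Request:
carry_out --deltas '[[[-0.1,0,0,0,-1],[-0.22,-0.03,-0.03,0,-1],[-0.34,-0.06,-0.07,0,-1],[-0.44,-0.1,-0.12,0,-1],[-0.455,-0.1,-0.12,0,-1]]]'

```text
clock: 53.85
tool_pos: [0.5222, 0.0602, 0.1652]
orientation: [-179.9, -0.1, -1.7]
force: [0.1, 0.2, -0.9]
opening: 0.0277
gripper_force: 30.0
```

Request:
carry_out --deltas '[[[0,0,0,0.02,-1],[0,0,0,0.04,-1],[0,0,0,0.06,-1],[0,0,0,0.08,-1],[0,0,0,0.1,-1]]]'

```text
clock: 54.35
tool_pos: [0.5235, 0.0595, 0.1634]
orientation: [-180.0, 0.0, -38.0]
force: [-0.3, 0.9, -1.3]
opening: 0.0277
gripper_force: 30.0
```

Request:
carry_out --deltas '[[[0,0,0,0.02,-1],[0,0,0,0.04,-1],[0,0,0,0.06,-1],[0,0,0,0.08,-1],[0,0,0,0.1,-1]]]'

```text
clock: 54.85
tool_pos: [0.5235, 0.0594, 0.1634]
orientation: [180.0, 0.0, -74.0]
force: [0.2, -0.6, -0.7]
opening: 0.0281
gripper_force: 30.0
```

Request:
carry_out --deltas '[[[0,0,0,0.02,-1],[0,0,0,0.04,-1],[0,0,0,0.06,-1],[0,0,0,0.08,-1],[0,0,0,0.1,-1]]]'

```text
clock: 55.35
tool_pos: [0.5235, 0.0594, 0.1633]
orientation: [180.0, -0.0, -110.0]
force: [-0.3, -0.8, -2.0]
opening: 0.028
gripper_force: 30.0
```

Request:
carry_out --deltas '[[[0,0,0,0.02,-1],[0,0,0,0.04,-1],[0,0,0,0.06,-1],[0,0,0,0.08,-1],[0,0,0,0.1,-1]]]'

```text
clock: 55.85
tool_pos: [0.5235, 0.0594, 0.1633]
orientation: [180.0, -0.0, -146.0]
force: [0.4, 0.3, -2.5]
opening: 0.0279
gripper_force: 30.0
```

Request:
carry_out --deltas '[[[0,0,0,0.02,-1],[0,0,0,0.04,-1],[0,0,0,0.06,-1],[0,0,0,0.08,-1],[0,0,0,0.099,-1]]]'

```text
clock: 56.35
tool_pos: [0.5235, 0.0594, 0.1633]
orientation: [180.0, -0.0, 178.3]
force: [0.6, -0.2, -1.9]
opening: 0.0277
gripper_force: 30.0
```

```bash
python3 - <<'E'
from h import *
c=pose();print(c,tocab(c)); Y=178.7
plan((*cab(-.055,-.1),.162,Y),(*cab(-.038,-.1),.175,Y),(*cab(-.0196,-.1),.186,Y))
E
```

```text
[5.23500195e-01 5.94278224e-02 1.63338591e-01 1.78338048e+02] [-0.1017367  -0.10090628]
[-0.2337, 0.006, 0.0067, -0.001]
-> [0.57, 0.059, 0.162, 178.7]
[-0.085, -0.0, -0.065, -0.0]
-> [0.587, 0.059, 0.175, 178.7]
[-0.092, -0.0, -0.055, -0.0]
-> [0.606, 0.058, 0.186, 178.7]
```

Request:
carry_out --deltas '[[[-0.06,0,0,0,-1],[-0.12,0,0,0,-1],[-0.18,0,0,-0.001,-1],[-0.23,0,0,-0.001,-1],[-0.233,0,0,-0.001,-1]]]'

```text
clock: 56.85
tool_pos: [0.5714, 0.0584, 0.163]
orientation: [-180.0, -0.0, 179.0]
force: [-0.6, -0.2, -2.1]
opening: 0.0277
gripper_force: 30.0
```

Request:
carry_out --deltas '[[[-0.02,0,-0.015,0,-1],[-0.04,0,-0.03,0,-1],[-0.06,0,-0.05,0,-1],[-0.085,0,-0.07,0,-1]]]'

```text
clock: 57.25
tool_pos: [0.583, 0.0578, 0.176]
orientation: [-179.9, -0.5, 179.0]
force: [-11.5, 3.3, -1.5]
opening: 0.0276
gripper_force: 30.0
```

Request:
carry_out --deltas '[[[-0.02,0,-0.015,0,-1],[-0.04,0,-0.03,0,-1],[-0.06,0,-0.04,0,-1],[-0.08,0,-0.05,0,-1],[-0.09,0,-0.05,0,-1]]]'

```text
clock: 57.75
tool_pos: [0.6014, 0.0576, 0.1875]
orientation: [-179.9, -0.4, 179.0]
force: [-15.4, 3.9, 9.7]
opening: 0.0278
gripper_force: 30.0
```

```bash
python3 - <<'E'
from h import *
c=pose();print(c,tocab(c)); tilt();tilt(); anglemap("side",-1,(60,70,80,90))
E
```

```text
[6.01416970e-01 5.75902201e-02 1.87452027e-01 1.79007662e+02] [-0.02379829 -0.10097569]
side mask 212 [256.3 193.7] tcp [256.9 191.5] axis ang -15.9 vertical 3.7 rows 180 206 bottom col 253.1
side mask 181 [256.4 193.7] tcp [256.8 191.4] axis ang -14.8 vertical 3.7 rows 180 206 bottom col 253.9
60 -26.9; 70 -15.1; 80 -5.0; 90 3.7;
```

Request:
carry_out --deltas '[[[-0.02,0,-0.008,0,-1],[-0.035,0,-0.012,0,-1],[-0.05,0,-0.015,0,-1],[-0.065,0,-0.015,0,-1],[-0.075,0,-0.015,0,-1]]]'

```text
clock: 58.5
tool_pos: [0.6172, 0.0572, 0.1907]
orientation: [-179.9, -0.3, 179.0]
force: [-9.8, 0.1, 3.8]
opening: 0.0274
gripper_force: 30.0
```

```bash
python3 - <<'E'
from h import *
c=pose();print(c,tocab(c)); tilt();tilt(); anglemap("side",-1,(60,70,80,90))
E
```

```text
[6.17175232e-01 5.72453868e-02 1.90709858e-01 1.79012970e+02] [-0.00803626 -0.10096292]
side mask 240 [254.4 191.7] tcp [253.1 189.2] axis ang -0.7 vertical 4.0 rows 177 205 bottom col 254.5
side mask 230 [254.3 192.1] tcp [253.  189.2] axis ang 0.3 vertical 4.0 rows 177 205 bottom col 254.5
60 -26.3; 70 -14.6; 80 -4.7; 90 4.0;
```

Request:
carry_out --deltas '[[[-0.008,0,0,0,-1],[-0.014,0,0,0,-1],[-0.014,0,0,0,-1]]]'

```text
clock: 59.05
tool_pos: [0.6202, 0.0572, 0.1908]
orientation: [-179.9, -0.3, 179.0]
force: [-9.4, 1.2, 4.1]
opening: 0.0277
gripper_force: 30.0
```

Request:
carry_out --deltas '[[[0.08,0,0,0,-1],[0.2,0,0,0,-1],[0.35,0,0,0,-1],[0.5,0,0,0,-1],[0.54,0,0,0,-1]]]'

```text
clock: 59.55
tool_pos: [0.5126, 0.0593, 0.1914]
orientation: [179.9, 0.0, 179.0]
force: [0.6, 0.0, -1.5]
opening: 0.0278
gripper_force: 30.0
```

Request:
carry_out --deltas '[[[0,0,0.12,0,-1],[0,0,0.27,0,-1],[0,0,0.42,0,-1],[0,0,0.5,0,-1],[0,0,0.5,0,-1]]]'

```text
clock: 60.05
tool_pos: [0.5139, 0.059, 0.0888]
orientation: [-179.9, -0.2, 179.0]
force: [-0.2, -0.5, -0.3]
opening: 0.0281
gripper_force: 30.0
```

```bash
python3 - <<'E'
from h import *
c=pose();print(c,tocab(c)); tilt();tilt(); anglemap("side",-1,(60,70,80,90,100))
E
```

```text
[5.13914018e-01 5.90399753e-02 8.88280969e-02 1.79015601e+02] [-0.11131161 -0.10151152]
side mask 228 [281.3 230.3] tcp [279.5 226.5] axis ang -5.0 vertical 2.1 rows 217 243 bottom col 281.0
side mask 256 [280.7 229.8] tcp [278.9 225.8] axis ang -3.3 vertical 2.1 rows 215 243 bottom col 280.5
60 -31.8; 70 -18.8; 80 -7.5; 90 2.1; 100 10.6;
```

Request:
carry_out --deltas '[[[0,0,0.015,0,-1],[0,0,0.03,0,-1],[0,0,0.045,0,-1],[0,0,0.045,0,-1]]]'

```text
clock: 60.7
tool_pos: [0.5144, 0.0593, 0.0811]
orientation: [-180.0, -0.0, 179.0]
force: [0.5, -0.3, -0.3]
opening: 0.0277
gripper_force: 30.0
```

Request:
carry_out --deltas '[[[0,0,0.01,0,-1],[0,0,0.02,0,-1],[0,0,0.02,0,-1]]]'

```text
clock: 61.0
tool_pos: [0.5146, 0.0594, 0.0772]
orientation: [-180.0, -0.0, 179.0]
force: [0.0, 0.1, -1.9]
opening: 0.0276
gripper_force: 30.0
```

Request:
carry_out --deltas '[[[0,0,0.01,0,-1],[0,0,0.015,0,-1],[0,0,0.015,0,-1]]]'

```text
clock: 61.3
tool_pos: [0.5147, 0.0594, 0.0744]
orientation: [-180.0, -0.0, 179.0]
force: [0.1, 0.3, -2.4]
opening: 0.0276
gripper_force: 30.0
```

Request:
carry_out --deltas '[[[0,0,0.01,0,-1],[0,0,0.015,0,-1],[0,0,0.015,0,-1]]]'

```text
clock: 61.6
tool_pos: [0.5147, 0.0594, 0.0714]
orientation: [-180.0, -0.0, 179.0]
force: [0.4, 0.3, -2.1]
opening: 0.0279
gripper_force: 30.0
```

Request:
carry_out --deltas '[[[0,0,0.01,0,-1],[0,0,0.015,0,-1],[0,0,0.015,0,-1]]]'

```text
clock: 61.9
tool_pos: [0.5147, 0.0594, 0.0684]
orientation: [-180.0, -0.0, 179.0]
force: [-0.2, 0.3, -1.5]
opening: 0.0278
gripper_force: 30.0
```

Request:
carry_out --deltas '[[[0,0,0.01,0,-1],[0,0,0.01,0,-1]]]'

```text
clock: 62.1
tool_pos: [0.5161, 0.0596, 0.0678]
orientation: [180.0, 0.1, 179.1]
force: [0.0, -2.0, 6.7]
opening: 0.0281
gripper_force: 30.0
```

Request:
carry_out --deltas '[[[0,0,0.01,0,-1],[0,0,0.015,0,-1],[0,0,0.015,0,-1]]]'

```text
clock: 62.4
tool_pos: [0.5187, 0.0596, 0.0675]
orientation: [180.0, 0.4, 179.2]
force: [-0.9, -5.5, 26.1]
opening: 0.0274
gripper_force: 30.0
```

Request:
carry_out --deltas '[[[0,0,-0.012,0,-1],[0,0,-0.015,0,-0.3],[0,0,-0.015,0,-0.1],[0,0,-0.015,0,0.1],[0,0,-0.015,0,0.1]]]'

```text
clock: 62.9
tool_pos: [0.5145, 0.0594, 0.0662]
orientation: [-180.0, -0.0, 179.0]
force: [-0.4, -0.7, 0.4]
opening: 0.0464
gripper_force: 0.0
```

Request:
carry_out --deltas '[[[0,0,-0.1,0,0.1],[0,0,-0.25,0,0.1],[0,0,-0.45,0,0.1],[0,0,-0.65,0,0.1],[0,0,-0.7,0,0.1]]]'

```text
clock: 63.4
tool_pos: [0.5169, 0.0601, 0.211]
orientation: [179.9, 0.4, 179.1]
force: [0.3, -0.7, 0.9]
opening: 0.0478
gripper_force: 0.0
```

```bash
python3 - <<'E'
from h import *
c=pose(); print(c,tocab(c)); scene()
for n,z in (("top",.03),("side",.03)):
  t=ctrl.snapshot(n)
  for f in finials(t,z): print(n,f)
E
```

```text
[5.16856436e-01 6.00861929e-02 2.11029765e-01 1.79052864e+02] [-0.10839368 -0.10039881]
side [314.9, 202.6] 0.75 170 sat 42 ang -80.8 ext 301 325 200 209
side [257.1, 249.1] 0.7 311 sat 8 ang 4.4 ext 252 266 234 263
side [217.0, 286.4] 0.68 371 sat 9 ang -74.1 ext 199 232 276 292
side [404.1, 219.1] 0.65 250 sat 39 ang -81.8 ext 391 417 215 227
side [331.0, 248.4] 0.63 236 sat 140 ang -56.3 ext 315 337 242 258
side [278.5, 192.7] 0.15 149 sat 2 ang -57.5 ext 273 288 186 201
top [376.9, 181.5] 0.8 299 sat 81 ang 54.6 ext 364 392 171 192
top [404.3, 295.5] 0.62 378 sat 81 ang 48.1 ext 390 419 283 310
top [296.5, 247.1] 0.61 302 sat 147 ang 78.6 ext 280 313 242 254
top [274.0, 200.4] 0.43 145 sat 3 ang 34.6 ext 268 280 195 207
top {'px': [402, 295], 'p': 0.8, 'sat': 81, 'mid': [0.2499, -0.3114], 'sp': [0.2545, -0.3153], 'yaw': -131.3, 'skew': -0.0013, 'L': 0.092}
top {'px': [295, 245], 'p': 0.7, 'sat': 147, 'mid': [0.3789, -0.0049], 'sp': [0.3807, -0.0087], 'yaw': 80.5, 'skew': -0.0008, 'L': 0.093}
top {'px': [379, 182], 'p': 0.62, 'sat': 81, 'mid': [0.5786, -0.2388], 'sp': [0.5757, -0.
[... 436 characters left out ...]
013, 'L': 0.093}
side {'px': [403, 217], 'p': 0.69, 'sat': 40, 'mid': [0.2396, -0.2884], 'sp': [0.2392, -0.3058], 'yaw': 63.0, 'skew': -0.0004, 'L': 0.099}
side {'px': [215, 283], 'p': 0.67, 'sat': 10, 'mid': [0.5336, 0.3287], 'sp': [0.5378, 0.3296], 'yaw': -113.9, 'skew': -0.0003, 'L': 0.091}
side {'px': [316, 203], 'p': 0.54, 'sat': 41, 'mid': [0.5661, -0.2184], 'sp': [0.5466, -0.2135], 'yaw': 79.2, 'skew': 0.0002, 'L': 0.1}
side {'px': [260, 248], 'p': 0.52, 'sat': 8, 'mid': [0.548, 0.1269], 'sp': [0.5511, 0.1146], 'yaw': 132.2, 'skew': 0.0018, 'L': 0.145}
side {'px': [277, 193], 'p': 0.15, 'sat': 3, 'mid': [0.7263, -0.211], 'sp': [0.54, 0.0203], 'yaw': -55.8, 'skew': -0.0036, 'L': 0.128}
```

C stands, with its side mask at (282,235). Now I move aside to look at A, lying at the drawer's left end.

Request:
carry_out --deltas '[[[0,-0.2,0,0,0.1],[0,-0.5,0,0,0.1],[0,-0.8,0,0,0.1],[0,-1,0,0,0.1],[0,-1,0,0,0.1]]]'

```text
clock: 64.4
tool_pos: [0.5105, -0.1443, 0.206]
orientation: [-180.0, -0.1, 178.8]
force: [-0.4, 0.9, -0.4]
opening: 0.0481
gripper_force: 0.0
```

```bash
cat > tri.py <<'E'
from h import *
def ends(s,guess):
    ds=ctrl.silhouettes(s,"finial0"); d=min(ds,key=lambda d:np.hypot(*np.subtract(d["centre"],guess)))
    r,c=np.nonzero(d["mask"]); X=np.c_[c,r].astype(float); mu=X.mean(0); a=np.linalg.svd(X-mu,full_matrices=False)[2][0]
    if a[0]<0:a=-a
    q=(X-mu)@a; t=(X-mu)@[-a[1],a[0]]; lo,hi=q.min(),q.max()
    prof=[round(float(np.ptp(t[(q>=lo+(hi-lo)*i/8)&(q<=lo+(hi-lo)*(i+1)/8)])),1) for i in range(8)]
    print(len(r),d["p"],mu.round(1),"profile L->R",prof,"end shade",[int(s["color"][r[k],c[k]].mean()) for k in (q.argmin(),q.argmax())])
    f=lambda sel: X[sel].mean(0)
    return f(q<lo+1.5),mu,f(q>hi-1.5)
def tri(a,pa,b,pb):
    P=lambda s:s["camera_matrix"]@np.c_[s["R"],s["t"]]
    h=cv2.triangulatePoints(P(a),P(b),np.array(pa,float).reshape(2,1),np.array(pb,float).reshape(2,1)); return (h[:3]/h[3]).ravel()
E
python3 - <<'E'
from tri import *
scene()
t=ctrl.snapshot("top"); s=ctrl.snapshot("side")
et=ends(t,(182,195)); es=ends(s,(217,286))
for i in range(3): print(tri(t,et[i],s,es[i]).round(4), tri(t,et[i],s,es[2-i]).round(4))
E
```

```text
side [330.1, 249.3] 0.75 248 sat 98 ang -58.6 ext 315 338 242 258
side [278.1, 235.6] 0.62 271 sat 8 ang 1.9 ext 274 286 220 247
side [218.5, 283.9] 0.6 393 sat 11 ang -73.0 ext 199 232 275 292
side [315.3, 204.8] 0.6 201 sat 45 ang -82.5 ext 301 325 199 209
side [398.8, 218.4] 0.59 104 sat 48 ang -75.7 ext 391 404 217 226
side [259.1, 247.2] 0.57 280 sat 8 ang 4.8 ext 252 265 234 262
top [183.7, 192.2] 0.85 334 sat 8 ang 75.9 ext 162 197 186 200
top [405.9, 294.2] 0.53 396 sat 82 ang 47.6 ext 390 419 283 311
top [241.3, 197.6] 0.46 125 sat 5 ang 17.7 ext 232 242 191 204
299 0.55 [179.5 193.1] profile L->R [5.1, 9.5, 10.4, 10.6, 10.4, 10.4, 9.7, 5.6] end shade [181, 195]
357 0.64 [215.1 283.9] profile L->R [6.3, 13.6, 14.2, 13.6, 13.0, 12.0, 11.4, 6.0] end shade [106, 160]
[0.5384 0.3821 0.0446] [0.5004 0.3493 0.0879]
[0.5287 0.3374 0.0368] [0.5287 0.3374 0.0368]
[0.5166 0.2928 0.0314] [ 0.5556  0.3277 -0.0104]
```

```bash
python3 - <<'E'
from h import *
t=ctrl.snapshot("top"); g=t["color"].astype(int); s=ctrl.snapshot("side")["color"].astype(int)
for im,(r0,r1,c0,c1) in ((g,(183,206,158,202)),(s,(272,296,196,236))):
    for r in range(r0,r1): print(" ".join("%2d"%(im[r,c].mean()/10) for c in range(c0,c1)))
    print()
E
```

```text
14 15 15 14 14 15 15 14 15 14 14 14 14 14 14 15 14 14 15 13  8 15 15 15 15 15 15 15 15 15 15 15 15 16 15 16 16 16 16 16 16 16 16 16
14 14 15 14 14 15 15 14 14 14 14 15 14 14 14 14 14 14 16 13 10 15 15 15 16 15 15 15 15 15 15 15 15 15 15 16 15 15 15 15 15 15 15 16
14 14 14 14 14 14 14 14 14 14 14 14 14 13 13 13 13 15 15 11 10 15 15 15 15 15 15 15 15 15 15 15 15 15 15 15 16 15 16 16 15 15 15 15
15 14 14 14 14 14 14 14 14 14 14 13 11 21 22 18 12 13 15  9 11 15 15 15 15 15 15 15 15 15 15 15 15 15 15 15 15 16 15 15 16 15 16 16
15 15 15 14 14 14 14 13 13 14 15 15 17 22 22 21 20 22 23 15 11 10 14 15 15 15 15 15 15 15 15 15 15 15 15 15 15 15 16 15 15 16 16 16
14 14 14 13 19 18 17 17 17 17 17 13 21 21 21 21 21 22 22 21 20 22 19 18 14 10 14 15 15 15 15 15 16 16 15 15 15 15 16 15 16 15 15 15
14 14 14 13 17 18 18 18 19 19 18 15 22 21 21 21 20 21 21 21 21 22 21 21 21 21 19 17 14 14 15 15 15 15 15 15 15 15 15 15 15 15 16 15
14 14 14 14 12 14 17 17 18 18 18 17 21 21 21 21 21 21 21 20 21 21 21 21 21 21 21 21 22 21 19 13 13 14 15 15 15 15 15 15 15 15 15 15
15 15 14 14 14 11 12 15 16 17 17 22 21 21 21
[... 4116 characters left out ...]
1 11 11 11 11 11 11 12 12 11 11 11 11 11 11 11 10 10 10  9  9  9  9 10 11 14 15 16 15 15 14 13 12 10
15 15 14 13 11 10 10  9  9 10 10 10 11 11 11 11 11 11 11 10 10 10 10 10  9  9  9 10 11 12 14 15 16 16 15 14 12 11  9  9
16 16 15 15 14 13 11  9  9  9  9 10 10 11 11 11 10 10 10 10 11 12 13 11 11 11 12 12 14 15 16 15 15 15 14 12 10  9  8  8
16 16 16 16 15 15 13 11 10  9  9  9  9 10 10 10 10 10 10 10 11 13 14 14 13 14 15 15 16 16 16 15 14 13 12 10  9  8  8  8
16 16 16 16 16 15 15 14 13 11  9  9  9  9  9  9  9  9 10 10 10 11 13 14 15 15 16 16 16 16 15 14 13 11  9  9  8  8  8  9
16 15 15 15 16 15 15 15 15 13 11 10  9  9  9  9  9  9  9 10 10 10 11 12 13 14 15 15 15 15 14 12 10  9  9  8  8  8  9  9
```

In the top pixel grid, A's right end is a blunt, shaded cylinder (the spigot) and its left end tapers (the point). So the foot is right and the point left, resting on the side lip. I'll first nudge A towards the robot with closed fingers so the gripper body clears the cabinet, then grip it.

```bash
python3 - <<'E'
from h import *
print(tocab([.5287,.3374]),cab(-.064,.172))
plan((*cab(-.064,.172),.2,178.7),(*cab(-.064,.172),.034,178.7),(*cab(-.102,.172),.034,178.7))
E
```

```text
[-0.10284468  0.17711232] [0.56741869 0.33140772]
[-0.0808, 0.7863, 0.0111, 0.0004]
[-0.079, 0.7865, 0.0111, 0.0004]
[-0.0771, 0.7866, 0.0111, 0.0004]
-> [0.567, 0.331, 0.2, 178.7]
[0.0, -0.0, 0.83, 0.0]
-> [0.567, 0.331, 0.034, 178.7]
[0.19, -0.0, -0.0, -0.0]
-> [0.529, 0.332, 0.034, 178.7]
```

Request:
carry_out --deltas '[[[-0.03,0.25,0,0,-1],[-0.06,0.5,0,0,-1],[-0.08,0.78,0,0,-1],[-0.08,0.786,0.01,0,-1],[-0.08,0.786,0.01,0,-1]]]'

```text
clock: 65.4
tool_pos: [0.53, 0.0186, 0.2044]
orientation: [180.0, -0.0, 179.2]
force: [-0.2, 0.3, 0.1]
opening: 0.0138
gripper_force: 0.0
```

Request:
carry_out --deltas '[[[-0.03,0.25,0,0,-1],[-0.06,0.5,0,0,-1],[-0.08,0.78,0,0,-1],[-0.08,0.786,0.01,0,-1],[-0.08,0.786,0.01,0,-1]]]'

```text
clock: 65.9
tool_pos: [0.5486, 0.1739, 0.2019]
orientation: [-180.0, -0.1, 179.1]
force: [-0.6, -0.8, -0.4]
opening: 0.0006
gripper_force: 0.0
```

Request:
carry_out --deltas '[[[-0.03,0.25,0,0,-1],[-0.06,0.5,0,0,-1],[-0.08,0.78,0,0,-1],[-0.08,0.786,0.01,0,-1],[-0.08,0.786,0.01,0,-1]]]'

```text
clock: 66.4
tool_pos: [0.5675, 0.3297, 0.1996]
orientation: [-179.9, -0.1, 179.0]
force: [-0.5, -0.9, -0.8]
opening: 0.0005
gripper_force: 0.0
```

```bash
python3 - <<'E'
from h import *
c=pose(); print(c,tocab(c)); scene(); plan((*cab(-.064,.172),.034,178.7))
E
```

```text
[  0.5674861    0.32971355   0.19964073 179.02954411] [-0.06389418  0.1703078 ]
side [216.5, 285.4] 0.84 377 sat 8 ang -73.2 ext 200 232 276 292
side [315.4, 204.4] 0.74 196 sat 43 ang -80.7 ext 301 326 199 209
side [329.4, 247.8] 0.7 277 sat 133 ang -58.9 ext 314 338 242 259
side [281.0, 235.2] 0.69 278 sat 9 ang 2.3 ext 274 286 220 248
side [404.6, 216.2] 0.61 259 sat 41 ang -83.0 ext 391 416 215 227
side [257.8, 246.2] 0.56 302 sat 9 ang 3.9 ext 252 265 234 263
side [258.1, 335.4] 0.39 627 sat 55 ang 2.0 ext 242 276 314 347
top [297.3, 246.8] 0.85 285 sat 144 ang 78.0 ext 280 313 242 254
top [405.5, 297.1] 0.85 340 sat 76 ang 48.9 ext 390 419 285 311
top [181.6, 194.1] 0.8 359 sat 3 ang 76.9 ext 162 197 186 201
top [273.9, 202.1] 0.68 131 sat 5 ang 15.0 ext 269 279 194 207
top [240.5, 198.2] 0.66 157 sat 5 ang 30.4 ext 232 244 191 204
top [377.1, 182.9] 0.53 320 sat 76 ang 55.3 ext 365 392 172 192
top [152.0, 262.7] 0.24 399 sat 92 ang 84.2 ext 146 178 245 275
[0.0018, 0.0163, 0.8351, 0.0006]
-> [0.567, 0.331, 0.034, 178.7]
```

Request:
carry_out --deltas '[[[0,0.015,0.2,0,-1],[0,0.015,0.4,0,-1],[0,0.015,0.6,0,-1],[0,0.015,0.75,0,-1],[0,0.015,0.82,0,-1]]]'

```text
clock: 67.1
tool_pos: [0.5665, 0.3306, 0.0341]
orientation: [-179.9, -0.2, 178.9]
force: [-0.3, -0.8, -0.8]
opening: 0.0003
gripper_force: 0.0
```

Request:
carry_out --deltas '[[[0.03,0,0,0,-1],[0.06,0,0,0,-1],[0.09,0,0,0,-1],[0.12,0,0,0,-1],[0.14,0,0,0,-1]]]'

```text
clock: 67.6
tool_pos: [0.5397, 0.3344, 0.0382]
orientation: [179.9, 0.1, 179.0]
force: [2.1, -0.5, 2.0]
opening: 0.0006
gripper_force: 1.3
```

Request:
carry_out --deltas '[[[0.02,0,0,0,-1],[0.04,0,0,0,-1],[0.05,0,0,0,-1],[0.05,0,0,0,-1]]]'

```text
clock: 68.0
tool_pos: [0.5292, 0.3339, 0.0365]
orientation: [-180.0, -0.0, 179.0]
force: [1.2, 0.0, -0.3]
opening: 0.0004
gripper_force: 0.4
```

Request:
carry_out --deltas '[[[-0.05,0,0,0,-1],[-0.05,0,-0.2,0,-1],[-0.05,0,-0.45,0,-1],[-0.05,0,-0.7,0,-1],[-0.05,0,-0.82,0,-1]]]'

```text
clock: 68.5
tool_pos: [0.5414, 0.3343, 0.2053]
orientation: [179.8, 0.2, 179.0]
force: [0.5, 0.2, -0.1]
opening: 0.0004
gripper_force: 0.0
```

```bash
python3 - <<'E'
from tri import *
c=pose(); print(c,tocab(c))
t=ctrl.snapshot("top"); s=ctrl.snapshot("side")
et=ends(t,(182,200)); es=ends(s,(217,286))
for i in range(3): x=tri(t,et[i],s,es[i]); print(x.round(4),tocab(x).round(4))
print("tray_front",[tocab(back(t,d["centre"],.016)[0]).round(4) for d in ctrl.spot_point(t,"tray_front")[:1]])
scene()
E
```

```text
[  0.54136159   0.3343046    0.20530555 179.0132582 ] [-0.09011612  0.17430497]
325 0.66 [180.4 200.8] profile L->R [6.0, 10.0, 10.9, 10.2, 10.2, 10.2, 10.0, 7.0] end shade [89, 132]
326 0.88 [222.2 286.5] profile L->R [7.2, 12.5, 13.4, 13.0, 13.0, 12.5, 11.2, 6.3] end shade [111, 152]
[0.5056 0.3795 0.0456] [-0.1269  0.2186]
[0.5057 0.3335 0.0357] [-0.1258  0.1727]
[0.504  0.2867 0.0292] [-0.1264  0.1259]
tray_front [array([-0.1611, -0.0049])]
side [223.1, 286.9] 0.91 364 sat 7 ang -63.0 ext 208 236 277 296
side [261.6, 248.0] 0.76 269 sat 8 ang 3.6 ext 255 267 235 264
side [282.4, 239.0] 0.6 265 sat 9 ang 2.3 ext 277 288 221 249
side [403.7, 218.6] 0.6 205 sat 44 ang -83.1 ext 392 414 216 227
side [327.4, 250.0] 0.58 232 sat 151 ang -58.3 ext 315 337 243 258
side [318.2, 203.1] 0.55 159 sat 45 ang -81.1 ext 303 326 200 208
top [403.2, 296.2] 0.87 358 sat 75 ang 47.5 ext 391 419 284 311
top [182.1, 201.4] 0.71 303 sat 4 ang 85.7 ext 162 197 196 206
top [377.3, 181.9] 0.61 294 sat 75 ang 56.2 ext 364 392 171 192
top [238.3, 201.9] 0.55 163 sat 5 ang 29.6 ext 231 244 193 207
top [251.8, 136.6] 0.55 456 sat 7 ang 81.4 ext 236 263 130 148
top [295.3, 246.7] 0.53 296 sat 143 ang 78.5 ext 279 313 242 254
```

A now lies along the drawer at u −0.126, v 0.173, point left, clear of the cabinet. Time to grip it.

```bash
python3 - <<'E'
from h import *
plan((*cab(-.126,.186),.16,-91.3),(*cab(-.126,.186),.033,-91.3),(*cab(-.126,.186),.21,-91.3),(*cab(-.035,.14),.195,178.7),(*cab(-.0155,.14),.168,178.7))
E
```

```text
[0.0562, 0.0217, 0.065, -0.0831]
[0.0379, 0.0468, 0.065, -0.0831]
[0.0095, 0.0595, 0.065, -0.0831]
-> [0.506, 0.347, 0.16, 268.7]
[-0.0, -0.0, 0.635, -0.0]
-> [0.506, 0.347, 0.033, 268.7]
[-0.0, 0.0, -0.885, -0.0]
-> [0.506, 0.347, 0.21, 268.7]
[0.0767, -0.1517, 0.025, 0.0833]
[-0.0094, -0.1697, 0.025, 0.0833]
[-0.093, -0.1422, 0.025, 0.0833]
-> [0.596, 0.299, 0.195, 178.7]
[-0.0975, 0.0, 0.135, -0.0]
-> [0.615, 0.298, 0.168, 178.7]
```

Request:
carry_out --deltas '[[[0.056,0.022,0,-0.083,0.02],[0.056,0.022,0.065,-0.083,0.02],[0.056,0.022,0.065,-0.083,0.02],[0.056,0.022,0.065,-0.083,0.02],[0.056,0.022,0.065,-0.083,0.02]]]'

```text
clock: 69.45
tool_pos: [0.5282, 0.3381, 0.1866]
orientation: [-180.0, -0.1, -151.0]
force: [-0.0, -0.7, 0.0]
opening: 0.0348
gripper_force: 0.0
```

Request:
carry_out --deltas '[[[0.038,0.047,0.065,-0.083,0.02],[0.038,0.047,0.065,-0.083,0.02],[0.038,0.047,0.065,-0.083,0.02],[0.038,0.047,0.065,-0.083,0.02],[0.038,0.047,0.065,-0.083,0.02]]]'

```text
clock: 69.95
tool_pos: [0.5172, 0.3428, 0.1741]
orientation: [180.0, -0.0, -121.3]
force: [-0.4, -0.1, 0.4]
opening: 0.045
gripper_force: 0.0
```

Request:
carry_out --deltas '[[[0.01,0.06,0.065,-0.083,0.02],[0.01,0.06,0.065,-0.083,0.02],[0.01,0.06,0.065,-0.083,0.02],[0.01,0.06,0.065,-0.083,0.02],[0.01,0.06,0.065,-0.083,0.02]]]'

```text
clock: 70.45
tool_pos: [0.5059, 0.3473, 0.1613]
orientation: [180.0, -0.0, -91.5]
force: [0.5, 0.2, 0.4]
opening: 0.0448
gripper_force: 0.0
```

```bash
python3 - <<'E'
from h import *
c=pose(); print(c,tocab(c),ctrl.get_obs()["opening"]); plan((*cab(-.126,.186),.033,-91.3)); scene()
E
```

```text
[  0.50589071   0.34728621   0.16133289 -91.50838981] [-0.12587239  0.1864785 ] 0.044766283351939475
[0.0024, 0.0006, 0.6417, -0.0006]
-> [0.506, 0.347, 0.033, -91.3]
side [221.9, 287.6] 0.81 391 sat 8 ang -63.7 ext 208 237 277 296
side [330.4, 246.8] 0.78 224 sat 157 ang -57.7 ext 315 337 243 258
side [282.7, 239.3] 0.75 235 sat 9 ang 0.3 ext 277 288 221 249
side [261.6, 244.7] 0.63 331 sat 9 ang 2.2 ext 254 268 234 264
side [319.0, 202.4] 0.52 171 sat 44 ang -81.3 ext 303 325 200 209
side [401.8, 218.0] 0.46 225 sat 42 ang -81.0 ext 391 414 215 227
top [404.7, 293.8] 0.89 364 sat 75 ang 47.8 ext 390 419 284 311
top [299.5, 245.5] 0.82 301 sat 143 ang 78.8 ext 280 313 242 254
top [241.3, 202.3] 0.61 156 sat 4 ang 28.4 ext 231 243 194 207
top [182.0, 198.4] 0.55 271 sat 7 ang 87.2 ext 169 196 196 206
top [273.6, 203.0] 0.45 128 sat 5 ang 4.3 ext 269 278 197 209
```

Request:
carry_out --deltas '[[[0,0,0.15,0,0.02],[0,0,0.35,0,0.02],[0,0,0.52,0,0.02],[0,0,0.62,0,0.02],[0,0,0.64,0,0.02]]]'

```text
clock: 71.15
tool_pos: [0.5047, 0.3459, 0.0308]
orientation: [179.8, -0.2, -91.5]
force: [0.4, -1.0, 0.5]
opening: 0.0447
gripper_force: 0.0
```

Request:
carry_out --deltas '[[[0,0,0,0,-1],[0,0,0,0,-1],[0,0,0,0,-1],[0,0,0,0,-1],[0,0,0,0,-1]]]'

```text
clock: 71.65
tool_pos: [0.5066, 0.3481, 0.0349]
orientation: [-179.9, 0.1, -91.3]
force: [-1.1, 0.1, 5.7]
opening: 0.0278
gripper_force: 29.9
```

Request:
carry_out --deltas '[[[0,0,-0.12,0,-1],[0,0,-0.35,0,-1],[0,0,-0.6,0,-1],[0,0,-0.83,0,-1],[0,0,-0.885,0,-1]]]'

```text
clock: 72.15
tool_pos: [0.5078, 0.3489, 0.2171]
orientation: [-179.6, 0.4, -91.3]
force: [0.2, -0.0, -1.2]
opening: 0.0279
gripper_force: 29.8
```

Request:
carry_out --deltas '[[[0.02,-0.04,0.01,0.02,-1],[0.04,-0.08,0.02,0.04,-1],[0.06,-0.12,0.02,0.06,-1],[0.077,-0.152,0.025,0.083,-1],[0.077,-0.152,0.025,0.083,-1]]]'

```text
clock: 72.65
tool_pos: [0.536, 0.3304, 0.2046]
orientation: [180.0, -0.1, -121.4]
force: [-0.0, -0.9, -0.5]
opening: 0.0279
gripper_force: 29.8
```

Request:
carry_out --deltas '[[[0,-0.04,0.01,0.02,-1],[-0.005,-0.08,0.02,0.04,-1],[-0.01,-0.12,0.02,0.06,-1],[-0.01,-0.17,0.025,0.083,-1],[-0.01,-0.17,0.025,0.083,-1]]]'

```text
clock: 73.15
tool_pos: [0.5661, 0.3148, 0.1998]
orientation: [-180.0, -0.1, -151.1]
force: [-0.4, -0.3, -2.1]
opening: 0.0281
gripper_force: 29.8
```

Request:
carry_out --deltas '[[[-0.02,-0.04,0.01,0.02,-1],[-0.045,-0.07,0.02,0.04,-1],[-0.07,-0.1,0.02,0.06,-1],[-0.093,-0.142,0.025,0.083,-1],[-0.093,-0.142,0.025,0.083,-1]]]'

```text
clock: 73.65
tool_pos: [0.596, 0.2992, 0.1951]
orientation: [-180.0, -0.0, 179.2]
force: [0.0, -0.1, -1.3]
opening: 0.0281
gripper_force: 29.8
```

```bash
python3 - <<'E'
from h import *
c=pose(); print(c,tocab(c)); tilt(); anglemap("side",1,(0,10,20,30)); scene(); plan((*cab(-.0155,.14),.168,178.7))
E
```

```text
[  0.59595502   0.29920871   0.19505115 179.20193066] [-0.03474051  0.14045669]
side mask 320 [207.6 225.7] tcp [201.5 222.6] axis ang 47.7 vertical 8.2 rows 214 236 bottom col 214.3
0 65.8; 10 56.9; 20 49.5; 30 43.2; 
side [259.8, 248.3] 0.86 314 sat 9 ang 1.4 ext 254 267 235 264
side [207.2, 228.2] 0.72 285 sat 9 ang 46.6 ext 198 219 214 235
side [402.6, 219.2] 0.7 250 sat 42 ang -82.7 ext 391 417 215 227
side [282.8, 236.8] 0.65 265 sat 9 ang 0.3 ext 277 288 221 248
side [330.3, 250.7] 0.64 264 sat 137 ang -58.6 ext 314 338 242 259
side [314.9, 202.7] 0.53 146 sat 51 ang -80.1 ext 303 325 200 208
top [379.6, 181.7] 0.91 312 sat 78 ang 56.1 ext 364 392 171 193
top [295.6, 245.8] 0.81 291 sat 145 ang 78.1 ext 280 313 242 254
top [178.9, 171.3] 0.78 181 sat 3 ang 5.2 ext 173 185 162 181
top [272.0, 202.9] 0.68 127 sat 5 ang 9.1 ext 268 278 197 210
top [242.2, 203.1] 0.43 122 sat 4 ang 4.5 ext 233 243 194 206
[-0.0973, -0.0056, 0.1386, 0.0013]
-> [0.615, 0.298, 0.168, 178.7]
```

A is in hand. Stage 1 at the edge again, with +u now along tool −x.

Request:
carry_out --deltas '[[[-0.03,0,0.03,0.001,-1],[-0.06,0,0.06,0.001,-1],[-0.09,0,0.1,0.001,-1],[-0.097,0,0.13,0.001,-1],[-0.097,0,0.13,0.001,-1]]]'

```text
clock: 74.5
tool_pos: [0.6152, 0.2984, 0.1675]
orientation: [-179.9, -0.1, 178.6]
force: [0.3, -0.4, -2.0]
opening: 0.0276
gripper_force: 29.8
```

Request:
carry_out --deltas '[[[0,0,0.012,0,-1],[0,0,0.024,0,-1],[0,0,0.036,0,-1],[0,0,0.048,0,-1],[0,0,0.06,0,-1]]]'

```text
clock: 75.0
tool_pos: [0.6158, 0.2993, 0.1624]
orientation: [179.9, 0.2, 178.7]
force: [-13.6, -3.7, 28.2]
opening: 0.0277
gripper_force: 30.0
```

Request:
carry_out --deltas '[[[0,0,0.012,0,-1],[0,0,0.024,0,-1],[0,0,0.036,0,-1],[0,0,0.048,0,-1],[0,0,0.06,0,-1]]]'

```text
clock: 75.5
tool_pos: [0.616, 0.2996, 0.1505]
orientation: [179.9, 0.2, 178.7]
force: [-10.3, -1.9, 21.3]
opening: 0.0275
gripper_force: 30.0
```

Request:
carry_out --deltas '[[[-0.005,0,0.012,0,-1],[-0.01,0,0.024,0,-1],[-0.015,0,0.03,0,-1],[-0.02,0,0.03,0,-1],[-0.025,0,0.03,0,-1]]]'

```text
clock: 76.0
tool_pos: [0.6181, 0.2996, 0.1423]
orientation: [179.9, -0.1, 178.7]
force: [-19.2, 1.3, 16.0]
opening: 0.0276
gripper_force: 30.0
```

```bash
python3 - <<'E'
from h import *
c=pose();print(c,tocab(c)); tilt(); anglemap("side",1,(30,40,50,60,80,90))
E
```

```text
[6.18145970e-01 2.99582118e-01 1.42282683e-01 1.78709169e+02] [-0.01256374  0.14133346]
side mask 326 [203.5 239.6] tcp [198.3 236.2] axis ang 28.2 vertical 8.6 rows 226 253 bottom col 209.5
30 42.8; 40 37.2; 50 32.0; 60 26.7; 80 15.4; 90 8.6;
```

Request:
carry_out --deltas '[[[0.1,0,0,0,-1],[0.22,-0.05,-0.03,0,-1],[0.34,-0.12,-0.07,0,-1],[0.44,-0.2,-0.12,0,-1],[0.46,-0.205,-0.12,0,-1]]]'

```text
clock: 76.65
tool_pos: [0.5262, 0.2593, 0.1656]
orientation: [179.9, 0.1, 178.7]
force: [0.9, 1.0, -0.9]
opening: 0.0277
gripper_force: 30.0
```

Request:
carry_out --deltas '[[[0,0,0,-0.02,-1],[0,0,0,-0.04,-1],[0,0,0,-0.06,-1],[0,0,0,-0.08,-1],[0,0,0,-0.1,-1]]]'

```text
clock: 77.15
tool_pos: [0.5278, 0.2605, 0.1636]
orientation: [180.0, 0.0, -145.0]
force: [-0.9, 0.4, -1.3]
opening: 0.028
gripper_force: 30.0
```

Request:
carry_out --deltas '[[[0,0,0,-0.02,-1],[0,0,0,-0.04,-1],[0,0,0,-0.06,-1],[0,0,0,-0.08,-1],[0,0,0,-0.1,-1]]]'

```text
clock: 77.65
tool_pos: [0.5278, 0.2605, 0.1636]
orientation: [-180.0, 0.0, -109.1]
force: [-0.1, -0.4, -1.8]
opening: 0.0279
gripper_force: 30.0
```

Request:
carry_out --deltas '[[[0,0,0,-0.02,-1],[0,0,0,-0.04,-1],[0,0,0,-0.06,-1],[0,0,0,-0.08,-1],[0,0,0,-0.1,-1]]]'

```text
clock: 78.15
tool_pos: [0.5278, 0.2605, 0.1636]
orientation: [-180.0, 0.0, -73.1]
force: [0.1, -0.5, -1.3]
opening: 0.0277
gripper_force: 30.0
```

Request:
carry_out --deltas '[[[0,0,0,-0.02,-1],[0,0,0,-0.04,-1],[0,0,0,-0.06,-1],[0,0,0,-0.08,-1],[0,0,0,-0.1,-1]]]'

```text
clock: 78.65
tool_pos: [0.5278, 0.2605, 0.1636]
orientation: [-180.0, -0.0, -37.1]
force: [-0.3, 0.1, -1.7]
opening: 0.0279
gripper_force: 30.0
```

Request:
carry_out --deltas '[[[0,0,0,-0.02,-1],[0,0,0,-0.04,-1],[0,0,0,-0.06,-1],[0,0,0,-0.08,-1],[0,0,0,-0.1,-1]]]'

```text
clock: 79.15
tool_pos: [0.5278, 0.2605, 0.1636]
orientation: [-180.0, -0.0, -1.1]
force: [-0.4, 0.7, -0.7]
opening: 0.0275
gripper_force: 30.0
```

```bash
python3 - <<'E'
from h import *
c=pose();print(c,tocab(c)); Y=PSI
plan((*cab(-.055,.1),.162,Y),(*cab(-.038,.1),.175,Y),(*cab(-.0196,.1),.186,Y))
E
```

```text
[ 0.52780129  0.26048699  0.16356256 -1.05090656] [-0.1019982   0.10019871]
[0.235, 0.002, 0.0078, 0.0007]
-> [0.575, 0.259, 0.162, -1.3]
[0.085, 0.0, -0.065, -0.0]
-> [0.592, 0.259, 0.175, -1.3]
[0.092, -0.0, -0.055, -0.0]
-> [0.61, 0.258, 0.186, -1.3]
```

Request:
carry_out --deltas '[[[0.06,0,0,0,-1],[0.12,0,0,0,-1],[0.18,0,0,0,-1],[0.23,0,0,0.001,-1],[0.235,0,0,0.001,-1]]]'

```text
clock: 79.65
tool_pos: [0.576, 0.2588, 0.163]
orientation: [180.0, 0.0, -1.8]
force: [-0.3, 0.0, -1.5]
opening: 0.0278
gripper_force: 30.0
```

Request:
carry_out --deltas '[[[0.02,0,-0.015,0,-1],[0.04,0,-0.03,0,-1],[0.06,0,-0.05,0,-1],[0.085,0,-0.07,0,-1]]]'

```text
clock: 80.05
tool_pos: [0.5882, 0.2582, 0.1762]
orientation: [179.9, 0.4, -1.7]
force: [-12.0, 2.5, -1.2]
opening: 0.0278
gripper_force: 30.0
```

Request:
carry_out --deltas '[[[0.02,0,-0.015,0,-1],[0.04,0,-0.03,0,-1],[0.06,0,-0.04,0,-1],[0.08,0,-0.05,0,-1],[0.09,0,-0.05,0,-1]]]'

```text
clock: 80.55
tool_pos: [0.6066, 0.2578, 0.1878]
orientation: [179.9, 0.3, -1.7]
force: [-14.8, 2.4, 8.2]
opening: 0.0279
gripper_force: 30.0
```

Request:
carry_out --deltas '[[[0.02,0,-0.008,0,-1],[0.035,0,-0.012,0,-1],[0.05,0,-0.015,0,-1],[0.06,0,-0.015,0,-1]]]'

```text
clock: 80.95
tool_pos: [0.6192, 0.2575, 0.1913]
orientation: [180.0, 0.2, -1.7]
force: [-10.8, 0.5, 5.3]
opening: 0.0277
gripper_force: 30.0
```

```bash
python3 - <<'E'
from h import *
c=pose();print(c,tocab(c)); tilt();tilt(); anglemap("side",-1,(60,70,80,90))
E
```

```text
[ 0.61924417  0.25748078  0.19128627 -1.69244833] [-0.01051066  0.09926787]
side mask 229 [208.  218.2] tcp [206.8 215. ] axis ang 0.4 vertical 7.7 rows 203 232 bottom col 208.1
side mask 366 [208.  217.4] tcp [206.7 215. ] axis ang 2.0 vertical 7.7 rows 201 233 bottom col 208.0
60 -21.9; 70 -9.9; 80 -0.3; 90 7.7;
```

Request:
carry_out --deltas '[[[0.01,0,0,0,-1],[0.02,0,0,0,-1],[0.026,0,0,0,-1],[0.026,0,0,0,-1]]]'

```text
clock: 81.6
tool_pos: [0.6247, 0.2573, 0.1914]
orientation: [180.0, 0.2, -1.7]
force: [-9.4, 0.3, 5.1]
opening: 0.028
gripper_force: 30.0
```

Request:
carry_out --deltas '[[[-0.08,0,0,0,-1],[-0.2,0,0,0,-1],[-0.35,0,0,0,-1],[-0.5,0,0,0,-1],[-0.55,0,0,0,-1]]]'

```text
clock: 82.1
tool_pos: [0.5148, 0.2608, 0.1915]
orientation: [-179.9, -0.0, -1.7]
force: [0.9, 0.9, -1.7]
opening: 0.0281
gripper_force: 30.0
```

Request:
carry_out --deltas '[[[0,0,0.12,0,-1],[0,0,0.27,0,-1],[0,0,0.42,0,-1],[0,0,0.54,0,-1],[0,0,0.54,0,-1]]]'

```text
clock: 82.6
tool_pos: [0.5154, 0.2595, 0.0798]
orientation: [179.8, 0.2, -1.7]
force: [-0.6, -0.3, -2.0]
opening: 0.0279
gripper_force: 30.0
```

```bash
python3 - <<'E'
from h import *
c=pose();print(c,tocab(c)); tilt();tilt(); anglemap("side",-1,(60,70,80,90,100))
E
```

```text
[ 0.51539319  0.25951307  0.079755   -1.73528783] [-0.11438102  0.09894354]
side mask 330 [238.3 263.2] tcp [236.3 259.5] axis ang 1.8 vertical 5.8 rows 249 277 bottom col 239.0
side mask 304 [237.2 262.8] tcp [235.4 258.5] axis ang -2.3 vertical 5.8 rows 248 277 bottom col 237.3
60 -28.6; 70 -14.6; 80 -3.3; 90 5.9; 100 13.5;
```

Near vertical, about 84°. I'm lowering in small steps.

Request:
carry_out --deltas '[[[0,0,0.01,0,-1],[0,0,0.025,0,-1],[0,0,0.04,0,-1],[0,0,0.04,0,-1]]]'

```text
clock: 83.25
tool_pos: [0.5165, 0.2605, 0.0741]
orientation: [180.0, 0.0, -1.7]
force: [-1.0, -0.6, -1.3]
opening: 0.0279
gripper_force: 30.0
```

Request:
carry_out --deltas '[[[0,0,0.01,0,-1],[0,0,0.015,0,-1],[0,0,0.015,0,-1]]]'

```text
clock: 83.55
tool_pos: [0.5166, 0.2607, 0.0713]
orientation: [180.0, 0.0, -1.7]
force: [-0.2, 0.1, -1.0]
opening: 0.0278
gripper_force: 30.0
```

Request:
carry_out --deltas '[[[0,0,0.01,0,-1],[0,0,0.01,0,-1]]]'

```text
clock: 83.75
tool_pos: [0.5169, 0.2608, 0.0695]
orientation: [-180.0, -0.0, -1.7]
force: [-0.5, -0.2, -1.0]
opening: 0.028
gripper_force: 30.0
```

Request:
carry_out --deltas '[[[0,0,0.01,0,-1],[0,0,0.015,0,-1],[0,0,0.015,0,-1]]]'

```text
clock: 84.05
tool_pos: [0.5185, 0.261, 0.0692]
orientation: [-180.0, -0.2, -1.6]
force: [-0.2, -4.2, 16.5]
opening: 0.0276
gripper_force: 30.0
```

Request:
carry_out --deltas '[[[0,0,0.01,0,-1],[0,0,0.01,0,-1]]]'

```text
clock: 84.25
tool_pos: [0.5199, 0.2611, 0.0691]
orientation: [-179.9, -0.4, -1.6]
force: [-0.6, -7.2, 27.9]
opening: 0.0277
gripper_force: 30.1
```

Request:
carry_out --deltas '[[[0,0,-0.015,0,-1],[0,0,-0.015,0,-0.3],[0,0,-0.015,0,-0.1],[0,0,-0.015,0,0.1],[0,0,-0.015,0,0.1]]]'

```text
clock: 84.75
tool_pos: [0.5165, 0.2607, 0.0671]
orientation: [180.0, 0.0, -1.7]
force: [-0.3, 0.4, -0.8]
opening: 0.0464
gripper_force: 0.0
```

Request:
carry_out --deltas '[[[0,0,-0.1,0,0.1],[0,0,-0.25,0,0.1],[0,0,-0.45,0,0.1],[0,0,-0.65,0,0.1],[0,0,-0.7,0,0.1]]]'

```text
clock: 85.25
tool_pos: [0.5186, 0.2621, 0.2124]
orientation: [-179.8, -0.3, -1.7]
force: [0.0, -0.0, 0.2]
opening: 0.048
gripper_force: 0.0
```

Request:
carry_out --deltas '[[[-0.1,0.2,0,0,-1],[-0.3,0.4,0,0,-1],[-0.5,0.5,0,0,-1],[-0.6,0.52,0,0,-1],[-0.6,0.52,0,0,-1]]]'

```text
clock: 85.75
tool_pos: [0.3913, 0.159, 0.2076]
orientation: [-179.9, 0.0, -1.7]
force: [1.3, 0.8, -0.3]
opening: 0.014
gripper_force: 0.0
```

```bash
python3 - <<'E'
from h import *
c=pose(); print(c,tocab(c)); scene()
for n in("top","side"):
    t=ctrl.snapshot(n)
    for k,z in (("tray_front",.016),("tray_bar",.026),("vent_pad",.164)): print(n,k,[tocab(back(t,d["centre"],z)[0]).round(4) for d in ctrl.spot_point(t,k)[:1]])
E
```

```text
[ 0.3913132   0.15902386  0.20760242 -1.6969177 ] [-0.23614923 -0.00433485]
side [261.3, 249.8] 0.79 293 sat 8 ang 3.2 ext 253 265 234 263
side [283.8, 239.4] 0.78 265 sat 8 ang 0.6 ext 276 287 222 249
side [315.7, 204.8] 0.67 219 sat 42 ang -79.9 ext 301 326 198 209
side [328.1, 248.7] 0.62 247 sat 138 ang -58.7 ext 315 337 242 258
side [225.2, 200.9] 0.57 149 sat 12 ang -70.4 ext 219 239 197 208
side [404.9, 220.3] 0.56 212 sat 41 ang -83.1 ext 392 414 216 227
side [236.8, 267.3] 0.53 339 sat 8 ang 7.0 ext 230 244 250 280
top [296.0, 248.5] 0.8 308 sat 144 ang 79.3 ext 280 313 242 254
top [377.4, 181.4] 0.77 294 sat 77 ang 55.4 ext 366 392 173 192
top [273.7, 199.6] 0.6 119 sat 5 ang 5.8 ext 269 278 196 208
top [403.1, 293.3] 0.59 397 sat 76 ang 48.9 ext 390 419 284 311
top [106.7, 235.5] 0.18 846 sat 13 ang 80.4 ext 85 125 224 250
top tray_front [array([-0.1561, -0.0051])]
top tray_bar [array([-2.302e-01,  2.000e-04])]
top vent_pad [array([-0.2119, -0.5859])]
side tray_front [array([-0.1634, -0.0013])]
side tray_bar [array([-0.2107, -0.0041])]
side vent_pad [array([ 0.0284, -0.0226])]
```

All three finials stand: side angles 7.0°, 3.2° and 0.6°, against verticals of 5.8°, 3.9° and 2.1°. Now I go behind the pull bar and push the drawer in gently.

```bash
python3 - <<'E'
from h import *
plan((*cab(-.258,0),.1,PSI),(*cab(-.258,0),.015,PSI))
E
```

```text
[-0.1218, -0.0136, 0.5365, -0.0012]
-> [0.37, 0.164, 0.1, -1.3]
[0.0, -0.0, 0.425, -0.0]
-> [0.37, 0.164, 0.015, -1.3]
```

Request:
carry_out --deltas '[[[-0.15,-0.014,0.1,-0.001,-1],[-0.15,-0.014,0.3,-0.001,-1],[-0.15,-0.014,0.5,-0.001,-1],[-0.15,-0.014,0.535,-0.001,-1],[-0.15,-0.014,0.535,-0.001,-1]]]'

```text
clock: 86.85
tool_pos: [0.3636, 0.1636, 0.1002]
orientation: [179.8, 0.1, -1.3]
force: [0.5, 0.5, 0.4]
opening: 0.0004
gripper_force: 0.0
```

Request:
carry_out --deltas '[[[0,0,0.1,0,-1],[0,0,0.2,0,-1],[0,0,0.3,0,-1],[0,0,0.4,0,-1],[0,0,0.42,0,-1]]]'

```text
clock: 87.35
tool_pos: [0.3643, 0.1645, 0.0166]
orientation: [180.0, 0.0, -1.4]
force: [-0.1, -0.2, 0.6]
opening: 0.0002
gripper_force: 0.0
```

Request:
carry_out --deltas '[[[0.01,0,0,0,-1],[0.03,0,0,0,-1],[0.05,0,0,0,-1],[0.065,0,0,0,-1],[0.075,0,0,0,-1]]]'

```text
clock: 87.85
tool_pos: [0.3794, 0.164, 0.017]
orientation: [-180.0, -0.0, -1.4]
force: [-0.4, 0.5, -0.2]
opening: 0.0005
gripper_force: 0.0
```

```bash
python3 - <<'E'
from h import *
c=pose(); print(c,tocab(c)); scene()
E
```

```text
[ 0.37942024  0.16399999  0.01704613 -1.3704493 ] [-0.24815203  0.00037018]
side [259.8, 247.1] 0.76 233 sat 8 ang 0.3 ext 254 266 236 260
side [237.1, 265.7] 0.74 333 sat 8 ang 4.5 ext 230 244 250 280
side [328.2, 251.3] 0.74 229 sat 141 ang -57.6 ext 315 337 243 258
side [402.8, 219.2] 0.58 217 sat 43 ang -81.4 ext 391 414 215 227
top [376.9, 182.9] 0.91 396 sat 71 ang 54.4 ext 363 393 170 193
top [403.9, 297.0] 0.74 320 sat 75 ang 47.1 ext 391 418 284 310
top [273.9, 202.1] 0.68 129 sat 5 ang -3.9 ext 269 279 196 208
top [150.7, 252.7] 0.68 201 sat 88 ang -38.3 ext 145 170 245 269
top [241.9, 201.3] 0.62 125 sat 4 ang 3.4 ext 232 243 194 205
top [106.9, 235.8] 0.56 822 sat 14 ang 82.9 ext 86 124 224 249
top [204.8, 196.9] 0.54 153 sat 4 ang 56.6 ext 196 209 192 204
top [296.9, 247.6] 0.51 317 sat 142 ang 79.0 ext 279 313 242 254
```

Request:
carry_out --deltas '[[[0.01,0,0,0,-1],[0.02,0,0,0,-1],[0.03,0,0,0,-1],[0.04,0,0,0,-1],[0.05,0,0,0,-1]]]'

```text
clock: 88.55
tool_pos: [0.3889, 0.1635, 0.0165]
orientation: [180.0, 0.0, -1.4]
force: [-0.4, 0.2, 0.4]
opening: 0.0004
gripper_force: 0.0
```

Request:
carry_out --deltas '[[[0.01,0,0,0,-1],[0.022,0,0,0,-1],[0.036,0,0,0,-1],[0.052,0,0,0,-1],[0.07,0,0,0,-1]]]'

```text
clock: 89.05
tool_pos: [0.4028, 0.1631, 0.0165]
orientation: [180.0, 0.0, -1.4]
force: [-2.2, 1.0, 0.9]
opening: 0.0003
gripper_force: 1.3
```

Request:
carry_out --deltas '[[[0.018,0,0,0,-1],[0.036,0,0,0,-1],[0.054,0,0,0,-1],[0.072,0,0,0,-1],[0.09,0,0,0,-1]]]'

```text
clock: 89.55
tool_pos: [0.421, 0.1626, 0.0165]
orientation: [180.0, 0.0, -1.4]
force: [-2.2, 0.3, 1.3]
opening: 0.0005
gripper_force: 1.2
```

```bash
python3 - <<'E'
from h import *
c=pose(); print(c,tocab(c)); scene()
E
```

```text
[ 0.42097667  0.16257728  0.01651418 -1.36226499] [-2.06574018e-01 -1.09366080e-04]
side [329.5, 250.8] 0.8 292 sat 125 ang -57.9 ext 314 338 242 260
side [254.4, 239.6] 0.7 191 sat 9 ang -5.0 ext 247 259 233 252
side [406.1, 218.1] 0.7 220 sat 43 ang -83.0 ext 391 415 216 226
top [297.4, 246.6] 0.84 278 sat 144 ang 79.7 ext 280 313 243 254
top [407.8, 297.5] 0.75 352 sat 76 ang 48.0 ext 391 419 285 311
top [275.3, 194.3] 0.68 139 sat 4 ang 7.9 ext 269 279 186 199
top [379.2, 181.4] 0.67 390 sat 73 ang 55.2 ext 363 393 170 193
top [238.9, 190.1] 0.65 148 sat 4 ang 27.9 ext 233 244 183 196
top [201.9, 185.7] 0.38 55 sat 5 ang -75.8 ext 197 207 182 188
```

The drawer is moving with a push of about 2 N. I'm continuing at the same pace.

Request:
carry_out --deltas '[[[0.018,0,0,0,-1],[0.036,0,0,0,-1],[0.054,0,0,0,-1],[0.072,0,0,0,-1],[0.09,0,0,0,-1]]]'

```text
clock: 90.25
tool_pos: [0.439, 0.1622, 0.0165]
orientation: [180.0, 0.0, -1.4]
force: [-2.8, -0.2, 2.4]
opening: 0.0004
gripper_force: 1.2
```

Request:
carry_out --deltas '[[[0.018,0,0,0,-1],[0.036,0,0,0,-1],[0.054,0,0,0,-1],[0.072,0,0,0,-1],[0.09,0,0,0,-1]]]'

```text
clock: 90.75
tool_pos: [0.457, 0.1617, 0.0165]
orientation: [180.0, 0.0, -1.4]
force: [-2.2, -1.1, 1.5]
opening: 0.0006
gripper_force: 1.2
```

Request:
carry_out --deltas '[[[0.018,0,0,0,-1],[0.036,0,0,0,-1],[0.054,0,0,0,-1],[0.072,0,0,0,-1],[0.09,0,0,0,-1]]]'

```text
clock: 91.25
tool_pos: [0.4749, 0.1614, 0.0165]
orientation: [180.0, 0.0, -1.4]
force: [-2.4, -1.6, 1.8]
opening: 0.0006
gripper_force: 1.2
```

Request:
carry_out --deltas '[[[0.018,0,0,0,-1],[0.036,0,0,0,-1],[0.054,0,0,0,-1],[0.072,0,0,0,-1],[0.09,0,0,0,-1]]]'

```text
clock: 91.75
tool_pos: [0.4929, 0.1609, 0.0165]
orientation: [180.0, 0.0, -1.4]
force: [-1.7, -2.0, 1.1]
opening: 0.0006
gripper_force: 1.2
```

Request:
carry_out --deltas '[[[0.018,0,0,0,-1],[0.036,0,0,0,-1],[0.054,0,0,0,-1],[0.072,0,0,0,-1],[0.09,0,0,0,-1]]]'

```text
clock: 92.25
tool_pos: [0.511, 0.1606, 0.0165]
orientation: [180.0, 0.0, -1.4]
force: [-2.3, -2.5, -0.7]
opening: 0.0003
gripper_force: 1.2
```

Request:
carry_out --deltas '[[[0.018,0,0,0,-1],[0.034,0,0,0,-1],[0.048,0,0,0,-1],[0.06,0,0,0,-1],[0.07,0,0,0,-1]]]'

```text
clock: 92.75
tool_pos: [0.5252, 0.1605, 0.0166]
orientation: [-180.0, -0.0, -1.4]
force: [-1.8, -1.3, -0.7]
opening: 0.0003
gripper_force: 0.9
```

Request:
carry_out --deltas '[[[0.01,0,0,0,-1],[0.02,0,0,0,-1],[0.03,0,0,0,-1],[0.04,0,0,0,-1],[0.05,0,0,0,-1]]]'

```text
clock: 93.25
tool_pos: [0.535, 0.1602, 0.0166]
orientation: [-180.0, -0.0, -1.4]
force: [-1.7, -0.4, -0.0]
opening: 0.0006
gripper_force: 1.0
```

```bash
python3 - <<'E'
from h import *
c=pose(); print(c,tocab(c)); scene()
for n in("top","side"):
    t=ctrl.snapshot(n)
    for k,z in (("tray_front",.016),("tray_bar",.026)): print(n,k,[tocab(back(t,d["centre"],z)[0]).round(4) for d in ctrl.spot_point(t,k)[:1]])
E
```

```text
[ 0.53497905  0.16020862  0.01660285 -1.35105506] [-0.09254724  0.00010899]
side [327.7, 250.4] 0.76 245 sat 144 ang -59.1 ext 315 337 243 258
side [405.1, 216.2] 0.61 256 sat 42 ang -82.8 ext 391 418 215 227
side [202.4, 249.0] 0.58 277 sat 9 ang 7.8 ext 197 210 236 262
side [317.7, 205.5] 0.48 185 sat 47 ang -80.3 ext 302 325 199 209
side [229.2, 228.6] 0.44 152 sat 9 ang 7.6 ext 221 233 221 236
top [296.3, 247.6] 0.75 293 sat 146 ang 78.5 ext 280 313 242 254
top [379.2, 185.0] 0.52 330 sat 79 ang 55.4 ext 364 393 171 193
top tray_front [array([-0.0136, -0.0078])]
top tray_bar [array([-0.0795, -0.0086])]
side tray_front [array([-0.0086, -0.0074])]
side tray_bar []
```

Request:
carry_out --deltas '[[[0.01,0,0,0,-1],[0.02,0,0,0,-1],[0.03,0,0,0,-1],[0.04,0,0,0,-1],[0.05,0,0,0,-1]]]'

```text
clock: 94.25
tool_pos: [0.5434, 0.1597, 0.0164]
orientation: [180.0, 0.1, -1.4]
force: [-7.3, 2.0, 5.3]
opening: 0.0007
gripper_force: 4.0
```

Request:
carry_out --deltas '[[[0.008,0,0,0,-1],[0.016,0,0,0,-1],[0.024,0,0,0,-1],[0.032,0,0,0,-1],[0.04,0,0,0,-1]]]'

```text
clock: 94.75
tool_pos: [0.5528, 0.1595, 0.0164]
orientation: [180.0, 0.0, -1.4]
force: [-2.0, -0.3, -1.1]
opening: 0.0003
gripper_force: 0.7
```

Request:
carry_out --deltas '[[[0.005,0,0,0,-1],[0.01,0,0,0,-1],[0.015,0,0,0,-1],[0.02,0,0,0,-1],[0.025,0,0,0,-1]]]'

```text
clock: 95.25
tool_pos: [0.5562, 0.1594, 0.0164]
orientation: [180.0, 0.1, -1.4]
force: [-11.8, 4.5, 8.0]
opening: 0.0006
gripper_force: 6.0
```

Request:
carry_out --deltas '[[[0.005,0,0,0,-1],[0.01,0,0,0,-1],[0.01,0,0,0,-1]]]'

```text
clock: 95.55
tool_pos: [0.5563, 0.1594, 0.0165]
orientation: [179.9, 0.3, -1.4]
force: [-17.7, 6.3, 11.2]
opening: 0.0006
gripper_force: 8.8
```

Request:
carry_out --deltas '[[[-0.03,0,0,0,-1],[-0.08,0,0,0,-1],[-0.15,0,0,0,-1],[-0.25,0,-0.1,0,-1],[-0.3,0,-0.3,0,-1]]]'

```text
clock: 96.05
tool_pos: [0.4966, 0.1594, 0.0745]
orientation: [179.8, 0.3, -1.4]
force: [1.1, 0.7, 0.0]
opening: 0.0006
gripper_force: 0.0
```

Request:
carry_out --deltas '[[[0,0,-0.2,0,-1],[0,0,-0.45,0,-1],[0,0,-0.7,0,-1],[0,0,-0.8,0,-1],[0,0,-0.8,0,-1]]]'

```text
clock: 96.55
tool_pos: [0.5015, 0.1619, 0.2409]
orientation: [-179.7, -0.4, -1.3]
force: [-0.2, 1.2, -1.2]
opening: 0.0004
gripper_force: 0.0
```

```bash
python3 - <<'E'
from h import *
c=pose(); print(c,tocab(c)); scene()
for n in("top","side"):
    t=ctrl.snapshot(n)
    for k,z in (("tray_front",.016),("tray_bar",.026),("vent_pad",.164)): print(n,k,[tocab(back(t,d["centre"],z)[0]).round(4) for d in ctrl.spot_point(t,k)[:2]])
    if n=="top":
        u=np.array([[i,] for i in range(3)])
        # brightness profile along v on plate centre line u=.030
        print([int(t["color"][tuple(proj(t,[*cab(.030,v),.163])[::-1].round().astype(int))].mean()) for v in np.arange(-.09,.10,.005)])
E
```

```text
[ 0.50145757  0.16189528  0.24085083 -1.33276952] [-0.12609836  0.00103471]
side [403.6, 218.5] 0.68 289 sat 37 ang -81.8 ext 391 418 215 228
side [223.9, 233.0] 0.65 269 sat 8 ang 5.9 ext 216 228 218 245
side [198.3, 248.9] 0.6 279 sat 8 ang 9.6 ext 192 206 234 260
side [329.2, 247.7] 0.57 252 sat 130 ang -58.8 ext 315 338 242 258
side [314.3, 202.1] 0.55 172 sat 43 ang -78.9 ext 302 325 199 209
side [245.7, 221.7] 0.48 261 sat 8 ang 5.2 ext 238 250 205 232
top [294.6, 247.2] 0.89 240 sat 147 ang 78.4 ext 280 311 242 253
top [404.3, 295.8] 0.65 378 sat 80 ang 48.5 ext 390 419 283 311
top [379.9, 182.4] 0.59 330 sat 80 ang 56.5 ext 364 392 171 192
top tray_front [array([ 0.0021, -0.011 ])]
top tray_bar [array([-0.068 , -0.0008])]
top vent_pad [array([-0.2948,  0.1688])]
[141, 143, 141, 148, 80, 72, 203, 96, 207, 77, 203, 163, 210, 127, 207, 97, 206, 72, 204, 53, 19, 31, 24, 95, 28, 38, 45, 77, 92, 81, 48, 105, 96, 42, 61, 59, 53, 52]
side tray_front [array([ 0.0013, -0.0135]), array([ 0.0899, -0.1577])]
side tray_bar [array([-0.0444,  0.0042]), array([ 0.0834, -0.0499])]
side vent_pad [array([ 0.0379, -0.0198])]
```

The drawer is home and all three stand inside: side angles 5.2°, 5.9° and 9.6°, along the local verticals. The vent plate's ribs span v −0.063 to +0.005. I'm going over it, to press and drag along +y.

```bash
python3 - <<'E'
from h import *
plan((*cab(.030,-.034),.215,PSI),(*cab(.030,-.034),.170,PSI))
E
```

```text
[0.7892, 0.1691, 0.106, -0.0001]
-> [0.657, 0.123, 0.215, -1.3]
[0.0, -0.0, 0.225, -0.0]
-> [0.657, 0.123, 0.17, -1.3]
```

Request:
carry_out --deltas '[[[0.2,0.05,0,0,-1],[0.4,0.1,0.05,0,-1],[0.6,0.14,0.1,0,-1],[0.77,0.17,0.1,0,-1],[0.77,0.17,0.1,0,-1]]]'

```text
clock: 97.65
tool_pos: [0.6558, 0.1219, 0.2141]
orientation: [179.9, 0.1, -1.5]
force: [-0.1, -0.2, 0.0]
opening: 0.0003
gripper_force: 0.0
```

Request:
carry_out --deltas '[[[0,0,0.05,0,-1],[0,0,0.12,0,-1],[0,0,0.18,0,-1],[0,0,0.22,0,-1],[0,0,0.22,0,-1]]]'

```text
clock: 98.15
tool_pos: [0.6516, 0.1233, 0.171]
orientation: [180.0, 0.1, -1.3]
force: [-0.1, -0.4, -0.3]
opening: 0.0006
gripper_force: 0.0
```

Request:
carry_out --deltas '[[[0,0,0.01,0,-1],[0,0,0.02,0,-1],[0,0,0.03,0,-1],[0,0,0.03,0,-1]]]'

```text
clock: 98.55
tool_pos: [0.6529, 0.1233, 0.1665]
orientation: [-180.0, -0.0, -1.4]
force: [-0.2, -0.5, -0.3]
opening: 0.0003
gripper_force: 0.0
```

```bash
python3 - <<'E'
from h import *
c=pose(); print(c,tocab(c),ctrl.get_obs()["force"])
E
```

```text
[ 0.6528684   0.12327668  0.16654566 -1.35280771] [ 0.02614965 -0.03413884] [-0.22510523 -0.48657912 -0.3196309 ]
```

Pressing down, with about 10 N wanted.

Request:
carry_out --deltas '[[[0,0,0.008,0,-1],[0,0,0.016,0,-1],[0,0,0.022,0,-1],[0,0,0.022,0,-1]]]'

```text
clock: 98.95
tool_pos: [0.6532, 0.1233, 0.1642]
orientation: [-180.0, -0.1, -1.3]
force: [-4.5, -0.6, 11.5]
opening: 0.0006
gripper_force: 5.8
```

Request:
carry_out --deltas '[[[0,-0.02,0,0,-1],[0,-0.045,0,0,-1],[0,-0.07,0,0,-1],[0,-0.095,0,0,-1],[0,-0.12,0,0,-1]]]'

```text
clock: 99.45
tool_pos: [0.6538, 0.147, 0.1643]
orientation: [180.0, -0.1, -1.3]
force: [-4.1, -1.2, 11.0]
opening: 0.0007
gripper_force: 5.5
```

Request:
carry_out --deltas '[[[0,-0.025,0,0,-1],[0,-0.05,0,0,-1],[0,-0.075,0,0,-1],[0,-0.1,0,0,-1],[0,-0.125,0,0,-1]]]'

```text
clock: 99.95
tool_pos: [0.6544, 0.1721, 0.1643]
orientation: [180.0, -0.1, -1.3]
force: [-4.6, -1.0, 11.1]
opening: 0.0004
gripper_force: 5.4
```

Request:
carry_out --deltas '[[[0,-0.025,0,0,-1],[0,-0.05,0,0,-1],[0,-0.075,0,0,-1],[0,-0.1,0,0,-1],[0,-0.12,0,0,-1]]]'

```text
clock: 100.45
tool_pos: [0.6553, 0.1947, 0.1643]
orientation: [179.9, -0.1, -1.3]
force: [-1.9, -7.9, 9.6]
opening: 0.0007
gripper_force: 4.8
```

```bash
python3 - <<'E'
from h import *
c=pose(); print(c,tocab(c),ctrl.get_obs()["force"])
E
```

```text
[ 0.65533423  0.19469824  0.16426926 -1.33348005] [0.02699448 0.03732028] [-1.85161029 -7.87598314  9.55958878]
```

The sideways force rose to 7.9 N, so the plate has reached its stop. I'm lifting off and moving away.

Request:
carry_out --deltas '[[[0,0,-0.05,0,-1],[0,0,-0.15,0,-1],[0,0,-0.3,0,-1],[-0.1,0,-0.4,0,-1],[-0.3,0,-0.4,0,-1]]]'

```text
clock: 100.95
tool_pos: [0.597, 0.1983, 0.2448]
orientation: [-179.9, -0.3, -1.4]
force: [-0.6, 1.9, 0.6]
opening: 0.0004
gripper_force: 0.0
```

Request:
carry_out --deltas '[[[-0.2,0,0,0,-1],[-0.4,0.1,0,0,-1],[-0.6,0.2,0,0,-1],[-0.7,0.2,0,0,-1],[-0.7,0.2,0,0,-1]]]'

```text
clock: 101.45
tool_pos: [0.4518, 0.1606, 0.2435]
orientation: [-179.9, -0.1, -1.3]
force: [1.2, -0.8, 0.2]
opening: 0.0004
gripper_force: 0.0
```

Request:
carry_out --deltas '[[[0,0.3,0,0,-1],[0,0.6,0,0,-1],[0,0.9,0,0,-1],[0,1,0,0,-1],[0,1,0,0,-1]]]'

```text
clock: 101.95
tool_pos: [0.4488, -0.0435, 0.2425]
orientation: [180.0, -0.0, -1.7]
force: [-0.3, 0.5, 0.9]
opening: 0.0004
gripper_force: 0.0
```

```bash
python3 - <<'E'
from h import *
c=pose(); print(c,ctrl.get_obs()["force"]); scene()
t=ctrl.snapshot("top"); s=ctrl.snapshot("side")
print([int(t["color"][tuple(proj(t,[*cab(.030,v),.163])[::-1].round().astype(int))].mean()) for v in np.arange(-.09,.10,.005)])
for n,p in(("top",t),("side",s)):
  for k,z in (("tray_front",.016),("tray_bar",.026),("vent_pad",.164)): print(n,k,[tocab(back(p,d["centre"],z)[0]).round(4) for d in ctrl.spot_point(p,k)[:1]])
E
```

```text
[ 0.4488484  -0.04345528  0.24245152 -1.67147782] [-0.25832163  0.54816571  0.92190436]
side [315.6, 203.6] 0.64 174 sat 43 ang -79.4 ext 302 325 199 209
side [403.9, 219.3] 0.61 247 sat 38 ang -83.2 ext 391 418 215 227
side [243.4, 223.2] 0.56 255 sat 8 ang 5.6 ext 238 250 206 232
side [200.1, 245.4] 0.53 297 sat 8 ang 9.1 ext 192 205 232 260
side [224.1, 230.6] 0.49 234 sat 8 ang 8.1 ext 216 228 219 245
top [407.0, 296.2] 0.88 373 sat 81 ang 47.7 ext 390 420 283 311
top [378.0, 181.8] 0.68 269 sat 81 ang 52.4 ext 367 391 172 191
top [297.5, 247.3] 0.52 294 sat 89 ang 78.3 ext 279 313 242 254
top [230.9, 157.5] 0.4 1496 sat 5 ang 87.9 ext 178 299 147 179
[144, 144, 144, 147, 79, 33, 31, 30, 30, 28, 25, 32, 27, 28, 30, 28, 27, 29, 87, 197, 192, 183, 161, 206, 124, 206, 95, 203, 194, 173, 158, 206, 197, 149, 138, 134, 134, 138]
top tray_front [array([-0.0062, -0.0094])]
top tray_bar [array([ 0.0431, -0.0995])]
top vent_pad [array([0.0421, 0.0383])]
side tray_front [array([0.0126, 0.0019])]
side tray_bar [array([-0.0552,  0.0124])]
side vent_pad [array([0.0294, 0.0427])]
```

The plate now fills v 0 to 0.072, right to the frame's end, so it is fully open. The drawer bar reads −0.055, which is home, all three finials are upright, and the arm is clear. Handing in.

```bash
python3 -c "
from plant import ctrl
print(ctrl.close_job())"
```

```text
the job is handed in; nothing more can be done
None
```

I handed the job in at about 102 s: all three finials stand upright in the drawer, the drawer is pushed fully home, the vent plate is slid fully open, and the bystanders and coloured look-alikes were left alone; no verdict came back.

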